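# Stand the sharpening stones up to dry and close the rack

### The arm

A 7-joint arm with a two-finger parallel gripper is mounted at the origin on a cart in front of the work surface, level with it; the furniture and walls round the work are solid. World frame = base frame: x ahead of the robot, y to its left, z up, the work surface at z = 0. Lengths are in m, angles in rad, forces in N, time in s.
With the tool pointing down it reaches from about 0.425 to 0.875 m from the base axis. Payload 4.7 kg.
Tool frame: the origin (TCP) lies at the very end of the fingers, on their centre line; the grasp point (between the pads) lies 19 mm behind it; z points along the fingers, y is the line along which they close (so a half turn about z gives the same grasp; the last joint's range is limited). The gripper opens to 87 mm and grips with 3 to 60 N. Pads are 19 mm wide; open, the fingers measure 117 mm over their backs; the gripper's body (75 mm by 190 mm) begins 51 mm behind the grasp point.
Start: joints at [1.223, 0.321, -0.07, 1.45, 0.023, 1.371, -0.057], TCP at [0.23, -0.608, 0.223] pointing down, gripper open.
Joint ranges: [-2.86, 2.86], [-0.3, 2.09], [-1.38, 1.24], [0.06, 2.45], [-1.56, 4.7], [0.09, 2.05], [-2.69, 2.69]. Speed limits (rad/s): [2.57, 2.57, 3.14, 3.14, 3.14, 3.14, 3.14].

### API

Orientations are given as a rotation vector (axis times angle).
In Python, from bench import ctrl, vision gives the robot as it stands.
- The arm moves only by the tool jog_arm, never from a script. Its argument "increments" is a list of rows, each an object of numbers: "tx", "ty", "tz": the shift along the tool's x, y, z in mm; "wx", "wy", "wz": the turn, a rotation vector about the tool's x, y, z in rad; "gripper": the opening, from 0 (shut) to 1 (fully open). In form: [{"tx": .., "ty": .., "tz": .., "wx": .., "wy": .., "wz": .., "gripper": ..}, ...]. A call has exactly 5 rows; each row is the pose to reach, as a shift and turn from the pose commanded when the call began, along the tool's axes at that moment; what a row does not reach only later rows make up. A row lasts 1/12 s, in which the tool goes at most 41.7 mm and 7.16 degrees, less where a joint would pass 70% of its speed; a pose out of reach is approached as far as the arm can. A call with a gripper value outside its range is refused whole. The fingers move at their own pace and stop on an object; "grip_force" is the grip in N (left out, the last holds). Time passes only in rows, so rows that repeat a pose let the fingers close, or fill a call up. It gives the time, the measured TCP pose, the force, the opening and the grip force at its end, in the units of the state.
- ctrl.get_state(): the state, without advancing time (a new reading comes with each control period).
- vision.get_image(name): name is "scene" or "top" or "wrist"; returns a dict with "color" (400x640x3 uint8, blue, green, red), "fx", "fy", "cx", "cy" (pixels), "k1" (the pictures are not rectified: a ray, as slopes to the right and down, at radius r is drawn at 1 + k1 r^2 times it, then the intrinsics apply), "extrinsics" (4x4, takes a point from world to camera coordinates). Camera axes: x right, y down, z forward; pixel columns grow to the right and rows downward; lengths in m; the calibration is good to about 2 mm. A picture is of the moment at which its call begins. There is no depth.
- ctrl.close_job(): hands the job in; it is judged then, once.
Trained networks look in the newest picture that a camera, given by its name, has taken for a name from the list of things; names that differ only in an ending like _2 or _b are one class to them, and where a whole thing is asked for, a point or a joint stands for the part that bears it (a point fixed in the world has none). Each returns a list of dicts, best first, with "conf" (0 to 1); they miss things now and then, are a little off and sometimes report something else, mostly with a low value. They report only what shows in the picture. A call takes as long as a camera call. They do not tell look-alikes from the thing itself.
- vision.spot_in(camera, thing): "bbox" ([left, top, right, bottom] in pixels, round what is visible of it).
The state is a dict: "time": time; "joint_positions": joint angles; "qd": joint speeds; "joint_torque": joint torques, N m; "position": TCP position; "tool_rot": TCP orientation; "ft_force": force on the tool from outside, world axes, zero at the start; "torque": the same for the moment, N m; "grip_width": opening from 0.0 (shut) to 1.0 (fully open); "grip_force": force on a finger pad.
Only numpy, scipy, OpenCV 4.12 (cv2) and the standard library are available. Lean on these libraries where they do the work, as an engineer would, in place of code of your own. Each camera call takes 0.05 s, during which the arm holds its last target. There are 200 camera calls.

### The job

The rinsed sharpening stones must dry standing up in the drying rack. First draw the rack's sliding keeper all the way back towards the robot, then stand every stone upright on one of its small ends on the dark rubber mat, one behind another in the middle of the mat, each with a broad face towards the end stop. Finally slide the keeper forward until it touches or all but touches the nearest stone, leave all the stones upright, and do not disturb the hand plane, the tin and the folding hex keys lying about.

Things in the scene. Friction and masses are not known exactly. Their poses are not given: they have to be found in the camera images.
- rack: drying rack fixed on the bench: plywood base 290 x 130 mm (x = -160 to +130 mm), 12 mm thick, with two flat metal guide strips along its sides, flush with the mat. Origin on the bench surface, on the rack's middle line; x runs along the rack away from the robot, y across it to the left, z up.
- rack_mat (a point): middle of the dark rubber mat's top, 14 mm above the bench, at x = +42.5 mm in the rack's frame. The mat is 145 mm long (along the rack, x = -30 to +115 mm in the rack's frame) and 74 mm wide; the stones are to stand on it.
- rack_stop (a point): middle of the end stop's near face, at mat height, at x = +115 mm in the rack's frame. The end stop is an upright wooden board 46 mm wide at the far end of the mat, its top 82 mm above the bench.
- keeper (a joint): position of the sliding keeper along the rack in m: 0 = fully back (near end, towards the robot), growing as it moves towards the end stop, at most 0.135. It slides with about 1.5 N of friction and stays where it is left.
- keeper_face (a point): middle of the keeper's front face, at the height of the mat; axes as the rack's. The front face is an upright board 50 mm wide and 10 mm thick, its top 58 mm above the mat; at joint value q this point lies at x = -55 mm + q in the rack's frame.
- keeper_grip (a point): top centre of the keeper's wooden grip block, 69 mm above the bench and 72 mm behind the front face; the block is 20 mm wide (across the rack), 40 mm long (along it) and rises 48 mm from the keeper's flat base plate (100 x 50 mm, just above the base), to be gripped from above across its 20 mm. Axes as the rack's.
- stone0: sharpening stone, a plain two-layer slab 105 x 56 x 24 mm (light grey on dark grey), about 0.3 kg; origin at its centre, x along the 105 mm length, y along the 56 mm width, z through the 24 mm thickness (any end or face is as good as its opposite). At the start it lies flat on the bench, one broad face up. Three or all four of the four are present.
- stone1: sharpening stone, a plain two-layer slab 105 x 56 x 24 mm (light grey on dark grey), about 0.3 kg; origin at its centre, x along the 105 mm length, y along the 56 mm width, z through the 24 mm thickness (any end or face is as good as its opposite). At the start it lies flat on the bench, one broad face up. Three or all four of the four are present.
- stone2: sharpening stone, a plain two-layer slab 105 x 56 x 24 mm (light grey on dark grey), about 0.3 kg; origin at its centre, x along the 105 mm length, y along the 56 mm width, z through the 24 mm thickness (any end or face is as good as its opposite). At the start it lies flat on the bench, one broad face up. Three or all four of the four are present.
- stone3: sharpening stone, a plain two-layer slab 105 x 56 x 24 mm (light grey on dark grey), about 0.3 kg; origin at its centre, x along the 105 mm length, y along the 56 mm width, z through the 24 mm thickness (any end or face is as good as its opposite). At the start it lies flat on the bench, one broad face up. Three or all four of the four are present.
- plane: bystander: metal hand plane 58 x 256 x 104 mm behind the stones to the right; origin at the centre of its underside
- tin: bystander: round flat tin, 76 mm across, 33 mm high, between stones and rack near the robot; origin at the centre of its underside
- hexkeys: bystander: folding hex key set 27 x 95 x 30 mm, behind the stones; origin at the centre of its underside
Mind the look-alikes: they are no part of the job. What is shaped like the stone3 but red is not meant.

How it is judged:
On the way:
1. the keeper is drawn fully back (within 8 mm of the end of its travel) (value of joint keeper below 0.008 m), for 0.2 s.
At the end, for the whole second after the job is handed in: Every stone present stands on a small end on the mat (upright within 0.12 rad, a broad face towards the end stop within 0.25 rad, its centre within 20 mm of the rack's middle line and over the mat), at rest, and the keeper's front face is less than 8 mm from the face of the nearest stone (angle between the x axis of each of stone0, stone1, stone2, stone3 and the z axis of rack, either way round below 0.12 rad and angle between the z axis of each of stone0, stone1, stone2, stone3 and the x axis of rack, either way round below 0.25 rad and x of stone0 in the frame of rack between -0.03 and 0.115 m and y of stone0 in the frame of rack between -0.02 and 0.02 m and z of stone0 in the frame of rack between 0.06 and 0.072 m and linear speed of each of stone0, stone1, stone2, stone3 below 0.02 m/s and x of stone1 in the frame of rack between -0.03 and 0.115 m and y of stone1 in the frame of rack between -0.02 and 0.02 m and z of stone1 in the frame of rack between 0.06 and 0.072 m and x of stone2 in the frame of rack between -0.03 and 0.115 m and y of stone2 in the frame of rack between -0.02 and 0.02 m and z of stone2 in the frame of rack between 0.06 and 0.072 m and x of stone3 in the frame of rack between -0.03 and 0.115 m and y of stone3 in the frame of rack between -0.02 and 0.02 m and z of stone3 in the frame of rack between 0.06 and 0.072 m and x of any of stone0, stone1, stone2, stone3 in the frame of keeper_face below 0.02 m); the robot touches nothing.
It fails at once if the hand plane is shoved or knocked away (more than 40 mm) (distance of plane from where it was at the start of the episode above 0.04 m).
It fails at once if the tin is shoved or knocked away (more than 40 mm) (distance of tin from where it was at the start of the episode above 0.04 m).
It fails at once if the hex key set is shoved or knocked away (more than 40 mm) (distance of hexkeys from where it was at the start of the episode above 0.04 m).
Of stone0, stone1, stone2, stone3 only 3 to 4 are there at a start; the rules pass over those that are not, and their reading is None.
At some moment in a run one of stone0, stone1, stone2, stone3 may be knocked a few centimetres aside while the robot is not near it.
It also fails if it takes over 210 s, if anything falls off the work surface, if the arm or the gripper's body presses on something with over 40 N, if the wrist force passes 120 N, or if a joint passes its speed limit or range.

## Working session

There is one attempt and no reset: what is moved stays moved. The work goes in short steps, Python scripts to look and compute and a tool call to move; the robot and the scene stay as the last step left them, time stands still between calls to the robot, and variables do not carry over. Pictures are saved under pics/ and viewed, at most 14 in all, crops included, and the job is handed in when it is done.

Besides the shell and the picture viewer there is one more tool, called after "Emit:" as name(argument=value, ...) on one line, values as JSON. jog_arm: Moves the arm, as the interface text tells. Its arguments: {"type":"object","properties":{"increments":{"type":"array"},"grip_force":{"type":"number"}},"required":["increments"]}

```bash
ls; mkdir -p pics; cat > h.py <<'E'
import numpy as np, cv2
from scipy.spatial.transform import Rotation as R
from bench import ctrl, vision
def ray(im,u,v):
    d=np.array([(u-im['cx'])/im['fx'],(v-im['cy'])/im['fy']]); s=d.copy()
    for _ in range(20): s=d/(1+im['k1']*(s@s))
    E=np.array(im['extrinsics']); Rm=E[:3,:3]; c=-Rm.T@E[:3,3]
    return c, Rm.T@np.array([s[0],s[1],1])
def px2w(im,u,v,z):
    c,d=ray(im,u,v); return c+d*(z-c[2])/d[2]
def w2px(im,p):
    E=np.array(im['extrinsics']); q=E[:3,:3]@np.array(p)+E[:3,3]; s=q[:2]/q[2]; s=s*(1+im['k1']*(s@s))
    return s*[im['fx'],im['fy']]+[im['cx'],im['cy']]
E
python3 - <<'E'
from h import *
s=ctrl.get_state(); print(s['position'],s['tool_rot'],s['time'])
for n in ('scene','top'):
    im=vision.get_image(n); cv2.imwrite(f'pics/{n}0.png',im['color'])
    for t in ('rack','keeper','stone0','plane','tin','hexkeys'):
        print(n,t,[([round(x) for x in d['bbox']],round(d['conf'],2)) for d in vision.spot_in(n,t)])
E
```

```text
pics
[ 0.22981841 -0.60741627  0.22147726] [-3.08849565e+00 -5.64889379e-01  6.81068830e-04] 0.0
scene rack [([197, 227, 305, 346], 0.63)]
scene keeper [([223, 249, 275, 306], 0.89)]
scene stone0 [([421, 219, 456, 261], 0.96), ([409, 179, 440, 206], 0.94), ([351, 207, 389, 241], 0.92), ([304, 198, 344, 229], 0.78), ([360, 172, 388, 205], 0.64)]
scene plane [([329, 132, 398, 179], 0.88), ([316, 246, 350, 280], 0.5)]
scene tin [([320, 249, 347, 281], 0.66), ([358, 172, 385, 203], 0.65)]
scene hexkeys [([286, 173, 315, 195], 0.81)]
top rack [([227, 170, 269, 269], 0.88)]
top keeper [([230, 195, 268, 226], 0.9)]
top stone0 [([329, 171, 351, 206], 0.97), ([388, 250, 416, 290], 0.96), ([386, 173, 413, 209], 0.8), ([418, 204, 448, 243], 0.71), ([355, 206, 377, 244], 0.67)]
top plane []
top tin [([300, 232, 323, 254], 0.89)]
top hexkeys [([333, 144, 364, 150], 0.69), ([225, 166, 271, 269], 0.62), ([329, 171, 351, 208], 0.56)]
```

```bash
python3 - <<'E'
from h import *
a=cv2.imread('pics/top0.png')[130:310,200:480]; b=cv2.imread('pics/scene0.png')[120:360,180:480]
cv2.imwrite('pics/topc.png',cv2.resize(a,None,fx=2.85,fy=2.85,interpolation=2))
cv2.imwrite('pics/scec.png',cv2.resize(b,None,fx=2.5,fy=2.5,interpolation=2))
E
```

```text
(no output)
```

View pics/topc.png

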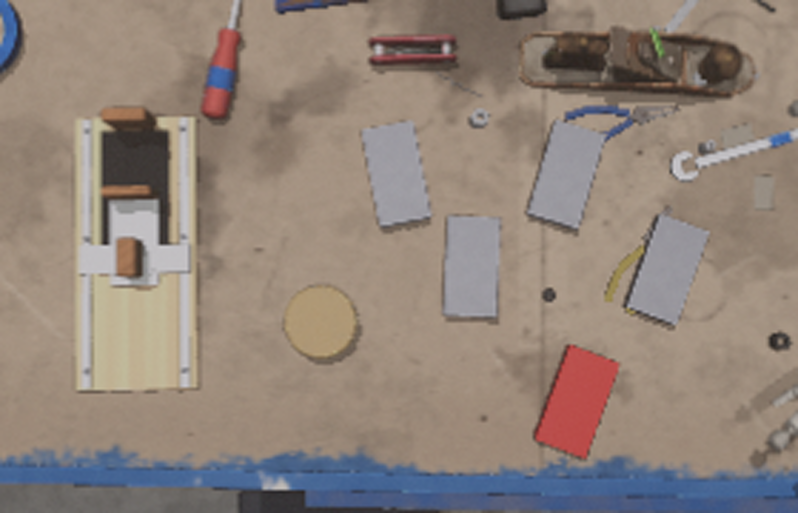

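View pics/scec.png

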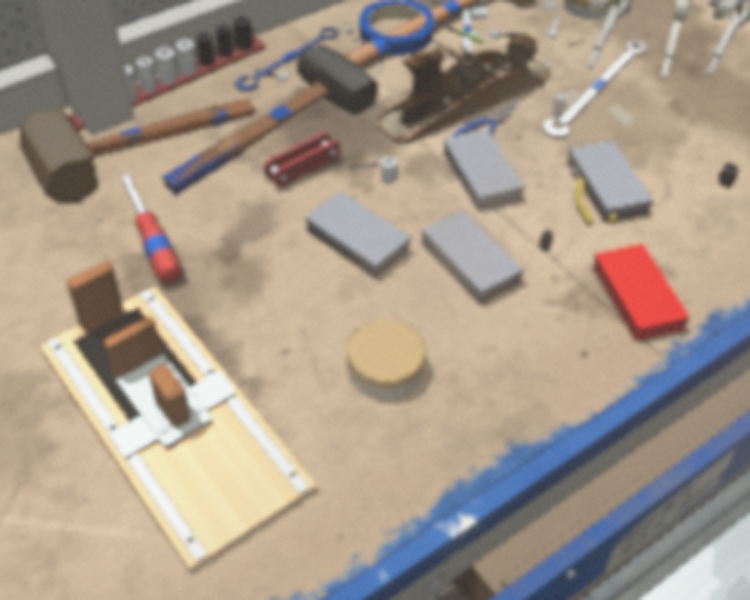

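The top crop shows four grey stones at about (397,174), (471,267), (567,174) and (668,269). The red block at (577,402) is the look-alike, because only grey stones are meant. The tin is at (320,323) and the rack is on the left with its keeper about half forward. I'll measure these now.

```bash
cat >> h.py <<'E'
def rects(mask,im,z,amin):
    out=[]
    for c in cv2.findContours(mask,cv2.RETR_EXTERNAL,cv2.CHAIN_APPROX_NONE)[0]:
        if cv2.contourArea(c)<amin: continue
        w=np.array([px2w(im,u,v,z)[:2] for u,v in c[:,0]])
        (x,y),(a,b),th=cv2.minAreaRect((w*1000).astype(np.float32))
        if a<b: a,b,th=b,a,th+90
        m=cv2.moments(c); cc=px2w(im,m['m10']/m['m00'],m['m01']/m['m00'],z)
        out.append((np.round(cc[:2],4),np.round([x,y,a,b],1),round((th+90)%180-90,1)))
    return out
def stones(im,sl,amin=300,z=.024):
    hsv=cv2.cvtColor(im['color'],cv2.COLOR_BGR2HSV)
    m=((hsv[...,1]<45)&(hsv[...,2]>115)).astype(np.uint8)*255
    k=np.zeros_like(m); k[sl]=m[sl]; k=cv2.morphologyEx(k,cv2.MORPH_OPEN,np.ones((3,3)))
    return rects(k,im,z,amin)
E
python3 - <<'E'
from h import *
im=vision.get_image('top'); print(im['fx'],im['k1'],np.round(np.array(im['extrinsics']),3).tolist())
hsv=cv2.cvtColor(im['color'],cv2.COLOR_BGR2HSV); print(hsv[191,339],hsv[200,300],hsv[260,245])
for r in stones(im,np.s_[160:300,310:470]): print(r)
f=lambda X,Y,z:np.round(px2w(im,200+X/2.85,130+Y/2.85,z),4)
print('rack corners',[f(*p,.012) for p in((77,118),(197,117),(200,390),(76,391))])
print('keepgrip',f(129,257,.069),'face top',f(127,190,.072),'stop top',f(127,117,.082),'tin',f(321,322,.033),'hex',f(413,50,.03),'plane',f(635,62,.05))
for r in rects(((hsv[...,0]>18)&(hsv[...,0]<30)&(hsv[...,1]>50)&(np.arange(640)<290)[None]).astype(np.uint8)*255,im,.012,300): print(r)
E
```

```text
441.6604495959621 -0.04739232260482335 [[0.02, -1.0, -0.01, -0.029], [-0.996, -0.019, -0.089, 0.582], [0.088, 0.012, -0.996, 1.295], [0.0, 0.0, 0.0, 1.0]]
[120   9 163] [ 14  52 166] [ 20  57 191]
(array([ 0.5187, -0.1393]), array([ 519. , -139.5,  104.8,   58.3]), -1.7)
(array([ 0.5199, -0.3447]), array([ 521.3, -345.3,  108.2,   56. ]), -19.9)
(array([ 0.6179, -0.2381]), array([ 618.1, -238.3,  105.3,   57.8]), -15.7)
(array([ 0.6155, -0.0584]), array([615.6, -58.3, 104.8,  58.3]), 12.1)
rack corners [array([0.668 , 0.2834, 0.012 ]), array([0.6713, 0.1544, 0.012 ]), array([0.3821, 0.1423, 0.012 ]), array([0.3781, 0.2731, 0.012 ])]
keepgrip [0.5179 0.211  0.069 ] face top [0.5858 0.2149 0.072 ] stop top [0.6592 0.2157 0.082 ] tin [0.4561 0.016  0.033 ] hex [ 0.7443 -0.0747  0.03  ] plane [ 0.7318 -0.3054  0.05  ]
(array([0.4401, 0.2147]), array([442.5, 213.9, 119.7,  90.9]), 2.1)
```

```bash
cat >> h.py <<'E'
O=np.array([.540,.2139]); YAW=.0386
def rk(x,y,z):
    c,s=np.cos(YAW),np.sin(YAW); return np.array([O[0]+c*x-s*y,O[1]+s*x+c*y,z])
def rot(psi,p): # tool x at heading psi, pitched p: tool z = forward*sin p + down*cos p
    R0=np.array([[np.cos(psi),np.sin(psi),0],[np.sin(psi),-np.cos(psi),0],[0,0,-1]])
    return R.from_matrix(R0)*R.from_rotvec([0,p,0])
def plan(wps,start=None):
    """wps: (label,pos,psi,pitch); print tool-frame increments, one call each (split by limits)"""
    s=ctrl.get_state()
    p,q=(np.array(s['position']),R.from_rotvec(s['tool_rot'])) if start is None else (np.array(start[1],float),rot(*start[2:]))
    for l,pt,psi,pi in wps:
        pt=np.array(pt,float); qt=rot(psi,pi)
        w=(q.inv()*qt).as_rotvec(); n=max(1,int(np.ceil(max(np.linalg.norm(pt-p)/.19,np.linalg.norm(w)/.56))))
        dp=(pt-p)/n
        for i in range(n):
            d=q.inv().apply(dp)*1000; wl=w/n
            print(l,i,'t',np.round(d,1),'w',np.round(wl,3))
            p=p+dp; q=q*R.from_rotvec(wl)
def st():
    s=ctrl.get_state(); M=R.from_rotvec(s['tool_rot']).as_matrix()
    print('t',round(s['time'],2),'pos',np.round(s['position'],4),'psi',round(np.arctan2(M[1,0],M[0,0]),3),'pitch',round(np.arctan2(-M[2,0],-M[2,2]),3),'tz',np.round(M[:,2],3),'ty',np.round(M[:,1],3),'grip',round(s['grip_width'],3),s['grip_force'],'F',np.round(s['ft_force'],1),'q',np.round(s['joint_positions'],2))
E
python3 - <<'E'
from h import *
st()
plan([('a',[.50,-.30,.24],.0386,0),('b',[.56,-.03,.22],.0386,0),('c',list(rk(-.022,-.001,.16)),.0386,0),('d',list(rk(-.022,-.001,.042)),.0386,0)])
E
```

```text
t 0.75 pos [ 0.2301 -0.6079  0.2226] psi 0.362 pitch 0.0 tz [ 0. -0. -1.] ty [ 0.354 -0.935  0.   ] grip 1.002 0.0 F [-0.6  0.7 -0.2] q [ 1.22  0.32 -0.07  1.45  0.02  1.37 -0.06]
a 0 t [120.5 -64.1  -5.8] w [0.    0.    0.108]
a 1 t [112.9 -76.7  -5.8] w [0.    0.    0.108]
a 2 t [104.  -88.4  -5.8] w [0.    0.    0.108]
b 0 t [  35.2 -133.7   10. ] w [ 0. -0. -0.]
b 1 t [  35.2 -133.7   10. ] w [ 0. -0. -0.]
c 0 t [ -16.3 -121.7   30. ] w [-0.  0. -0.]
c 1 t [ -16.3 -121.7   30. ] w [-0.  0. -0.]
d 0 t [ -0.  -0. 118.] w [-0. -0. -0.]
```

Emit:
jog_arm(increments=[{"tx": 40,"ty": -20,"tz": -2,"wz": 0.04,"gripper": 1},{"tx": 80,"ty": -43,"tz": -4,"wz": 0.08,"gripper": 1},{"tx": 120,"ty": -64,"tz": -6,"wz": 0.108,"gripper": 1},{"tx": 120,"ty": -64,"tz": -6,"wz": 0.108,"gripper": 1},{"tx": 120,"ty": -64,"tz": -6,"wz": 0.108,"gripper": 1}])

```text
validation failed for argument at $.in...
```

Emit:
jog_arm(increments=[{"tx": 113,"ty": -77,"tz": -6,"wz": 0.108,"gripper": 1},{"tx": 113,"ty": -77,"tz": -6,"wz": 0.108,"gripper": 1},{"tx": 113,"ty": -77,"tz": -6,"wz": 0.108,"gripper": 1},{"tx": 113,"ty": -77,"tz": -6,"wz": 0.108,"gripper": 1},{"tx": 113,"ty": -77,"tz": -6,"wz": 0.108,"gripper": 1}])

```text
validation failed for argument at $.in...
```

Emit:
jog_arm(increments=[{"tx": 104,"ty": -88,"tz": -6,"wz": 0.108,"gripper": 1},{"tx": 104,"ty": -88,"tz": -6,"wz": 0.108,"gripper": 1},{"tx": 104,"ty": -88,"tz": -6,"wz": 0.108,"gripper": 1},{"tx": 104,"ty": -88,"tz": -6,"wz": 0.108,"gripper": 1},{"tx": 104,"ty": -88,"tz": -6,"wz": 0.108,"gripper": 1}])

```text
validation failed for argument at $.in...
```

Emit:
jog_arm(increments=[{"tx": 35,"ty": -134,"tz": 10,"gripper": 1},{"tx": 35,"ty": -134,"tz": 10,"gripper": 1},{"tx": 35,"ty": -134,"tz": 10,"gripper": 1},{"tx": 35,"ty": -134,"tz": 10,"gripper": 1},{"tx": 35,"ty": -134,"tz": 10,"gripper": 1}])

```text
validation failed for argument at $.in...
```

Emit:
jog_arm(increments=[{"tx": 35,"ty": -134,"tz": 10,"gripper": 1},{"tx": 35,"ty": -134,"tz": 10,"gripper": 1},{"tx": 35,"ty": -134,"tz": 10,"gripper": 1},{"tx": 35,"ty": -134,"tz": 10,"gripper": 1},{"tx": 35,"ty": -134,"tz": 10,"gripper": 1}])

```text
validation failed for argument at $.in...
```

Emit:
jog_arm(increments=[{"tx": -16,"ty": -122,"tz": 20,"gripper": 1},{"tx": -16,"ty": -122,"tz": 20,"gripper": 1},{"tx": -16,"ty": -122,"tz": 20,"gripper": 1},{"tx": -16,"ty": -122,"tz": 20,"gripper": 1},{"tx": -16,"ty": -122,"tz": 20,"gripper": 1}])

```text
validation failed for argument at $.in...
```

Emit:
jog_arm(increments=[{"tx": -16,"ty": -122,"tz": 20,"gripper": 1},{"tx": -16,"ty": -122,"tz": 20,"gripper": 1},{"tx": -16,"ty": -122,"tz": 20,"gripper": 1},{"tx": -16,"ty": -122,"tz": 20,"gripper": 1},{"tx": -16,"ty": -122,"tz": 20,"gripper": 1}])

```text
validation failed for argument at $.in...
```

Emit:
jog_arm(increments=[{"tx": 120,"ty": -64,"tz": -6,"wx": 0,"wy": 0,"wz": 0.108,"gripper": 1},{"tx": 120,"ty": -64,"tz": -6,"wx": 0,"wy": 0,"wz": 0.108,"gripper": 1},{"tx": 120,"ty": -64,"tz": -6,"wx": 0,"wy": 0,"wz": 0.108,"gripper": 1},{"tx": 120,"ty": -64,"tz": -6,"wx": 0,"wy": 0,"wz": 0.108,"gripper": 1},{"tx": 120,"ty": -64,"tz": -6,"wx": 0,"wy": 0,"wz": 0.108,"gripper": 1}])

```text
time: 1.17
position: [0.3245, -0.5016, 0.2294]
tool_rot: [-3.114, -0.411, -0.004]
ft_force: [-0.2, -0.6, 0.3]
grip_width: 0.999
grip_force: 0.0
```

Emit:
jog_arm(increments=[{"tx": 113,"ty": -77,"tz": -6,"wx": 0,"wy": 0,"wz": 0.108,"gripper": 1},{"tx": 113,"ty": -77,"tz": -6,"wx": 0,"wy": 0,"wz": 0.108,"gripper": 1},{"tx": 113,"ty": -77,"tz": -6,"wx": 0,"wy": 0,"wz": 0.108,"gripper": 1},{"tx": 113,"ty": -77,"tz": -6,"wx": 0,"wy": 0,"wz": 0.108,"gripper": 1},{"tx": 113,"ty": -77,"tz": -6,"wx": 0,"wy": 0,"wz": 0.108,"gripper": 1}])

```text
time: 1.58
position: [0.413, -0.3994, 0.2351]
tool_rot: [-3.132, -0.24, -0.003]
ft_force: [-0.6, -0.7, -0.1]
grip_width: 1.0
grip_force: 0.0
```

Emit:
jog_arm(increments=[{"tx": 104,"ty": -88,"tz": -6,"wx": 0,"wy": 0,"wz": 0.108,"gripper": 1},{"tx": 104,"ty": -88,"tz": -6,"wx": 0,"wy": 0,"wz": 0.108,"gripper": 1},{"tx": 104,"ty": -88,"tz": -6,"wx": 0,"wy": 0,"wz": 0.108,"gripper": 1},{"tx": 104,"ty": -88,"tz": -6,"wx": 0,"wy": 0,"wz": 0.108,"gripper": 1},{"tx": 104,"ty": -88,"tz": -6,"wx": 0,"wy": 0,"wz": 0.108,"gripper": 1}])

```text
time: 2.0
position: [0.502, -0.2981, 0.2407]
tool_rot: [-3.14, -0.068, -0.002]
ft_force: [-0.5, -0.4, 0.2]
grip_width: 1.001
grip_force: 0.0
```

Emit:
jog_arm(increments=[{"tx": 35,"ty": -134,"tz": 10,"wx": 0,"wy": 0,"wz": 0,"gripper": 1},{"tx": 35,"ty": -134,"tz": 10,"wx": 0,"wy": 0,"wz": 0,"gripper": 1},{"tx": 35,"ty": -134,"tz": 10,"wx": 0,"wy": 0,"wz": 0,"gripper": 1},{"tx": 35,"ty": -134,"tz": 10,"wx": 0,"wy": 0,"wz": 0,"gripper": 1},{"tx": 35,"ty": -134,"tz": 10,"wx": 0,"wy": 0,"wz": 0,"gripper": 1}])

```text
time: 2.42
position: [0.5298, -0.163, 0.2304]
tool_rot: [-3.14, -0.066, 0.0]
ft_force: [1.0, -0.8, -0.8]
grip_width: 1.005
grip_force: 0.0
```

Emit:
jog_arm(increments=[{"tx": 35,"ty": -134,"tz": 10,"wx": 0,"wy": 0,"wz": 0,"gripper": 1},{"tx": 35,"ty": -134,"tz": 10,"wx": 0,"wy": 0,"wz": 0,"gripper": 1},{"tx": 35,"ty": -134,"tz": 10,"wx": 0,"wy": 0,"wz": 0,"gripper": 1},{"tx": 35,"ty": -134,"tz": 10,"wx": 0,"wy": 0,"wz": 0,"gripper": 1},{"tx": 35,"ty": -134,"tz": 10,"wx": 0,"wy": 0,"wz": 0,"gripper": 1}])

```text
time: 2.83
position: [0.56, -0.0286, 0.2203]
tool_rot: [-3.14, -0.065, 0.0]
ft_force: [-1.1, -0.6, 1.0]
grip_width: 1.005
grip_force: 0.0
```

Emit:
jog_arm(increments=[{"tx": -16,"ty": -122,"tz": 20,"wx": 0,"wy": 0,"wz": 0,"gripper": 1},{"tx": -16,"ty": -122,"tz": 20,"wx": 0,"wy": 0,"wz": 0,"gripper": 1},{"tx": -16,"ty": -122,"tz": 20,"wx": 0,"wy": 0,"wz": 0,"gripper": 1},{"tx": -16,"ty": -122,"tz": 20,"wx": 0,"wy": 0,"wz": 0,"gripper": 1},{"tx": -16,"ty": -122,"tz": 20,"wx": 0,"wy": 0,"wz": 0,"gripper": 1}])

```text
time: 3.25
position: [0.539, 0.0896, 0.2002]
tool_rot: [3.139, 0.06, -0.001]
ft_force: [0.4, -0.2, -0.6]
grip_width: 0.997
grip_force: 0.0
```

Emit:
jog_arm(increments=[{"tx": -16,"ty": -122,"tz": 20,"wx": 0,"wy": 0,"wz": 0,"gripper": 0.7},{"tx": -16,"ty": -122,"tz": 20,"wx": 0,"wy": 0,"wz": 0,"gripper": 0.7},{"tx": -16,"ty": -122,"tz": 20,"wx": 0,"wy": 0,"wz": 0,"gripper": 0.7},{"tx": -16,"ty": -122,"tz": 20,"wx": 0,"wy": 0,"wz": 0,"gripper": 0.7},{"tx": -16,"ty": -122,"tz": 20,"wx": 0,"wy": 0,"wz": 0,"gripper": 0.7}])

```text
time: 3.67
position: [0.5192, 0.211, 0.1801]
tool_rot: [3.14, 0.059, -0.001]
ft_force: [-0.2, -1.3, -0.4]
grip_width: 0.738
grip_force: 0.0
```

```bash
python3 - <<'E'
from h import *
st()
im=vision.get_image('wrist'); cv2.imwrite('pics/w1.png',im['color'])
print(np.round(np.array(im['extrinsics']),3).tolist(), im['fx'])
plan([('d',list(rk(-.022,-.001,.042)),.0386,0)])
E
```

```text
t 3.67 pos [0.5192 0.211  0.1801] psi 0.038 pitch 0.0 tz [-0.    -0.001 -1.   ] ty [ 0.038 -0.999  0.001] grip 0.738 0.0 F [-0.2 -1.3 -0.4] q [ 0.16  0.21 -0.67  1.71  0.14  1.26 -2.08]
[[0.038, -0.999, 0.001, 0.189], [-0.959, -0.036, 0.28, 0.484], [-0.279, -0.012, -0.96, 0.498], [0.0, 0.0, 0.0, 1.0]] 340.5957228426857
d 0 t [ -1.9  -3.4 138.2] w [ 0.002 -0.    -0.004]
```

View pics/w1.png

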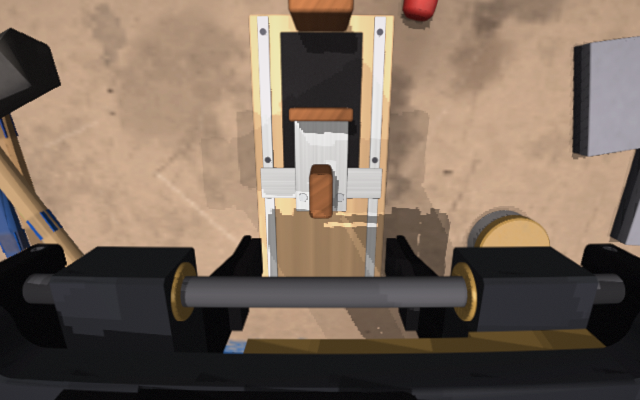

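The wrist view shows the keeper grip at (320,190) and the keeper board top at (320,111). The rack runs straight up the picture, with its stop at (320,10). I'll refine the rack pose from this view.

```bash
python3 - <<'E'
from h import *
im=vision.get_image('wrist')
f=lambda u,v,z:np.round(px2w(im,u,v,z),4)
for l,u,v,z in (('cornL',250,15,.012),('cornR',397,15,.012),('matL',281,33,.014),('matR',362,33,.014),('edgeL low',260,240,.012),('edgeR low',385,200,.012),('boardtopL',289,107,.072),('boardtopR',352,107,.072),('grip far',321,165,.069),('grip near',321,199,.069),('grip bottom',321,217,.069)): print(l,f(u,v,z))
print('pred grip',[np.round(w2px(im,rk(-.022+a,b,.069))) for a in(-.02,.02) for b in (-.01,.01)])
print('pred corn',[np.round(w2px(im,rk(.13,b,.012))) for b in (-.065,.065)],'mat',[np.round(w2px(im,rk(.115,b,.014))) for b in (-.037,.037)])
E
```

```text
cornL [0.67   0.2768 0.012 ]
cornR [0.6746 0.1464 0.012 ]
matL [0.6554 0.2489 0.014 ]
matR [0.6579 0.1768 0.014 ]
edgeL low [0.4555 0.2707 0.012 ]
edgeR low [0.5035 0.1434 0.012 ]
boardtopL [0.5923 0.2356 0.072 ]
boardtopR [0.594  0.1871 0.072 ]
grip far [0.5474 0.2094 0.069 ]
grip near [0.5187 0.2085 0.069 ]
grip bottom [0.5028 0.208  0.069 ]
pred grip [array([328., 222.]), array([304., 222.]), array([327., 176.]), array([303., 176.])]
pred corn [array([388.,  17.]), array([242.,  18.])] mat [array([357.,  35.]), array([274.,  35.])]
```

Emit:
jog_arm(increments=[{"tx": 1,"ty": 1,"tz": 100,"wx": 0,"wy": 0,"wz": -0.004,"gripper": 0.7},{"tx": 1,"ty": 1,"tz": 100,"wx": 0,"wy": 0,"wz": -0.004,"gripper": 0.7},{"tx": 1,"ty": 1,"tz": 120,"wx": 0,"wy": 0,"wz": -0.004,"gripper": 0.7},{"tx": 1,"ty": 1,"tz": 138,"wx": 0,"wy": 0,"wz": -0.004,"gripper": 0.7},{"tx": 1,"ty": 1,"tz": 138,"wx": 0,"wy": 0,"wz": -0.004,"gripper": 0.7}])

```text
time: 4.18
position: [0.5176, 0.2057, 0.0377]
tool_rot: [3.137, 0.057, -0.013]
ft_force: [-0.4, 0.0, -0.3]
grip_width: 0.705
grip_force: 0.0
```

Emit:
jog_arm(increments=[{"tx": 0,"ty": 0,"tz": 0,"wx": 0,"wy": 0,"wz": 0,"gripper": 0},{"tx": 0,"ty": 0,"tz": 0,"wx": 0,"wy": 0,"wz": 0,"gripper": 0},{"tx": 0,"ty": 0,"tz": 0,"wx": 0,"wy": 0,"wz": 0,"gripper": 0},{"tx": 0,"ty": 0,"tz": 0,"wx": 0,"wy": 0,"wz": 0,"gripper": 0},{"tx": 0,"ty": 0,"tz": 0,"wx": 0,"wy": 0,"wz": 0,"gripper": 0}], grip_force=12)

```text
time: 4.6
position: [0.5206, 0.2117, 0.044]
tool_rot: [-3.141, -0.065, -0.004]
ft_force: [0.0, 0.4, -0.7]
grip_width: 0.409
grip_force: 0.0
```

Emit:
jog_arm(increments=[{"tx": 0,"ty": 0,"tz": 0,"wx": 0,"wy": 0,"wz": 0,"gripper": 0},{"tx": 0,"ty": 0,"tz": 0,"wx": 0,"wy": 0,"wz": 0,"gripper": 0},{"tx": 0,"ty": 0,"tz": 0,"wx": 0,"wy": 0,"wz": 0,"gripper": 0},{"tx": 0,"ty": 0,"tz": 0,"wx": 0,"wy": 0,"wz": 0,"gripper": 0},{"tx": 0,"ty": 0,"tz": 0,"wx": 0,"wy": 0,"wz": 0,"gripper": 0}])

```text
time: 5.02
position: [0.5197, 0.2135, 0.0431]
tool_rot: [-3.138, -0.067, -0.002]
ft_force: [0.7, 6.2, 1.0]
grip_width: 0.227
grip_force: 12.0
```

Emit:
jog_arm(increments=[{"tx": -12,"ty": -1,"tz": 0,"wx": 0,"wy": 0,"wz": 0,"gripper": 0},{"tx": -24,"ty": -1,"tz": 0,"wx": 0,"wy": 0,"wz": 0,"gripper": 0},{"tx": -36,"ty": -1,"tz": 0,"wx": 0,"wy": 0,"wz": 0,"gripper": 0},{"tx": -48,"ty": -1,"tz": 0,"wx": 0,"wy": 0,"wz": 0,"gripper": 0},{"tx": -60,"ty": -1,"tz": 0,"wx": 0,"wy": 0,"wz": 0,"gripper": 0}])

```text
time: 5.43
position: [0.4599, 0.2114, 0.0431]
tool_rot: [-3.139, -0.066, -0.004]
ft_force: [1.0, 5.2, 0.4]
grip_width: 0.228
grip_force: 12.0
```

Emit:
jog_arm(increments=[{"tx": -10,"ty": 0,"tz": 0,"wx": 0,"wy": 0,"wz": 0,"gripper": 0},{"tx": -20,"ty": 0,"tz": 0,"wx": 0,"wy": 0,"wz": 0,"gripper": 0},{"tx": -30,"ty": 0,"tz": 0,"wx": 0,"wy": 0,"wz": 0,"gripper": 0},{"tx": -40,"ty": 0,"tz": 0,"wx": 0,"wy": 0,"wz": 0,"gripper": 0},{"tx": -44,"ty": 0,"tz": 0,"wx": 0,"wy": 0,"wz": 0,"gripper": 0}])

```text
time: 5.85
position: [0.4152, 0.2099, 0.0431]
tool_rot: [-3.139, -0.067, -0.003]
ft_force: [2.1, 6.6, -2.2]
grip_width: 0.233
grip_force: 12.0
```

Emit:
jog_arm(increments=[{"tx": -1,"ty": 0,"tz": 0,"wx": 0,"wy": 0,"wz": 0,"gripper": 0},{"tx": -2,"ty": 0,"tz": 0,"wx": 0,"wy": 0,"wz": 0,"gripper": 0},{"tx": -3,"ty": 0,"tz": 0,"wx": 0,"wy": 0,"wz": 0,"gripper": 0},{"tx": -4,"ty": 0,"tz": 0,"wx": 0,"wy": 0,"wz": 0,"gripper": 0},{"tx": -5,"ty": 0,"tz": 0,"wx": 0,"wy": 0,"wz": 0,"gripper": 0}])

```text
time: 6.27
position: [0.4148, 0.2099, 0.0433]
tool_rot: [-3.136, -0.065, -0.015]
ft_force: [12.8, 8.1, -11.8]
grip_width: 0.228
grip_force: 12.0
```

```bash
sed -i 's/^O=.*/O=np.array([.540,.2148]); YAW=.036/' h.py; python3 - <<'E'
from h import *
plan([('up',[.4148,.2099,.22],YAW,0),('f',rk(.01,0,.22),YAW,0.6),('g',rk(.01,0,.16),YAW,1.22)],('',[.4148,.2099,.043],YAW,0))
E
```

```text
up 0 t [   0.    0. -177.] w [0. 0. 0.]
f 0 t [67.6 -0.2 -0. ] w [ 0.   0.3 -0. ]
f 1 t [64.6 -0.2 20. ] w [ 0.   0.3 -0. ]
g 0 t [-16.9   0.   24.8] w [-0.    0.31  0.  ]
g 1 t [-23.7  -0.   18.4] w [-0.    0.31  0.  ]
```

Emit:
jog_arm(increments=[{"tx": 2,"ty": 0,"tz": 0,"wx": 0,"wy": 0,"wz": 0,"gripper": 1},{"tx": 5,"ty": 0,"tz": 0,"wx": 0,"wy": 0,"wz": 0,"gripper": 1},{"tx": 5,"ty": 0,"tz": 0,"wx": 0,"wy": 0,"wz": 0,"gripper": 1},{"tx": 5,"ty": 0,"tz": 0,"wx": 0,"wy": 0,"wz": 0,"gripper": 1},{"tx": 5,"ty": 0,"tz": 0,"wx": 0,"wy": 0,"wz": 0,"gripper": 1}])

```text
time: 6.68
position: [0.415, 0.2075, 0.0422]
tool_rot: [3.14, 0.065, -0.002]
ft_force: [-0.7, -0.5, 0.6]
grip_width: 0.519
grip_force: 0.0
```

Emit:
jog_arm(increments=[{"tx": 0,"ty": 0,"tz": -30,"wx": 0,"wy": 0,"wz": 0,"gripper": 1},{"tx": 0,"ty": 0,"tz": -70,"wx": 0,"wy": 0,"wz": 0,"gripper": 1},{"tx": 0,"ty": 0,"tz": -110,"wx": 0,"wy": 0,"wz": 0,"gripper": 1},{"tx": 0,"ty": 0,"tz": -150,"wx": 0,"wy": 0,"wz": 0,"gripper": 1},{"tx": 0,"ty": 0,"tz": -177,"wx": 0,"wy": 0,"wz": 0,"gripper": 1}])

```text
time: 7.1
position: [0.416, 0.2086, 0.2232]
tool_rot: [-3.141, -0.066, -0.006]
ft_force: [1.4, 0.6, -0.7]
grip_width: 0.905
grip_force: 0.0
```

Emit:
jog_arm(increments=[{"tx": 67,"ty": -1,"tz": 0,"wx": 0,"wy": 0.3,"wz": 0,"gripper": 1},{"tx": 67,"ty": -1,"tz": 0,"wx": 0,"wy": 0.3,"wz": 0,"gripper": 1},{"tx": 67,"ty": -1,"tz": 0,"wx": 0,"wy": 0.3,"wz": 0,"gripper": 1},{"tx": 67,"ty": -1,"tz": 0,"wx": 0,"wy": 0.3,"wz": 0,"gripper": 1},{"tx": 67,"ty": -1,"tz": 0,"wx": 0,"wy": 0.3,"wz": 0,"gripper": 1}])

```text
time: 7.52
position: [0.4814, 0.2116, 0.2192]
tool_rot: [-3.101, -0.066, -0.466]
ft_force: [0.5, -0.5, 0.8]
grip_width: 1.001
grip_force: 0.0
```

Emit:
jog_arm(increments=[{"tx": 65,"ty": -1,"tz": 20,"wx": 0,"wy": 0.3,"wz": 0,"gripper": 1},{"tx": 65,"ty": -1,"tz": 20,"wx": 0,"wy": 0.3,"wz": 0,"gripper": 1},{"tx": 65,"ty": -1,"tz": 20,"wx": 0,"wy": 0.3,"wz": 0,"gripper": 1},{"tx": 65,"ty": -1,"tz": 20,"wx": 0,"wy": 0.3,"wz": 0,"gripper": 1},{"tx": 65,"ty": -1,"tz": 20,"wx": 0,"wy": 0.3,"wz": 0,"gripper": 1}])

```text
time: 7.93
position: [0.5499, 0.2155, 0.219]
tool_rot: [-2.991, -0.062, -0.92]
ft_force: [0.9, -0.3, -0.1]
grip_width: 1.001
grip_force: 0.0
```

Emit:
jog_arm(increments=[{"tx": -17,"ty": 0,"tz": 25,"wx": 0,"wy": 0.31,"wz": 0,"gripper": 1},{"tx": -17,"ty": 0,"tz": 25,"wx": 0,"wy": 0.31,"wz": 0,"gripper": 1},{"tx": -17,"ty": 0,"tz": 25,"wx": 0,"wy": 0.31,"wz": 0,"gripper": 1},{"tx": -17,"ty": 0,"tz": 25,"wx": 0,"wy": 0.31,"wz": 0,"gripper": 1},{"tx": -17,"ty": 0,"tz": 25,"wx": 0,"wy": 0.31,"wz": 0,"gripper": 1}])

```text
time: 8.35
position: [0.5656, 0.2095, 0.1978]
tool_rot: [-2.821, -0.069, -1.315]
ft_force: [-0.1, 0.2, 1.2]
grip_width: 1.002
grip_force: 0.0
```

Emit:
jog_arm(increments=[{"tx": -24,"ty": 0,"tz": 18,"wx": 0,"wy": 0.31,"wz": 0,"gripper": 1},{"tx": -24,"ty": 0,"tz": 18,"wx": 0,"wy": 0.31,"wz": 0,"gripper": 1},{"tx": -24,"ty": 0,"tz": 18,"wx": 0,"wy": 0.31,"wz": 0,"gripper": 1},{"tx": -24,"ty": 0,"tz": 18,"wx": 0,"wy": 0.31,"wz": 0,"gripper": 1},{"tx": -24,"ty": 0,"tz": 18,"wx": 0,"wy": 0.31,"wz": 0,"gripper": 1}])

```text
time: 8.77
position: [0.5989, 0.1959, 0.2174]
tool_rot: [-2.707, -0.145, -1.413]
ft_force: [0.2, -0.4, 0.4]
grip_width: 1.001
grip_force: 0.0
```

```bash
python3 -c "
from h import *
st(); print(rk(.01,0,.16))"
```

```text
t 8.77 pos [0.5989 0.1959 0.2174] psi 0.078 pitch -0.964 tz [ 0.813  0.118 -0.57 ] ty [ 0.123 -0.992 -0.031] grip 1.001 0.0 F [ 0.2 -0.4  0.4] q [ 0.53 -0.3  -0.95  2.33  0.74  0.1  -2.69]
[0.54999352 0.21515992 0.16      ]
```

```bash
cat > kin.py <<'E'
import numpy as np, itertools
from scipy.optimize import least_squares
from scipy.spatial.transform import Rotation as R
D=[([1.223,.321,-.07,1.45,.023,1.371,-.057],[.23,-.6078,.2224],[-3.08849,-.5649,.0007]),
([.16,.21,-.67,1.71,.14,1.26,-2.08],[.5192,.211,.1801],[3.14,.059,-.001]),
([.53,-.3,-.95,2.33,.74,.1,-2.69],[.5989,.1959,.2174],[-2.707,-.145,-1.413])]
rz=lambda t:R.from_rotvec([0,0,t]); ry=lambda t:R.from_rotvec([0,t,0])
def fk(q,P,S):
    d1,a,L1,b,L2,a5,L3,o1,o7=P
    r=rz(S[0]*q[0]+o1)*ry(q[1])*rz(S[1]*q[2]); p=np.array([0,0,d1])+r.apply([a,0,L1])
    r=r*ry(q[3]); p=p+r.apply([b,0,0]); r=r*rz(S[2]*q[4]); p=p+r.apply([0,0,L2])
    r=r*ry(q[5]); p=p+r.apply([a5,0,0]); r=r*rz(S[3]*q[6]+o7); p=p+r.apply([0,0,L3])
    return p,r
def res(P,S):
    o=[]
    for q,p,w in D:
        pp,rr=fk(q,P,S); o+=list((pp-p)*5)+list((R.from_rotvec(w).inv()*rr).as_rotvec())
    return np.array(o+list(.02*(P[:7]-[.3,0,.35,0,.35,0,.25])))
if __name__=='__main__':
    L=[]
    for S in itertools.product([1,-1],repeat=4):
        for o1 in(0,3.1416):
            for o7 in (0,1.57,-1.57,3.14):
                s=least_squares(res,[.3,0,.35,0,.35,0,.25,o1,o7],args=(S,)); L.append((s.cost,S,s.x))
    L.sort(key=lambda t:t[0])
    for c,S,x in L[:4]: print(c,S,np.round(x,3))
E
python3 kin.py
```

```text
0.0009230924877760765 (-1, -1, -1, -1) [ 0.265 -0.039  0.512  0.025  0.524 -0.017  0.412 -0.036  1.538]
0.0009230924877760774 (-1, -1, -1, -1) [ 0.265 -0.039  0.512  0.025  0.524 -0.017  0.412 -0.036  1.538]
0.0009230924877760855 (-1, -1, -1, -1) [ 0.265 -0.039  0.512  0.025  0.524 -0.017  0.412 -0.036  1.538]
0.0009230924877760935 (-1, -1, -1, -1) [ 0.265 -0.039  0.512  0.025  0.524 -0.017  0.412 -0.036  1.538]
```

```bash
cat >> kin.py <<'E'
lo=np.array([-2.86,-.3,-1.38,.06,-1.56,.09,-2.69]); hi=np.array([2.86,2.09,1.24,2.45,4.7,2.05,2.69])
S4=(-1,-1,-1,-1)
def fit():
    f=lambda x:res(np.array([x[0],0,x[1],0,x[2],0,x[3],0,np.pi/2]),S4)
    s=least_squares(f,[.3,.45,.45,.3]); return np.array([s.x[0],0,s.x[1],0,s.x[2],0,s.x[3],0,np.pi/2]),s.cost
def ik(P,p,rt,n=12,seed=0,q0=None):
    g=np.random.default_rng(seed); best=None
    for i in range(n):
        x0=q0 if (i==0 and q0 is not None) else g.uniform(np.maximum(lo,-1.5),np.minimum(hi,2))
        def f(q):
            pp,rr=fk(q,P,S4); return np.r_[(pp-p)*3,(rr.inv()*rt).as_rotvec(),.0005*(q-(lo+hi)/2)]
        s=least_squares(f,np.clip(x0,lo+.01,hi-.01),bounds=(lo,hi))
        e=np.abs(f(s.x)[:6]).max(); m=np.minimum(s.x-lo,hi-s.x).min()
        k=(e>.01,-m)
        if best is None or k<best[0]: best=(k,e,m,s.x)
    return best[1:]
E
python3 - <<'E'
from h import *; import kin
s=ctrl.get_state(); kin.D[2]=(s['joint_positions'],s['position'],s['tool_rot'])
P,c=kin.fit(); print(np.round(P,3),c); np.save('P.npy',P)
for deg in (70,60,55,50,45,40,30):
    for x in (.105,.03):
        e,m,q=kin.ik(P,rk(x,0,.10),rot(YAW,np.radians(deg))); print(deg,x,'err',round(e,3),'margin',round(m,2),np.round(q,2))
for nm,x,y,a in (('A',.5187,-.1393,-1.7),('C',.6179,-.2381,-15.7),('B',.6155,-.0584,12.1),('D',.52,-.345,-19.9)):
    for deg in (30,40,45,50,60):
        a_=np.radians(a); e,m,q=kin.ik(P,np.array([x+.03*np.cos(a_),y+.03*np.sin(a_),.007]),rot(a_,-np.radians(deg))); print(nm,deg,'err',round(e,3),'margin',round(m,2),np.round(q,2))
E
```

```text
[0.238 0.    0.48  0.    0.501 0.    0.376 0.    1.571] 0.021550980693252578
70 0.105 err 0.0 margin 0.05 [-0.52  0.35 -0.1   2.4   2.42  0.92  1.87]
70 0.03 err 0.051 margin 0.0 [-0.56  0.31 -0.24  2.45  2.17  1.01  1.98]
60 0.105 err 0.0 margin 0.11 [-0.42  0.22 -0.16  2.34  2.22  0.62  2.13]
60 0.03 err 0.204 margin 0.0 [ 0.91 -0.3  -1.36  2.36  0.65  0.09 -2.69]
55 0.105 err 0.0 margin 0.15 [-0.37  0.19 -0.19  2.3   2.04  0.5   2.33]
55 0.03 err 0.0 margin 0.02 [-0.33  0.07 -0.34  2.43  1.94  0.56  2.33]
50 0.105 err 0.0 margin 0.06 [-0.27  0.17 -0.27  2.24  1.76  0.42  2.63]
50 0.03 err 0.0 margin 0.07 [-0.28  0.04 -0.35  2.38  1.7   0.46  2.6 ]
45 0.105 err 0.0 margin 0.01 [-1.6   0.37  1.22  2.19 -0.06  0.1  -2.  ]
45 0.03 err 0.042 margin 0.0 [-1.73  0.1   1.16  2.37  1.57  0.31  2.69]
40 0.105 err 0.0 margin 0.0 [-0.88  0.17  0.43  2.12  0.77  0.3  -2.69]
40 0.03 err 0.1 margin 0.0 [-1.71  0.13  1.19  2.37  1.57  0.22  2.69]
30 0.105 err 0.0 margin 0.37 [-0.31  0.19 -0.13  1.98  0.46  0.52 -2.32]
30 0.03 err 0.0 margin 0.27 [-0.27  0.06 -0.24  2.13  0.5   0.53 -2.42]
A 30 er
[... 679 characters left out ...]
 -1.46]
B 30 err 0.0 margin 0.38 [ 0.13  0.9  -0.21  1.11  0.25  1.67 -1.45]
B 40 err 0.0 margin 0.16 [ 0.1   1.05 -0.23  0.91  0.29  1.89 -1.45]
B 45 err 0.0 margin 0.04 [ 0.09  1.14 -0.24  0.79  0.33  2.01 -1.45]
B 50 err 0.023 margin 0.0 [-0.1   1.19  0.26  0.74  0.    2.05 -1.26]
B 60 err 0.125 margin 0.0 [-0.15  1.2   0.32  0.8  -0.    2.05 -1.22]
D 30 err 0.0 margin 0.37 [ 0.57  0.91 -0.08  1.08  0.14  1.68 -1.44]
D 40 err 0.0 margin 0.14 [ 0.57  1.07 -0.14  0.86  0.21  1.91 -1.46]
D 45 err 0.0 margin 0.02 [ 0.57  1.16 -0.18  0.74  0.25  2.03 -1.46]
D 50 err 0.04 margin 0.0 [ 0.43  1.18  0.2   0.73  0.    2.05 -1.32]
D 60 err 0.147 margin 0.0 [ 0.39  1.19  0.26  0.79 -0.    2.05 -1.29]
```

```bash
python3 - <<'E'
from h import *; import kin
from scipy.optimize import least_squares
s=ctrl.get_state(); kin.D[2]=(s['joint_positions'],s['position'],s['tool_rot']); print(np.round(s['joint_positions'],4).tolist(),np.round(s['position'],4).tolist(),np.round(s['tool_rot'],4).tolist())
f=lambda x:kin.res(np.r_[x,0,np.pi/2],kin.S4); r=least_squares(f,[.27,0,.5,0,.5,0,.4]); P=np.r_[r.x,0,np.pi/2]; print(np.round(P,3),r.cost,np.round(r.fun[:18],3)); np.save('P.npy',P)
pi=np.pi
for deg in (70,60,50,45):
    for x in (.105,.03):
        e,m,q=kin.ik(P,rk(x,0,.10),rot(YAW+pi,-np.radians(deg))); print(deg,x,'err',round(e,3),'margin',round(m,2),np.round(q,2))
for nm,x,y,a in (('A',.5187,-.1393,-1.7),('C',.6179,-.2381,-15.7),('B',.6155,-.0584,12.1),('D',.52,-.345,-19.9)):
    for deg in (20,30,40,45):
        a_=np.radians(a); e,m,q=kin.ik(P,np.array([x+.03*np.cos(a_),y+.03*np.sin(a_),.007]),rot(a_+pi,np.radians(deg))); print(nm,deg,'err',round(e,3),'margin',round(m,2),np.round(q,2))
E
```

```text
[0.5256, -0.2995, -0.9484, 2.3258, 0.74, 0.0979, -2.6912] [0.5989, 0.1959, 0.2174] [-2.7071, -0.1445, -1.4131]
[0.154 0.013 0.619 0.006 0.513 0.056 0.411 0.    1.571] 0.008566374010673066 [ 0.115  0.026 -0.021 -0.002 -0.     0.    -0.032 -0.008  0.034  0.002
  0.01   0.006  0.005  0.014 -0.013  0.    -0.     0.   ]
70 0.105 err 0.069 margin 0.0 [ 0.16  1.   -1.38  2.45  2.21  1.86 -0.74]
70 0.03 err 0.145 margin 0.0 [-0.02  0.95 -1.38  2.45  1.96  1.95 -0.89]
60 0.105 err 0.019 margin 0.0 [ 0.3   0.7  -1.38  2.45  2.01  1.39 -0.74]
60 0.03 err 0.075 margin 0.0 [ 0.19  0.54 -1.38  2.45  1.77  1.33 -0.78]
50 0.105 err 0.0 margin 0.06 [-0.19  0.18 -0.54  2.39  1.84  0.6  -0.74]
50 0.03 err 0.019 margin 0.0 [ 0.4   0.28 -1.38  2.45  1.67  0.88 -0.65]
45 0.105 err 0.0 margin 0.16 [-0.25  0.14 -0.43  2.29  1.52  0.49 -0.39]
45 0.03 err 0.0 margin 0.05 [-0.34  0.05 -0.45  2.4   1.47  0.52 -0.46]
A 20 err 0.0 margin 0.39 [ 0.79  0.76 -0.99  1.64  0.55  1.46  1.2 ]
A 30 err 0.0 margin 0.42 [ 0.7   0.85 -0.91  1.51  0.52  1.63  1.22]
A 40 err 0.0 margin 0.25 [ 0.62  0.95 -0.86  1.39  0.5   1.8
[... 203 characters left out ...]
 1.79  1.22]
C 40 err 0.0 margin 0.06 [ 0.65  1.11 -0.84  0.97  0.55  1.99  1.24]
C 45 err 0.0 margin 0.0 [ 0.57  1.13 -0.66  0.89  0.44  2.05  1.33]
B 20 err 0.0 margin 0.39 [ 0.55  0.87 -0.99  1.44  0.64  1.57  1.28]
B 30 err 0.0 margin 0.3 [ 0.46  0.95 -0.92  1.3   0.62  1.75  1.31]
B 40 err 0.0 margin 0.12 [ 0.38  1.05 -0.87  1.16  0.61  1.93  1.33]
B 45 err 0.0 margin 0.03 [ 0.35  1.1  -0.85  1.1   0.61  2.02  1.33]
D 20 err 0.0 margin 0.52 [ 1.    0.83 -0.86  1.41  0.55  1.53  1.3 ]
D 30 err 0.0 margin 0.32 [ 0.92  0.93 -0.81  1.27  0.54  1.73  1.32]
D 40 err 0.0 margin 0.14 [ 0.85  1.04 -0.78  1.13  0.54  1.91  1.33]
D 45 err 0.0 margin 0.05 [ 0.83  1.09 -0.77  1.06  0.54  2.    1.34]
```

```bash
cat >> h.py <<'E'
pi=np.pi
def pick_tcp(c,a,g=.028,z=.009,p=.70,dz=0):
    u=np.array([np.cos(a),np.sin(a)]); return [*(np.array(c)+g*u),z+dz],a+pi,p
def place_tcp(xs,g=.028,z=.009,p=.70,dz=0,a=0,zs=.012):
    """rack-frame target of stone centre xs -> tcp pos, psi, pitch (family pi)"""
    # stone frame: u (to gripped end), up normal; tcp = g*u + (z-zs)*n ; at place u->Z, n-> -rack x
    return list(rk(xs-(z-zs),0,.0668+g+dz)),YAW+pi,p-pi/2
E
python3 - <<'E'
from h import *
s=ctrl.get_state(); M=R.from_rotvec(s['tool_rot']).as_matrix()
c,a=(.6155,-.0584),np.radians(12.1)
h=pick_tcp(c,a,dz=.12)
wp=[('1',rk(0,-.02,.25),YAW,.55),('2',rk(-.01,-.05,.27),YAW,0),('3',[.55,.1,.27],YAW+1.05,0),('4',[.57,.0,.27],YAW+2.1,0),('5',[.63,-.05,.24],a+pi,0),('6',*h)]
plan(wp); 
E
```

```text
1 0 t [ -6.4  -7.1 -66. ] w [-0.083 -0.412  0.042]
2 0 t [  1.9  30.  -22.3] w [ 0.   -0.55  0.  ]
3 0 t [ 7.9 32.5  0. ] w [ 0.    -0.    -0.525]
3 1 t [-9.4 32.1 -0. ] w [ 0.    -0.    -0.525]
4 0 t [-39.6  32.1   0. ] w [-0.     0.    -0.525]
4 1 t [-50.4   8.    0. ] w [-0.     0.    -0.525]
5 0 t [-24.8   8.   10. ] w [-0.     0.    -0.406]
5 1 t [-25.9  -2.5  10. ] w [-0.     0.    -0.406]
5 2 t [-22.8 -12.5  10. ] w [-0.     0.    -0.406]
6 0 t [-6.  -2.6 55.5] w [ 0.    0.35 -0.  ]
6 1 t [-24.7  -2.6  50.1] w [ 0.    0.35 -0.  ]
```

Emit:
jog_arm(increments=[{"tx": -6,"ty": -7,"tz": -66,"wx": -0.083,"wy": -0.412,"wz": 0.042,"gripper": 1},{"tx": -6,"ty": -7,"tz": -66,"wx": -0.083,"wy": -0.412,"wz": 0.042,"gripper": 1},{"tx": -6,"ty": -7,"tz": -66,"wx": -0.083,"wy": -0.412,"wz": 0.042,"gripper": 1},{"tx": -6,"ty": -7,"tz": -66,"wx": -0.083,"wy": -0.412,"wz": 0.042,"gripper": 1},{"tx": -6,"ty": -7,"tz": -66,"wx": -0.083,"wy": -0.412,"wz": 0.042,"gripper": 1}])

```text
time: 9.18
position: [0.5632, 0.1969, 0.2503]
tool_rot: [-2.815, -0.097, -1.282]
ft_force: [-1.2, -0.5, 1.2]
grip_width: 1.005
grip_force: 0.0
```

Emit:
jog_arm(increments=[{"tx": 2,"ty": 30,"tz": -22,"wx": 0,"wy": -0.55,"wz": 0,"gripper": 1},{"tx": 2,"ty": 30,"tz": -22,"wx": 0,"wy": -0.55,"wz": 0,"gripper": 1},{"tx": 2,"ty": 30,"tz": -22,"wx": 0,"wy": -0.55,"wz": 0,"gripper": 1},{"tx": 2,"ty": 30,"tz": -22,"wx": 0,"wy": -0.55,"wz": 0,"gripper": 1},{"tx": 2,"ty": 30,"tz": -22,"wx": 0,"wy": -0.55,"wz": 0,"gripper": 1}])

```text
time: 9.6
position: [0.5509, 0.1674, 0.2682]
tool_rot: [-3.072, -0.12, -0.47]
ft_force: [0.8, -0.3, 0.4]
grip_width: 0.998
grip_force: 0.0
```

```bash
python3 -c "
from h import *
st(); s=ctrl.get_state(); print(np.round(s['joint_positions'],4).tolist(),np.round(s['tool_rot'],4).tolist())
plan([('3',[.55,.1,.27],YAW+1.05,0),('4',[.57,.0,.27],YAW+2.1,0),('5',[.63,-.05,.24],np.radians(12.1)+pi,0)])"
```

```text
t 9.6 pos [0.5509 0.1674 0.2682] psi 0.075 pitch -0.305 tz [ 0.297  0.042 -0.954] ty [ 0.081 -0.997 -0.019] grip 0.998 0.0 F [ 0.8 -0.3  0.4] q [-0.47 -0.09  0.08  1.84  0.09  1.09 -1.92]
[-0.4724, -0.0851, 0.0792, 1.8432, 0.0918, 1.0887, -1.916] [-3.0723, -0.1196, -0.4703]
3 0 t [-2.5 33.5 -2.4] w [ 0.068 -0.144 -0.5  ]
3 1 t [-18.7  27.9  -3. ] w [ 0.068 -0.144 -0.5  ]
4 0 t [-39.6  32.1   0. ] w [-0.     0.    -0.525]
4 1 t [-50.4   8.    0. ] w [-0.     0.    -0.525]
5 0 t [-24.8   8.   10. ] w [-0.     0.    -0.406]
5 1 t [-25.9  -2.5  10. ] w [-0.     0.    -0.406]
5 2 t [-22.8 -12.5  10. ] w [-0.     0.    -0.406]
```

Emit:
jog_arm(increments=[{"tx": 0,"ty": 0,"tz": 0,"wx": 0,"wy": 0,"wz": 0,"gripper": 1},{"tx": 0,"ty": 0,"tz": 0,"wx": 0,"wy": 0,"wz": 0,"gripper": 1},{"tx": 0,"ty": 0,"tz": 0,"wx": 0,"wy": 0,"wz": 0,"gripper": 1},{"tx": 0,"ty": 0,"tz": 0,"wx": 0,"wy": 0,"wz": 0,"gripper": 1},{"tx": 0,"ty": 0,"tz": 0,"wx": 0,"wy": 0,"wz": 0,"gripper": 1}])

```text
time: 10.02
position: [0.549, 0.1646, 0.2642]
tool_rot: [-3.077, -0.117, -0.475]
ft_force: [-0.5, -0.2, 0.1]
grip_width: 1.001
grip_force: 0.0
```

```bash
python3 -c "
from h import *
st(); s=ctrl.get_state(); print(np.round(s['joint_positions'],4).tolist(),np.round(s['tool_rot'],4).tolist())
plan([('3',[.55,.1,.27],YAW+1.05,0),('4',[.57,.0,.27],YAW+2.1,0),('5',[.63,-.05,.24],np.radians(12.1)+pi,0)])"
```

```text
t 10.02 pos [0.549  0.1646 0.2642] psi 0.074 pitch -0.307 tz [ 0.3    0.037 -0.953] ty [ 0.078 -0.997 -0.015] grip 1.001 0.0 F [-0.5 -0.2  0.1] q [-0.47 -0.09  0.07  1.86  0.1   1.08 -1.92]
[-0.4658, -0.0894, 0.0724, 1.8557, 0.0984, 1.0802, -1.921] [-3.0767, -0.1169, -0.4748]
3 0 t [-0.9 32.2 -3.8] w [ 0.071 -0.144 -0.501]
3 1 t [-16.8  27.3  -4.7] w [ 0.071 -0.144 -0.501]
4 0 t [-39.6  32.1  -0. ] w [-0.    -0.    -0.525]
4 1 t [-50.4   8.   -0. ] w [-0.    -0.    -0.525]
5 0 t [-24.8   8.   10. ] w [-0.     0.    -0.406]
5 1 t [-25.9  -2.5  10. ] w [-0.     0.    -0.406]
5 2 t [-22.8 -12.5  10. ] w [-0.     0.    -0.406]
```

Emit:
jog_arm(increments=[{"tx": -1,"ty": 32,"tz": -4,"wx": 0.071,"wy": -0.144,"wz": -0.501,"gripper": 1},{"tx": -1,"ty": 32,"tz": -4,"wx": 0.071,"wy": -0.144,"wz": -0.501,"gripper": 1},{"tx": -1,"ty": 32,"tz": -4,"wx": 0.071,"wy": -0.144,"wz": -0.501,"gripper": 1},{"tx": -1,"ty": 32,"tz": -4,"wx": 0.071,"wy": -0.144,"wz": -0.501,"gripper": 1},{"tx": -1,"ty": 32,"tz": -4,"wx": 0.071,"wy": -0.144,"wz": -0.501,"gripper": 1}])

```text
time: 10.43
position: [0.5504, 0.1317, 0.2678]
tool_rot: [-2.984, -0.903, -0.246]
ft_force: [-1.0, -0.3, 0.5]
grip_width: 0.997
grip_force: 0.0
```

Emit:
jog_arm(increments=[{"tx": -17,"ty": 27,"tz": -5,"wx": 0.071,"wy": -0.144,"wz": -0.501,"gripper": 1},{"tx": -17,"ty": 27,"tz": -5,"wx": 0.071,"wy": -0.144,"wz": -0.501,"gripper": 1},{"tx": -17,"ty": 27,"tz": -5,"wx": 0.071,"wy": -0.144,"wz": -0.501,"gripper": 1},{"tx": -17,"ty": 27,"tz": -5,"wx": 0.071,"wy": -0.144,"wz": -0.501,"gripper": 1},{"tx": -17,"ty": 27,"tz": -5,"wx": 0.071,"wy": -0.144,"wz": -0.501,"gripper": 1}])

```text
time: 10.85
position: [0.5504, 0.1006, 0.2704]
tool_rot: [-2.685, -1.63, 0.003]
ft_force: [-0.5, 0.5, 0.0]
grip_width: 0.998
grip_force: 0.0
```

Emit:
jog_arm(increments=[{"tx": -40,"ty": 32,"tz": 0,"wx": 0,"wy": 0,"wz": -0.525,"gripper": 1},{"tx": -40,"ty": 32,"tz": 0,"wx": 0,"wy": 0,"wz": -0.525,"gripper": 1},{"tx": -40,"ty": 32,"tz": 0,"wx": 0,"wy": 0,"wz": -0.525,"gripper": 1},{"tx": -40,"ty": 32,"tz": 0,"wx": 0,"wy": 0,"wz": -0.525,"gripper": 1},{"tx": -40,"ty": 32,"tz": 0,"wx": 0,"wy": 0,"wz": -0.525,"gripper": 1}])

```text
time: 11.27
position: [0.5595, 0.0494, 0.2707]
tool_rot: [-2.171, -2.27, -0.0]
ft_force: [-0.4, -0.0, 0.5]
grip_width: 0.999
grip_force: 0.0
```

Emit:
jog_arm(increments=[{"tx": -50,"ty": 8,"tz": 0,"wx": 0,"wy": 0,"wz": -0.525,"gripper": 1},{"tx": -50,"ty": 8,"tz": 0,"wx": 0,"wy": 0,"wz": -0.525,"gripper": 1},{"tx": -50,"ty": 8,"tz": 0,"wx": 0,"wy": 0,"wz": -0.525,"gripper": 1},{"tx": -50,"ty": 8,"tz": 0,"wx": 0,"wy": 0,"wz": -0.525,"gripper": 1},{"tx": -50,"ty": 8,"tz": 0,"wx": 0,"wy": 0,"wz": -0.525,"gripper": 1}])

```text
time: 11.68
position: [0.5695, -0.0002, 0.2707]
tool_rot: [-1.508, -2.756, -0.001]
ft_force: [-0.1, -1.2, 0.6]
grip_width: 1.001
grip_force: 0.0
```

Emit:
jog_arm(increments=[{"tx": -25,"ty": 8,"tz": 10,"wx": 0,"wy": 0,"wz": -0.406,"gripper": 1},{"tx": -25,"ty": 8,"tz": 10,"wx": 0,"wy": 0,"wz": -0.406,"gripper": 1},{"tx": -25,"ty": 8,"tz": 10,"wx": 0,"wy": 0,"wz": -0.406,"gripper": 1},{"tx": -25,"ty": 8,"tz": 10,"wx": 0,"wy": 0,"wz": -0.406,"gripper": 1},{"tx": -25,"ty": 8,"tz": 10,"wx": 0,"wy": 0,"wz": -0.406,"gripper": 1}])

```text
time: 12.1
position: [0.5897, -0.0166, 0.2606]
tool_rot: [-0.928, -3.001, -0.0]
ft_force: [0.4, 0.4, 0.7]
grip_width: 1.001
grip_force: 0.0
```

Emit:
jog_arm(increments=[{"tx": -26,"ty": -2.5,"tz": 10,"wx": 0,"wy": 0,"wz": -0.406,"gripper": 1},{"tx": -26,"ty": -2.5,"tz": 10,"wx": 0,"wy": 0,"wz": -0.406,"gripper": 1},{"tx": -26,"ty": -2.5,"tz": 10,"wx": 0,"wy": 0,"wz": -0.406,"gripper": 1},{"tx": -26,"ty": -2.5,"tz": 10,"wx": 0,"wy": 0,"wz": -0.406,"gripper": 1},{"tx": -26,"ty": -2.5,"tz": 10,"wx": 0,"wy": 0,"wz": -0.406,"gripper": 1}])

```text
time: 12.52
position: [0.61, -0.0333, 0.2506]
tool_rot: [-0.305, -3.126, -0.0]
ft_force: [-0.6, 0.8, 0.8]
grip_width: 0.997
grip_force: 0.0
```

Emit:
jog_arm(increments=[{"tx": -23,"ty": -12.5,"tz": 10,"wx": 0,"wy": 0,"wz": -0.406,"gripper": 1},{"tx": -23,"ty": -12.5,"tz": 10,"wx": 0,"wy": 0,"wz": -0.406,"gripper": 1},{"tx": -23,"ty": -12.5,"tz": 10,"wx": 0,"wy": 0,"wz": -0.406,"gripper": 1},{"tx": -23,"ty": -12.5,"tz": 10,"wx": 0,"wy": 0,"wz": -0.406,"gripper": 1},{"tx": -23,"ty": -12.5,"tz": 10,"wx": 0,"wy": 0,"wz": -0.406,"gripper": 1}])

```text
time: 12.93
position: [0.6303, -0.05, 0.2405]
tool_rot: [0.33, -3.123, -0.0]
ft_force: [-0.0, 0.1, -0.5]
grip_width: 1.0
grip_force: 0.0
```

```bash
python3 -c "
from h import *
st(); s=ctrl.get_state(); print(np.round(s['joint_positions'],4).tolist(),np.round(s['tool_rot'],4).tolist())
im=vision.get_image('wrist'); cv2.imwrite('pics/w2.png',im['color'])
for r in stones(im,np.s_[0:250,:],1500): print(r)
plan([('6',*pick_tcp((.6155,-.0584),np.radians(12.1),dz=.1))])"
```

```text
t 12.93 pos [ 0.6303 -0.05    0.2405] psi -2.931 pitch -0.001 tz [-0.001  0.    -1.   ] ty [-0.209  0.978  0.   ] grip 1.0 0.0 F [-0.   0.1 -0.5] q [-0.08  0.27  0.14  1.48 -0.04  1.39  1.85]
[-0.079, 0.2739, 0.1438, 1.4781, -0.0395, 1.3932, 1.8479] [0.33, -3.1234, -0.0004]
(array([ 0.621 , -0.0618]), array([622.7, -61.5,  87.8,  55.9]), 11.8)
(array([ 0.6149, -0.242 ]), array([ 617.3, -242.6,  105.4,   56.3]), -16.6)
(array([0.4662, 0.1824]), array([528. , 204.4, 278.5, 112.5]), 1.8)
(array([ 0.5175, -0.1439]), array([ 518.1, -144.5,  104.5,   55.1]), -2.0)
(array([ 0.5633, -0.3587]), array([ 573.5, -363. ,  130.6,   65.1]), -14.0)
6 0 t [-5.9 -2.6 65.8] w [ 0.     0.35  -0.001]
6 1 t [-28.1  -2.6  59.8] w [ 0.     0.35  -0.001]
```

View pics/w2.png

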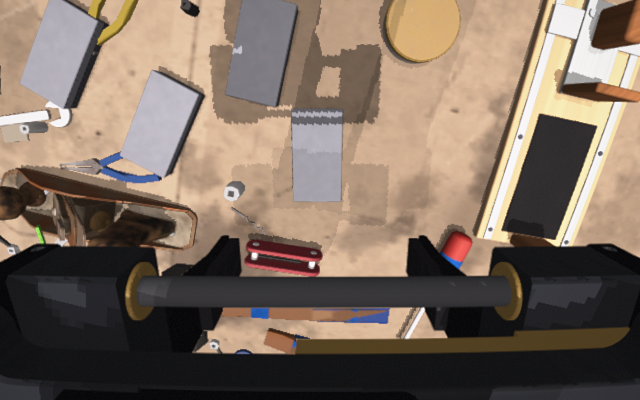

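The wrist view shows stone B at (317,155), square to the fingers. The plane is on the left at (100,210), the hex keys at (283,257) and the tin at (423,22), all clear. I'll tilt now and go in.

Emit:
jog_arm(increments=[{"tx": -6,"ty": -2.5,"tz": 66,"wx": 0,"wy": 0.35,"wz": 0,"gripper": 1},{"tx": -6,"ty": -2.5,"tz": 66,"wx": 0,"wy": 0.35,"wz": 0,"gripper": 1},{"tx": -6,"ty": -2.5,"tz": 66,"wx": 0,"wy": 0.35,"wz": 0,"gripper": 1},{"tx": -6,"ty": -2.5,"tz": 66,"wx": 0,"wy": 0.35,"wz": 0,"gripper": 1},{"tx": -6,"ty": -2.5,"tz": 66,"wx": 0,"wy": 0.35,"wz": 0,"gripper": 1}])

```text
time: 13.4
position: [0.6369, -0.0504, 0.1715]
tool_rot: [0.295, -2.774, 0.052]
ft_force: [0.7, 0.1, 0.2]
grip_width: 0.999
grip_force: 0.0
```

Emit:
jog_arm(increments=[{"tx": -28,"ty": -2.5,"tz": 60,"wx": 0,"wy": 0.35,"wz": 0,"gripper": 1},{"tx": -28,"ty": -2.5,"tz": 60,"wx": 0,"wy": 0.35,"wz": 0,"gripper": 1},{"tx": -28,"ty": -2.5,"tz": 60,"wx": 0,"wy": 0.35,"wz": 0,"gripper": 1},{"tx": -28,"ty": -2.5,"tz": 60,"wx": 0,"wy": 0.35,"wz": 0,"gripper": 1},{"tx": -28,"ty": -2.5,"tz": 60,"wx": 0,"wy": 0.35,"wz": 0,"gripper": 1}])

```text
time: 13.82
position: [0.6428, -0.0528, 0.1073]
tool_rot: [0.257, -2.43, 0.095]
ft_force: [0.0, -0.8, -0.0]
grip_width: 1.002
grip_force: 0.0
```

Emit:
jog_arm(increments=[{"tx": 0,"ty": 0,"tz": 0,"wx": 0,"wy": 0,"wz": 0,"gripper": 1},{"tx": 0,"ty": 0,"tz": 0,"wx": 0,"wy": 0,"wz": 0,"gripper": 1},{"tx": 0,"ty": 0,"tz": 0,"wx": 0,"wy": 0,"wz": 0,"gripper": 1},{"tx": 0,"ty": 0,"tz": 0,"wx": 0,"wy": 0,"wz": 0,"gripper": 1},{"tx": 0,"ty": 0,"tz": 0,"wx": 0,"wy": 0,"wz": 0,"gripper": 1}])

```text
time: 14.23
position: [0.6434, -0.0526, 0.1112]
tool_rot: [0.258, -2.434, 0.094]
ft_force: [-0.2, 0.1, 0.9]
grip_width: 1.001
grip_force: 0.0
```

```bash
python3 -c "
from h import *
st(); s=ctrl.get_state(); print(np.round(s['joint_positions'],4).tolist(),np.round(s['tool_rot'],4).tolist())
plan([('7',*pick_tcp((.6155,-.0584),np.radians(12.1)))])"
```

```text
t 14.23 pos [ 0.6434 -0.0526  0.1112] psi -2.93 pitch -0.696 tz [-0.627 -0.135 -0.767] ty [-0.21   0.978 -0.   ] grip 1.001 0.0 F [-0.2  0.1  0.9] q [-0.1   0.94  0.17  0.89  0.03  1.99  1.83]
[-0.103, 0.9448, 0.1669, 0.8933, 0.0301, 1.989, 1.8278] [0.2582, -2.4338, 0.0941]
7 0 t [-65.2   0.2  78.7] w [-0.     0.004  0.   ]
```

Emit:
jog_arm(increments=[{"tx": -16,"ty": 0,"tz": 20,"wx": 0,"wy": 0,"wz": 0,"gripper": 1},{"tx": -32,"ty": 0,"tz": 39,"wx": 0,"wy": 0,"wz": 0,"gripper": 1},{"tx": -48,"ty": 0,"tz": 58,"wx": 0,"wy": 0,"wz": 0,"gripper": 1},{"tx": -60,"ty": 0,"tz": 72,"wx": 0,"wy": 0,"wz": 0,"gripper": 1},{"tx": -65,"ty": 0,"tz": 78,"wx": 0,"wy": 0,"wz": 0,"gripper": 1}])

```text
time: 14.65
position: [0.6408, -0.0525, 0.0058]
tool_rot: [0.258, -2.425, 0.094]
ft_force: [3.7, 2.4, 23.5]
grip_width: 1.0
grip_force: 12.4
```

Emit:
jog_arm(increments=[{"tx": 0,"ty": 0,"tz": 0,"wx": 0,"wy": 0,"wz": 0,"gripper": 1},{"tx": 0,"ty": 0,"tz": 0,"wx": 0,"wy": 0,"wz": 0,"gripper": 0},{"tx": 0,"ty": 0,"tz": 0,"wx": 0,"wy": 0,"wz": 0,"gripper": 0},{"tx": 0,"ty": 0,"tz": 0,"wx": 0,"wy": 0,"wz": 0,"gripper": 0},{"tx": 0,"ty": 0,"tz": 0,"wx": 0,"wy": 0,"wz": 0,"gripper": 0}], grip_force=35)

```text
time: 15.07
position: [0.6426, -0.0527, 0.0074]
tool_rot: [0.258, -2.43, 0.094]
ft_force: [0.2, 0.4, 0.1]
grip_width: 0.781
grip_force: 0.1
```

Emit:
jog_arm(increments=[{"tx": 0,"ty": 0,"tz": 0,"wx": 0,"wy": 0,"wz": 0,"gripper": 0},{"tx": 0,"ty": 0,"tz": 0,"wx": 0,"wy": 0,"wz": 0,"gripper": 0},{"tx": 0,"ty": 0,"tz": 0,"wx": 0,"wy": 0,"wz": 0,"gripper": 0},{"tx": 0,"ty": 0,"tz": 0,"wx": 0,"wy": 0,"wz": 0,"gripper": 0},{"tx": 0,"ty": 0,"tz": 0,"wx": 0,"wy": 0,"wz": 0,"gripper": 0}])

```text
time: 15.48
position: [0.6425, -0.053, 0.0072]
tool_rot: [0.258, -2.43, 0.095]
ft_force: [0.8, -1.3, 1.2]
grip_width: 0.642
grip_force: 35.1
```

```bash
python3 -c "
from h import *
st(); s=ctrl.get_state(); print(np.round(s['joint_positions'],4).tolist(),np.round(s['tool_rot'],4).tolist())
im=vision.get_image('top')
for r in stones(im,np.s_[160:300,310:470],150): print(r)
z=s['position'][2]
P,psi,p=place_tcp(.098,dz=.10,p=.70)
a=np.radians(12.1)
plan([('up',[s['position'][0],s['position'][1],.16],a+pi,.70),('x',[.6,.03,.2],a+pi,.2),('y',[.58,.13,.22],YAW+pi,-.35),('h',P,psi,p),('pl',*place_tcp(.098,dz=.004))])"
```

```text
t 15.48 pos [ 0.6425 -0.053   0.0072] psi -2.93 pitch -0.701 tz [-0.63  -0.136 -0.764] ty [-0.21   0.978 -0.   ] grip 0.642 35.05078358305582 F [ 0.8 -1.3  1.2] q [-0.1   1.04  0.16  0.94  0.02  1.85  1.81]
[-0.1013, 1.0374, 0.157, 0.9426, 0.0194, 1.8523, 1.8085] [0.2581, -2.4296, 0.095]
(array([ 0.5181, -0.1391]), array([ 517.8, -139.4,  107. ,   58.7]), -1.9)
(array([ 0.5666, -0.3557]), array([ 575.7, -359.8,  133.2,   57.1]), -18.8)
(array([ 0.6503, -0.4139]), array([ 652.6, -410.3,   81. ,   33.3]), -72.6)
(array([ 0.6178, -0.2383]), array([ 618.3, -238.2,  105.5,   58.7]), -16.4)
up 0 t [ 9.850e+01 -1.000e-01 -1.168e+02] w [-0.001 -0.001  0.   ]
x 0 t [ 44.3  90.1 -15. ] w [-0.  -0.5  0. ]
y 0 t [ 1.3 51.  -9.9] w [ 0.007 -0.274  0.088]
y 1 t [  3.   50.7 -10.9] w [ 0.007 -0.274  0.088]
h 0 t [-51.6  86.2  45.6] w [ 0.    -0.521 -0.   ]
pl 0 t [73.4  0.  61.8] w [-0. -0. -0.]
```

Emit:
jog_arm(increments=[{"tx": 25,"ty": 0,"tz": -30,"wx": 0,"wy": 0,"wz": 0,"gripper": 0},{"tx": 50,"ty": 0,"tz": -60,"wx": 0,"wy": 0,"wz": 0,"gripper": 0},{"tx": 75,"ty": 0,"tz": -90,"wx": 0,"wy": 0,"wz": 0,"gripper": 0},{"tx": 98,"ty": 0,"tz": -117,"wx": 0,"wy": 0,"wz": 0,"gripper": 0},{"tx": 98,"ty": 0,"tz": -117,"wx": 0,"wy": 0,"wz": 0,"gripper": 0}])

```text
time: 15.95
position: [0.6443, -0.0542, 0.1654]
tool_rot: [0.258, -2.447, 0.102]
ft_force: [-0.0, -1.6, -0.5]
grip_width: 0.643
grip_force: 34.9
```

Emit:
jog_arm(increments=[{"tx": 9,"ty": 18,"tz": -3,"wx": 0,"wy": -0.1,"wz": 0,"gripper": 0},{"tx": 18,"ty": 36,"tz": -6,"wx": 0,"wy": -0.2,"wz": 0,"gripper": 0},{"tx": 27,"ty": 54,"tz": -9,"wx": 0,"wy": -0.3,"wz": 0,"gripper": 0},{"tx": 36,"ty": 72,"tz": -12,"wx": 0,"wy": -0.4,"wz": 0,"gripper": 0},{"tx": 44,"ty": 90,"tz": -15,"wx": 0,"wy": -0.5,"wz": 0,"gripper": 0}])

```text
time: 16.37
position: [0.5977, 0.0315, 0.1972]
tool_rot: [0.313, -2.932, 0.03]
ft_force: [0.3, 0.3, -2.0]
grip_width: 0.64
grip_force: 34.9
```

Emit:
jog_arm(increments=[{"tx": 0,"ty": 10,"tz": -2,"wx": 0,"wy": -0.055,"wz": 0.018,"gripper": 0},{"tx": 0,"ty": 20,"tz": -4,"wx": 0,"wy": -0.11,"wz": 0.036,"gripper": 0},{"tx": 1,"ty": 31,"tz": -6,"wx": 0,"wy": -0.165,"wz": 0.053,"gripper": 0},{"tx": 1,"ty": 41,"tz": -8,"wx": 0,"wy": -0.22,"wz": 0.07,"gripper": 0},{"tx": 1,"ty": 51,"tz": -10,"wx": 0.007,"wy": -0.274,"wz": 0.088,"gripper": 0}])

```text
time: 16.78
position: [0.5873, 0.0805, 0.2068]
tool_rot: [-0.191, 3.057, -0.011]
ft_force: [0.5, -0.6, -2.6]
grip_width: 0.642
grip_force: 34.9
```

Emit:
jog_arm(increments=[{"tx": 0,"ty": 10,"tz": -2,"wx": 0,"wy": -0.055,"wz": 0.018,"gripper": 0},{"tx": 0,"ty": 20,"tz": -4,"wx": 0,"wy": -0.11,"wz": 0.036,"gripper": 0},{"tx": 1,"ty": 31,"tz": -6,"wx": 0,"wy": -0.165,"wz": 0.053,"gripper": 0},{"tx": 2,"ty": 41,"tz": -8,"wx": 0,"wy": -0.22,"wz": 0.07,"gripper": 0},{"tx": 3,"ty": 51,"tz": -11,"wx": 0.007,"wy": -0.274,"wz": 0.088,"gripper": 0}])

```text
time: 17.2
position: [0.5766, 0.1304, 0.2162]
tool_rot: [-0.052, 2.79, 0.008]
ft_force: [-0.1, -0.4, -2.9]
grip_width: 0.639
grip_force: 34.9
```

```bash
python3 -c "
from h import *
st(); s=ctrl.get_state(); print(np.round(s['joint_positions'],4).tolist(),np.round(s['tool_rot'],4).tolist())
k=dict(g=.0275,z=.0072,p=.701)
plan([('h',*place_tcp(.098,dz=.07,**k)),('pl',*place_tcp(.098,dz=.002,**k))])"
```

```text
t 17.2 pos [0.5766 0.1304 0.2162] psi -3.104 pitch 0.351 tz [ 0.344  0.012 -0.939] ty [-0.037  0.999 -0.001] grip 0.639 34.94470938127051 F [-0.1 -0.4 -2.9] q [-0.58 -0.06  0.24  1.93  0.15  0.93  1.2 ]
[-0.5802, -0.0594, 0.242, 1.9333, 0.1452, 0.9344, 1.2049] [-0.0518, 2.7902, 0.0078]
h 0 t [-47.3  85.6  72.5] w [-0.    -0.519  0.001]
pl 0 t [52.  -0.  43.9] w [ 0.  0. -0.]
```

Emit:
jog_arm(increments=[{"tx": 0,"ty": 17,"tz": 0,"wx": 0,"wy": -0.1,"wz": 0,"gripper": 0},{"tx": -8,"ty": 34,"tz": 10,"wx": 0,"wy": -0.2,"wz": 0,"gripper": 0},{"tx": -20,"ty": 51,"tz": 30,"wx": 0,"wy": -0.3,"wz": 0,"gripper": 0},{"tx": -34,"ty": 68,"tz": 50,"wx": 0,"wy": -0.4,"wz": 0,"gripper": 0},{"tx": -47,"ty": 86,"tz": 72,"wx": 0,"wy": -0.52,"wz": 0,"gripper": 0}])

```text
time: 17.62
position: [0.6267, 0.1945, 0.1791]
tool_rot: [-0.033, 2.382, -0.01]
ft_force: [1.3, -2.1, -3.3]
grip_width: 0.64
grip_force: 34.9
```

Emit:
jog_arm(increments=[{"tx": 0,"ty": 0,"tz": 0,"wx": 0,"wy": 0,"wz": 0,"gripper": 0},{"tx": 0,"ty": 0,"tz": 0,"wx": 0,"wy": 0,"wz": 0,"gripper": 0},{"tx": 0,"ty": 0,"tz": 0,"wx": 0,"wy": 0,"wz": 0,"gripper": 0},{"tx": 0,"ty": 0,"tz": 0,"wx": 0,"wy": 0,"wz": 0,"gripper": 0},{"tx": 0,"ty": 0,"tz": 0,"wx": 0,"wy": 0,"wz": 0,"gripper": 0}])

```text
time: 18.03
position: [0.6298, 0.1927, 0.1837]
tool_rot: [-0.028, 2.38, -0.01]
ft_force: [0.3, -0.2, -2.3]
grip_width: 0.635
grip_force: 34.9
```

```bash
python3 -c "
from h import *
st(); s=ctrl.get_state(); print(np.round(s['joint_positions'],4).tolist(),np.round(s['tool_rot'],4).tolist())
k=dict(g=.0275,z=.0072,p=.701)
print(place_tcp(.098,dz=.07,**k))
plan([('pl',*place_tcp(.098,dz=.002,**k))])
im=vision.get_image('scene'); cv2.imwrite('pics/s2.png',cv2.resize(im['color'][120:360,160:460],None,fx=2.5,fy=2.5))"
```

```text
t 18.03 pos [0.6298 0.1927 0.1837] psi -3.11 pitch 0.762 tz [ 0.69   0.001 -0.724] ty [-0.017  1.    -0.015] grip 0.635 34.945818985415826 F [ 0.3 -0.2 -2.3] q [-0.58 -0.04  0.04  2.16  0.85  0.49  0.4 ]
[-0.5816, -0.039, 0.0446, 2.1563, 0.8522, 0.489, 0.3981] [-0.0277, 2.3797, -0.0098]
([np.float64(0.6427333927940444), np.float64(0.21850000067899775), np.float64(0.1643)], 3.177592653589793, -0.8697963267948966)
pl 0 t [50.4 26.9 72.2] w [-0.024 -0.108 -0.002]
```

View pics/s2.png

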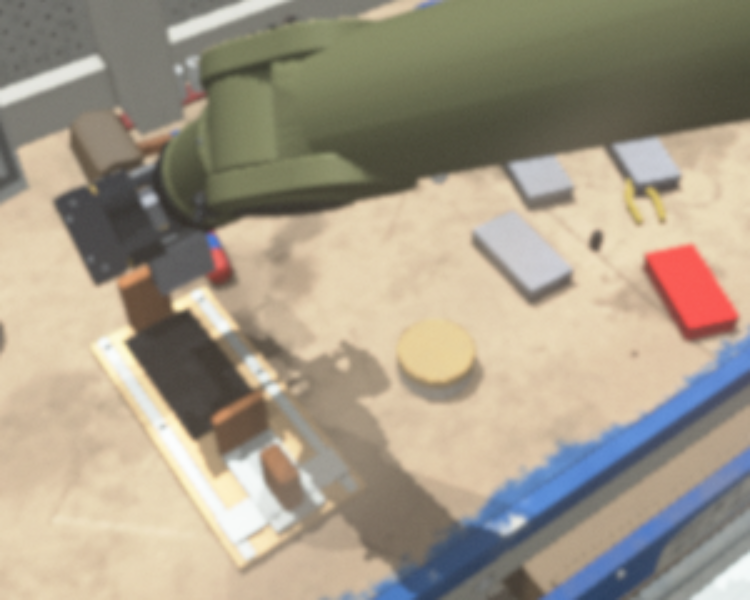

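The stone is still held and the mat is clear; the keeper is at the back. The move fell short because of a rate limit, so I'll re-issue the rest.

Emit:
jog_arm(increments=[{"tx": 1,"ty": 5,"tz": 2,"wx": -0.005,"wy": -0.02,"wz": 0,"gripper": 0},{"tx": 2,"ty": 10,"tz": 5,"wx": -0.01,"wy": -0.04,"wz": 0,"gripper": 0},{"tx": 2,"ty": 15,"tz": 10,"wx": -0.015,"wy": -0.06,"wz": 0,"gripper": 0},{"tx": 3,"ty": 20,"tz": 20,"wx": -0.02,"wy": -0.09,"wz": 0,"gripper": 0},{"tx": 3,"ty": 27,"tz": 25,"wx": -0.024,"wy": -0.108,"wz": 0,"gripper": 0}])

```text
time: 18.5
position: [0.644, 0.2198, 0.1615]
tool_rot: [-0.04, 2.272, 0.02]
ft_force: [0.3, -1.1, -3.5]
grip_width: 0.64
grip_force: 34.9
```

```bash
python3 -c "
from h import *
st(); s=ctrl.get_state(); print(np.round(s['joint_positions'],4).tolist(),np.round(s['tool_rot'],4).tolist())
k=dict(g=.0275,z=.0072,p=.701)
plan([('h',*place_tcp(.098,dz=.07,**k)),('pl',*place_tcp(.098,dz=.002,**k))])"
```

```text
t 18.5 pos [0.644  0.2198 0.1615] psi -3.107 pitch 0.87 tz [ 0.764  0.028 -0.645] ty [-0.036  0.999  0.001] grip 0.64 34.946313595191896 F [ 0.3 -1.1 -3.5] q [-0.6   0.03  0.01  2.21  1.32  0.43 -0.1 ]
[-0.5961, 0.0317, 0.0093, 2.2074, 1.3185, 0.4253, -0.1028] [-0.0398, 2.2718, 0.0198]
h 0 t [-1.3 -1.2 -2.8] w [ 0.    -0.    -0.001]
pl 0 t [52.   0.  43.9] w [0. 0. 0.]
```

Emit:
jog_arm(increments=[{"tx": 14,"ty": -1,"tz": 10,"wx": 0,"wy": 0,"wz": 0,"gripper": 0},{"tx": 28,"ty": -1,"tz": 22,"wx": 0,"wy": 0,"wz": 0,"gripper": 0},{"tx": 40,"ty": -1,"tz": 32,"wx": 0,"wy": 0,"wz": 0,"gripper": 0},{"tx": 47,"ty": -1,"tz": 38,"wx": 0,"wy": 0,"wz": 0,"gripper": 0},{"tx": 50,"ty": -1,"tz": 41,"wx": 0,"wy": 0,"wz": 0,"gripper": 0}])

```text
time: 18.92
position: [0.6429, 0.2189, 0.0964]
tool_rot: [-0.041, 2.273, 0.019]
ft_force: [-4.6, -3.6, 9.0]
grip_width: 0.639
grip_force: 35.0
```

Emit:
jog_arm(increments=[{"tx": 0,"ty": 0,"tz": 0,"wx": 0,"wy": 0,"wz": 0,"gripper": 0},{"tx": 0,"ty": 0,"tz": 0,"wx": 0,"wy": 0,"wz": 0,"gripper": 0},{"tx": 0,"ty": 0,"tz": 0,"wx": 0,"wy": 0,"wz": 0,"gripper": 0},{"tx": 0,"ty": 0,"tz": 0,"wx": 0,"wy": 0,"wz": 0,"gripper": 0},{"tx": 0,"ty": 0,"tz": 0,"wx": 0,"wy": 0,"wz": 0,"gripper": 0}])

```text
time: 19.33
position: [0.6429, 0.2194, 0.0976]
tool_rot: [-0.041, 2.272, 0.02]
ft_force: [0.8, -0.6, -3.0]
grip_width: 0.641
grip_force: 35.0
```

```bash
python3 -c "
from h import *
st()
k=dict(g=.0275,z=.0072,p=.701)
plan([('pl',*place_tcp(.098,dz=.0,**k))])
im=vision.get_image('scene'); cv2.imwrite('pics/s3.png',cv2.resize(im['color'][220:350,180:310],None,fx=4.6,fy=4.6,interpolation=2))"
```

```text
t 19.33 pos [0.6429 0.2194 0.0976] psi -3.106 pitch 0.869 tz [ 0.763  0.028 -0.646] ty [-0.036  0.999  0.001] grip 0.641 34.97245456004748 F [ 0.8 -0.6 -3. ] q [-0.6   0.15  0.02  2.25  1.67  0.41 -0.49]
pl 0 t [ 2.7 -0.9  1.9] w [ 0.001 -0.001 -0.   ]
```

View pics/s3.png

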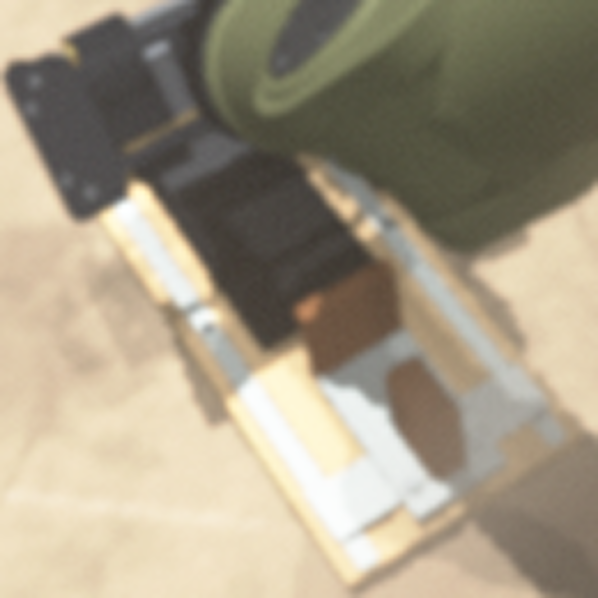

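The picture shows the gripper over the mat near the stop, with the arm hiding the stone at about (220,170). I'll lower it the last bit and release.

Emit:
jog_arm(increments=[{"tx": 0.5,"ty": -0.5,"tz": 0.4,"wx": 0,"wy": 0,"wz": 0,"gripper": 0},{"tx": 1,"ty": -0.5,"tz": 0.8,"wx": 0,"wy": 0,"wz": 0,"gripper": 0},{"tx": 1.2,"ty": -0.5,"tz": 1,"wx": 0,"wy": 0,"wz": 0,"gripper": 0},{"tx": 1.2,"ty": -0.5,"tz": 1,"wx": 0,"wy": 0,"wz": 0,"gripper": 0},{"tx": 1.2,"ty": -0.5,"tz": 1,"wx": 0,"wy": 0,"wz": 0,"gripper": 0}])

```text
time: 19.8
position: [0.6433, 0.2188, 0.0963]
tool_rot: [-0.041, 2.271, 0.019]
ft_force: [-2.1, -0.9, 2.2]
grip_width: 0.639
grip_force: 35.0
```

Emit:
jog_arm(increments=[{"tx": 0,"ty": 0,"tz": 0,"wx": 0,"wy": 0,"wz": 0,"gripper": 0.8},{"tx": 0,"ty": 0,"tz": 0,"wx": 0,"wy": 0,"wz": 0,"gripper": 0.8},{"tx": 0,"ty": 0,"tz": 0,"wx": 0,"wy": 0,"wz": 0,"gripper": 0.8},{"tx": 0,"ty": 0,"tz": 0,"wx": 0,"wy": 0,"wz": 0,"gripper": 0.8},{"tx": 0,"ty": 0,"tz": 0,"wx": 0,"wy": 0,"wz": 0,"gripper": 0.9}])

```text
time: 20.22
position: [0.6428, 0.2188, 0.0955]
tool_rot: [-0.041, 2.273, 0.019]
ft_force: [-0.6, 0.6, -0.1]
grip_width: 0.821
grip_force: 0.0
```

Emit:
jog_arm(increments=[{"tx": 0,"ty": 0,"tz": -15,"wx": 0,"wy": 0,"wz": 0,"gripper": 0.9},{"tx": 0,"ty": 0,"tz": -30,"wx": 0,"wy": 0,"wz": 0,"gripper": 0.9},{"tx": 0,"ty": 0,"tz": -50,"wx": 0,"wy": 0,"wz": 0,"gripper": 0.9},{"tx": -20,"ty": 0,"tz": -70,"wx": 0,"wy": 0,"wz": 0,"gripper": 1},{"tx": -30,"ty": 0,"tz": -80,"wx": 0,"wy": 0,"wz": 0,"gripper": 1}])

```text
time: 20.63
position: [0.6008, 0.2179, 0.1723]
tool_rot: [-0.043, 2.272, 0.021]
ft_force: [1.4, -0.7, 1.0]
grip_width: 0.966
grip_force: 0.0
```

```bash
python3 -c "
from h import *
st(); s=ctrl.get_state(); print(np.round(s['joint_positions'],4).tolist(),np.round(s['tool_rot'],4).tolist())
im=vision.get_image('top'); a=im['color'][130:310,200:480]
cv2.imwrite('pics/t4.png',cv2.resize(a,None,fx=2.85,fy=2.85,interpolation=2))
for r in stones(im,np.s_[160:320,310:480],150): print(r)
"
```

```text
t 20.63 pos [0.6008 0.2179 0.1723] psi -3.105 pitch 0.87 tz [ 0.764  0.029 -0.645] ty [-0.038  0.999  0.001] grip 0.966 0.0 F [ 1.4 -0.7  1. ] q [-0.63 -0.07 -0.01  2.28  1.25  0.47 -0.07]
[-0.6308, -0.0682, -0.0134, 2.279, 1.2538, 0.475, -0.0684] [-0.0425, 2.2715, 0.0207]
(array([ 0.5182, -0.1391]), array([ 517.8, -139.4,  107. ,   58.7]), -1.9)
(array([ 0.5666, -0.3557]), array([ 575.7, -359.8,  133.2,   57.1]), -18.8)
(array([ 0.6504, -0.4139]), array([ 652.8, -410.2,   81. ,   33.8]), -72.6)
(array([ 0.6177, -0.2383]), array([ 618.3, -238.1,  105.3,   58.8]), -16.1)
```

View pics/t4.png

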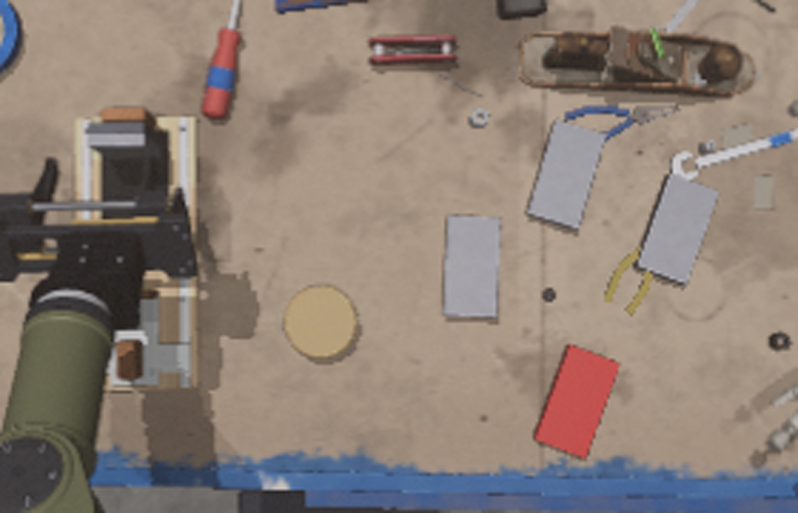

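The top view shows stone B standing at (116,133) just before the stop. A, C and the red block haven't moved, and stone D has been knocked to about (678,229).

```bash
python3 - <<'E'
from h import *
im=vision.get_image('top'); 
f=lambda X,Y,z:px2w(im,200+X/2.85,130+Y/2.85,z)
def tork(w):
    d=w[:2]-O; c,s=np.cos(YAW),np.sin(YAW); return np.round([c*d[0]+s*d[1],-s*d[0]+c*d[1]],4)
print('B top',[tork(f(X,Y,.119)) for X,Y in((87,122),(145,122),(145,146),(87,146),(116,134))],'stop',[tork(f(X,Y,.082)) for X,Y in ((102,122),(152,122))])
c=np.array([(678,174),(716,190),(685,285),(637,265)],float)
w=np.array([f(*p,.024)[:2] for p in c]); print('D',w.mean(0),cv2.minAreaRect((w*1000).astype(np.float32)))
import kin
from scipy.optimize import least_squares
# refit kinematics w/ more data
kin.D=[([1.223,.321,-.07,1.45,.023,1.371,-.057],[.23,-.6078,.2224],[-3.08849,-.5649,.0007]),
([0.5256,-0.2995,-0.9484,2.3258,0.74,0.0979,-2.6912],[0.5989,0.1959,0.2174],[-2.7071,-0.1445,-1.4131]),
([-0.4658,-0.0894,0.0724,1.8557,0.0984,1.0802,-1.921],[.549,.1646,.2642],[-3.0767,-0.1169,-0.4748]),
([-0.079,0.2739,0.1438,1.4781,-0.0395,1.3932,1.8479],[.6303,-.05,.2405],[0.33,-3.1234,-0.0004]),
([-0.1013,1.0374,0.157,0.9426,0.0194,1.8523,1.8085],[.6425,-.053,.0072],[0.2581,-2.4296,0.095]),
([-0.5961,0.0317,0.0093,2.2074,1.3185,0.4253,-0.1028],[.644,.2198,.1615],[-0.0398,2.2718,0.0198]),
([-0.6308,-0.0682,-0.0134,2.279,1.2538,0.475,-0.0684],[.6008,.2179,.1723],[-0.0425,2.2715,0.0207])]
f=lambda x:kin.res(np.r_[x,0,np.pi/2],kin.S4); r=least_squares(f,[.27,0,.5,0,.5,0,.4]); print(np.round(r.x,3),r.cost,'maxres',np.round(np.abs(r.fun[:42]).reshape(7,6).max(1),3))
P=np.r_[r.x,0,np.pi/2]; np.save('P.npy',P)
for deg in (40,45,50):
    for x in (.07,.04,.011):
        for z in (.098,.16):
            e,m,q=kin.ik(P,rk(x+.004,0,z),rot(YAW+pi,-np.radians(deg)),n=6); print(deg,x,z,'err',round(e,3),'margin',round(m,2),np.round(q,2))
E
```

```text
B top [array([0.109 , 0.0291]), array([ 0.108 , -0.0283]), array([ 0.0842, -0.0283]), array([0.0852, 0.029 ]), array([0.0966, 0.0004])] stop [array([0.1145, 0.0221]), array([ 0.1136, -0.0288])]
D [ 0.56104819 -0.35712504] ((560.9378051757812, -357.56256103515625), (54.1680793762207, 105.76759338378906), 68.36317443847656)
[ 0.301 -0.02   0.509  0.052  0.544  0.009  0.41 ] 0.03365001398552641 maxres [0.134 0.055 0.104 0.129 0.096 0.033 0.034]
40 0.07 0.098 err 0.0 margin 0.28 [-0.14  0.12 -0.43  2.17  1.06  0.43  0.16]
40 0.07 0.16 err 0.0 margin 0.3 [-0.24  0.   -0.31  2.13  0.73  0.49  0.5 ]
40 0.04 0.098 err 0.0 margin 0.22 [-0.2   0.07 -0.4   2.23  1.04  0.43  0.14]
40 0.04 0.16 err 0.0 margin 0.25 [-0.33 -0.05 -0.25  2.18  0.72  0.51  0.47]
40 0.011 0.098 err 0.0 margin 0.18 [-0.27  0.01 -0.37  2.27  1.02  0.45  0.12]
40 0.011 0.16 err 0.0 margin 0.19 [-0.41 -0.11 -0.21  2.22  0.72  0.53  0.44]
45 0.07 0.098 err 0.0 margin 0.21 [-0.21  0.13 -0.39  2.24  1.42  0.43 -0.22]
45 0.07 0.16 err 0.0 margin 0.25 [-0.26 -0.   -0.32  2.2   1.02  0.45  0.19]
45 0.04 0.098 err 0.0 margin 0.16 [-0.25  0.08 -0.39  2.29  1.39  0.44 -0.24]
45 0.04 0.16 err 0.0 margin 0.21 [-0.33 -0.06 -0.29  2.24  1.    0.47  0.17]
45 0.011 0.098 err 0.0 margin 0.11 [-0.29  0.03 -0.39  2.34  1.36  0.46 -0.25]
45 0.011 0.16 err 0.0 margin 0.16 [-0.4  -0.11 -0.27  2.29  0.98  0.49  0.16]
50 0.07 0.098 err 0.0 margin 0.16 [-0.21  0.16 -0.43  2.29  1.75  0.5  -0.57]
50 0.07 0.16 err 0.0 margin 0.19 [-0.27  0.01 -0.35  2.26  1.37  0.45 -0.18]
50 0.04 0.098 err 0.0 margin 0.11 [-0.25  0.11 -0.43  2.34  1.72  0.52 -0.58]
50 0.04 0.16 err 0.0 margin 0.14 [-0.32 -0.05 -0.34  2.31  1.33  0.47 -0.18]
50 0.011 0.098 err 0.0 margin 0.06 [-0.3   0.07 -0.43  2.39  1.67  0.54 -0.59]
50 0.011 0.16 err 0.0 margin 0.1 [-0.37 -0.1  -0.34  2.35  1.28  0.5  -0.18]
```

```bash
python3 - <<'E'
from h import *
a=np.radians(-1.9); c=(.5182,-.1391)
plan([('1',[.57,.17,.24],YAW+pi,-.45),('2',[.57,.03,.24],pi,.05),('3',[.56,-.10,.20],a+pi,.45),('4',*pick_tcp(c,a,p=.75,dz=.06)),('5',*pick_tcp(c,a,p=.75,z=.010))])
E
```

```text
1 0 t [-28.7 -47.  -68.5] w [ 0.003  0.424 -0.002]
2 0 t [   4.5 -139.9   -2.2] w [0.007 0.5   0.036]
3 0 t [   8.  -130.    40.4] w [-0.008  0.4    0.032]
4 0 t [-45.7 -40.5 123.4] w [-0.   0.3 -0. ]
5 0 t [-40.2  -0.   43.2] w [ 0. -0.  0.]
```

Emit:
jog_arm(increments=[{"tx": -29,"ty": -10,"tz": -68,"wx": 0,"wy": 0.05,"wz": 0,"gripper": 1},{"tx": -29,"ty": -20,"tz": -68,"wx": 0,"wy": 0.15,"wz": 0,"gripper": 1},{"tx": -29,"ty": -30,"tz": -68,"wx": 0,"wy": 0.25,"wz": 0,"gripper": 1},{"tx": -29,"ty": -40,"tz": -68,"wx": 0,"wy": 0.35,"wz": 0,"gripper": 1},{"tx": -29,"ty": -47,"tz": -68,"wx": 0,"wy": 0.42,"wz": 0,"gripper": 1}])

```text
time: 21.15
position: [0.5698, 0.1697, 0.2343]
tool_rot: [-0.032, 2.567, -0.009]
ft_force: [1.0, -0.7, -0.5]
grip_width: 0.999
grip_force: 0.0
```

```bash
python3 - <<'E'
from h import *
st()
a=np.radians(-1.9); c=(.5182,-.1391)
plan([('2',[.57,.03,.24],pi,.05),('3',[.56,-.10,.20],a+pi,.45),('4',*pick_tcp(c,a,p=.75,dz=.06)),('5',*pick_tcp(c,a,p=.75,z=.010))])
E
```

```text
t 21.15 pos [0.5698 0.1697 0.2343] psi -3.112 pitch 0.574 tz [ 0.543 -0.    -0.84 ] ty [-0.021  1.    -0.014] grip 0.999 0.0 F [ 1.  -0.7 -0.5] q [-0.67 -0.18  0.16  2.08  0.43  0.77  0.85]
2 0 t [  0.1 -69.8  -2.3] w [-0.004  0.312  0.012]
2 1 t [  0.  -69.8  -2.6] w [-0.004  0.312  0.012]
3 0 t [   8.  -130.    40.4] w [-0.008  0.4    0.032]
4 0 t [-45.7 -40.5 123.4] w [-0.   0.3 -0. ]
5 0 t [-40.2  -0.   43.2] w [0. 0. 0.]
```

Emit:
jog_arm(increments=[{"tx": 0,"ty": -25,"tz": -2,"wx": 0,"wy": 0.1,"wz": 0,"gripper": 1},{"tx": 0,"ty": -50,"tz": -2,"wx": 0,"wy": 0.2,"wz": 0,"gripper": 1},{"tx": 0,"ty": -70,"tz": -2,"wx": 0,"wy": 0.312,"wz": 0.012,"gripper": 1},{"tx": 0,"ty": -70,"tz": -2,"wx": -0.004,"wy": 0.312,"wz": 0.012,"gripper": 1},{"tx": 0,"ty": -70,"tz": -2,"wx": -0.004,"wy": 0.312,"wz": 0.012,"gripper": 1}])

```text
time: 21.57
position: [0.573, 0.0972, 0.2361]
tool_rot: [-0.007, 2.876, -0.01]
ft_force: [-0.2, -0.2, -1.0]
grip_width: 0.997
grip_force: 0.0
```

Emit:
jog_arm(increments=[{"tx": 0,"ty": -25,"tz": -2,"wx": 0,"wy": 0.1,"wz": 0,"gripper": 1},{"tx": 0,"ty": -50,"tz": -2,"wx": 0,"wy": 0.2,"wz": 0,"gripper": 1},{"tx": 0,"ty": -70,"tz": -2,"wx": 0,"wy": 0.312,"wz": 0.012,"gripper": 1},{"tx": 0,"ty": -70,"tz": -2,"wx": -0.004,"wy": 0.312,"wz": 0.012,"gripper": 1},{"tx": 0,"ty": -70,"tz": -2,"wx": -0.004,"wy": 0.312,"wz": 0.012,"gripper": 1}])

```text
time: 21.98
position: [0.5717, 0.0288, 0.2362]
tool_rot: [-0.007, -3.091, 0.006]
ft_force: [1.0, 1.1, 0.1]
grip_width: 0.999
grip_force: 0.0
```

Emit:
jog_arm(increments=[{"tx": 8,"ty": -35,"tz": 10,"wx": 0,"wy": 0.1,"wz": 0.01,"gripper": 1},{"tx": 8,"ty": -70,"tz": 20,"wx": 0,"wy": 0.2,"wz": 0.02,"gripper": 1},{"tx": 8,"ty": -105,"tz": 30,"wx": 0,"wy": 0.3,"wz": 0.03,"gripper": 1},{"tx": 8,"ty": -130,"tz": 40,"wx": -0.008,"wy": 0.4,"wz": 0.032,"gripper": 1},{"tx": 8,"ty": -130,"tz": 40,"wx": -0.008,"wy": 0.4,"wz": 0.032,"gripper": 1}])

```text
time: 22.4
position: [0.5594, -0.105, 0.1903]
tool_rot: [-0.056, -2.678, -0.003]
ft_force: [-1.8, 1.2, -3.3]
grip_width: 0.999
grip_force: 0.0
```

Emit:
jog_arm(increments=[{"tx": -12,"ty": -10,"tz": 31,"wx": 0,"wy": 0.075,"wz": 0,"gripper": 1},{"tx": -23,"ty": -20,"tz": 62,"wx": 0,"wy": 0.15,"wz": 0,"gripper": 1},{"tx": -34,"ty": -30,"tz": 93,"wx": 0,"wy": 0.22,"wz": 0,"gripper": 1},{"tx": -46,"ty": -40,"tz": 123,"wx": 0,"wy": 0.3,"wz": 0,"gripper": 1},{"tx": -46,"ty": -40,"tz": 123,"wx": 0,"wy": 0.3,"wz": 0,"gripper": 1}])

```text
time: 22.82
position: [0.542, -0.1384, 0.053]
tool_rot: [-0.041, -2.369, -0.017]
ft_force: [-3.0, 0.3, -6.8]
grip_width: 1.0
grip_force: 0.0
```

```bash
python3 - <<'E'
from h import *
st()
a=np.radians(-1.9); c=(.5182,-.1391)
plan([('5',*pick_tcp(c,a,p=.75,z=.010))])
E
```

```text
t 22.82 pos [ 0.542  -0.1384  0.053 ] psi 3.107 pitch -0.772 tz [-0.697  0.024 -0.717] ty [ 0.035  0.999 -0.   ] grip 1.0 0.0 F [-3.   0.3 -6.8] q [-0.14  0.92  0.51  1.2  -0.19  1.86  1.9 ]
5 0 t [-33.   -1.5  27.9] w [ 0.001 -0.022 -0.001]
```

Emit:
jog_arm(increments=[{"tx": 0,"ty": -1,"tz": 0,"wx": 0,"wy": -0.02,"wz": 0,"gripper": 1},{"tx": -12,"ty": -1,"tz": 10,"wx": 0,"wy": -0.02,"wz": 0,"gripper": 1},{"tx": -24,"ty": -1,"tz": 20,"wx": 0,"wy": -0.02,"wz": 0,"gripper": 1},{"tx": -30,"ty": -1,"tz": 26,"wx": 0,"wy": -0.02,"wz": 0,"gripper": 1},{"tx": -33,"ty": -1,"tz": 30,"wx": 0,"wy": -0.02,"wz": 0,"gripper": 1}])

```text
time: 23.23
position: [0.5542, -0.1398, 0.0271]
tool_rot: [-0.04, -2.422, -0.017]
ft_force: [0.4, -1.2, -0.2]
grip_width: 1.003
grip_force: 0.0
```

Emit:
jog_arm(increments=[{"tx": 0,"ty": 0,"tz": 0,"wx": 0,"wy": 0,"wz": 0,"gripper": 1},{"tx": 0,"ty": 0,"tz": 0,"wx": 0,"wy": 0,"wz": 0,"gripper": 1},{"tx": 0,"ty": 0,"tz": 0,"wx": 0,"wy": 0,"wz": 0,"gripper": 1},{"tx": 0,"ty": 0,"tz": 0,"wx": 0,"wy": 0,"wz": 0,"gripper": 1},{"tx": 0,"ty": 0,"tz": 0,"wx": 0,"wy": 0,"wz": 0,"gripper": 1}])

```text
time: 23.65
position: [0.553, -0.1411, 0.0251]
tool_rot: [-0.042, -2.417, -0.016]
ft_force: [-0.9, -0.1, 0.7]
grip_width: 0.998
grip_force: 0.0
```

```bash
python3 - <<'E'
from h import *
st()
a=np.radians(-1.9); c=(.5182,-.1391)
plan([('5',*pick_tcp(c,a,p=.75,z=.008))])
E
```

```text
t 23.65 pos [ 0.553  -0.1411  0.0251] psi 3.107 pitch -0.725 tz [-0.663  0.023 -0.749] ty [ 0.035  0.999 -0.   ] grip 0.998 0.0 F [-0.9 -0.1  0.7] q [-0.14  0.94  0.51  1.21 -0.21  1.79  1.9 ]
5 0 t [-6.2  0.8 17.4] w [ 0.001  0.025 -0.001]
```

Emit:
jog_arm(increments=[{"tx": -2,"ty": 1,"tz": 5,"wx": 0,"wy": 0.01,"wz": 0,"gripper": 1},{"tx": -4,"ty": 1,"tz": 10,"wx": 0,"wy": 0.02,"wz": 0,"gripper": 1},{"tx": -6,"ty": 1,"tz": 14,"wx": 0,"wy": 0.025,"wz": 0,"gripper": 1},{"tx": -6,"ty": 1,"tz": 17,"wx": 0,"wy": 0.025,"wz": 0,"gripper": 1},{"tx": -6,"ty": 1,"tz": 17,"wx": 0,"wy": 0.025,"wz": 0,"gripper": 0.5}])

```text
time: 24.07
position: [0.5456, -0.1397, 0.0075]
tool_rot: [-0.041, -2.389, -0.016]
ft_force: [-0.4, -0.5, 0.8]
grip_width: 0.971
grip_force: 0.3
```

Emit:
jog_arm(increments=[{"tx": 0,"ty": 0,"tz": 0,"wx": 0,"wy": 0,"wz": 0,"gripper": 0},{"tx": 0,"ty": 0,"tz": 0,"wx": 0,"wy": 0,"wz": 0,"gripper": 0},{"tx": 0,"ty": 0,"tz": 0,"wx": 0,"wy": 0,"wz": 0,"gripper": 0},{"tx": 0,"ty": 0,"tz": 0,"wx": 0,"wy": 0,"wz": 0,"gripper": 0},{"tx": 0,"ty": 0,"tz": 0,"wx": 0,"wy": 0,"wz": 0,"gripper": 0}])

```text
time: 24.48
position: [0.5461, -0.1403, 0.0079]
tool_rot: [-0.042, -2.391, -0.015]
ft_force: [0.6, -0.1, -1.6]
grip_width: 0.64
grip_force: 34.8
```

Emit:
jog_arm(increments=[{"tx": 0,"ty": 0,"tz": 0,"wx": 0,"wy": 0,"wz": 0,"gripper": 0},{"tx": 0,"ty": 0,"tz": 0,"wx": 0,"wy": 0,"wz": 0,"gripper": 0},{"tx": 0,"ty": 0,"tz": 0,"wx": 0,"wy": 0,"wz": 0,"gripper": 0},{"tx": 0,"ty": 0,"tz": 0,"wx": 0,"wy": 0,"wz": 0,"gripper": 0},{"tx": 0,"ty": 0,"tz": 0,"wx": 0,"wy": 0,"wz": 0,"gripper": 0}])

```text
time: 24.9
position: [0.546, -0.1399, 0.0079]
tool_rot: [-0.042, -2.391, -0.016]
ft_force: [0.9, -1.0, -0.6]
grip_width: 0.638
grip_force: 34.9
```

```bash
cat >> h.py <<'E'
def grasp_info(c,a):
    s=ctrl.get_state(); p=np.array(s['position']); M=R.from_rotvec(s['tool_rot']).as_matrix()
    d=p[:2]-np.array(c); g=d@[np.cos(a),np.sin(a)]
    return dict(g=float(g),z=float(p[2]),p=float(np.arctan2(M[2,0],-M[2,2])))
E
python3 - <<'E'
from h import *
st()
a=np.radians(-1.9); c=(.5182,-.1391); k=grasp_info(c,a); print(k)
s=ctrl.get_state()['position']
plan([('up',[.56,-.12,.17],a+pi,k['p']),('x',[.57,.03,.22],pi,.2),('y',[.575,.13,.235],YAW+pi,-.25),('z',[.585,.175,.225],YAW+pi,-.55),('h',*place_tcp(.068,dz=.08,**k)),('pl',*place_tcp(.068,dz=.003,**k))])
E
```

```text
t 24.9 pos [ 0.546  -0.1399  0.0079] psi 3.107 pitch -0.75 tz [-0.682  0.023 -0.731] ty [ 0.035  0.999 -0.   ] grip 0.638 34.85419663240464 F [ 0.9 -1.  -0.6] q [-0.14  0.96  0.5   1.21 -0.21  1.79  1.9 ]
{'g': 0.027834267402330505, 'z': 0.007878157635987235, 'p': 0.7504501009640006}
up 0 t [ 100.9   20.3 -127.6] w [ 0.001 -0.    -0.001]
x 0 t [ 30.4 150.2 -40. ] w [ 0.015 -0.55  -0.03 ]
y 0 t [ -1.9 100.  -15.7] w [-0.001 -0.45  -0.036]
z 0 t [-8.8 44.6 12.6] w [ 0.  -0.3  0. ]
h 0 t [ 2.  41.4 57.9] w [-0.   -0.27  0.  ]
pl 0 t [56.3 -0.  52.5] w [-0.  0. -0.]
```

Emit:
jog_arm(increments=[{"tx": 25,"ty": 0,"tz": -32,"wx": 0,"wy": 0,"wz": 0,"gripper": 0},{"tx": 50,"ty": 5,"tz": -64,"wx": 0,"wy": 0,"wz": 0,"gripper": 0},{"tx": 75,"ty": 12,"tz": -96,"wx": 0,"wy": 0,"wz": 0,"gripper": 0},{"tx": 100,"ty": 20,"tz": -127,"wx": 0,"wy": 0,"wz": 0,"gripper": 0},{"tx": 100,"ty": 20,"tz": -127,"wx": 0,"wy": 0,"wz": 0,"gripper": 0}])

```text
time: 25.32
position: [0.5635, -0.1186, 0.1768]
tool_rot: [-0.038, -2.402, -0.016]
ft_force: [0.8, -0.1, -1.5]
grip_width: 0.642
grip_force: 35.0
```

Emit:
jog_arm(increments=[{"tx": 6,"ty": 30,"tz": -8,"wx": 0.003,"wy": -0.11,"wz": -0.006,"gripper": 0},{"tx": 12,"ty": 60,"tz": -16,"wx": 0.006,"wy": -0.22,"wz": -0.012,"gripper": 0},{"tx": 18,"ty": 90,"tz": -24,"wx": 0.009,"wy": -0.33,"wz": -0.018,"gripper": 0},{"tx": 24,"ty": 120,"tz": -32,"wx": 0.012,"wy": -0.44,"wz": -0.024,"gripper": 0},{"tx": 30,"ty": 150,"tz": -40,"wx": 0.015,"wy": -0.55,"wz": -0.03,"gripper": 0}])

```text
time: 25.73
position: [0.5706, 0.0316, 0.2184]
tool_rot: [-0.001, -2.945, -0.003]
ft_force: [0.9, -0.5, -2.9]
grip_width: 0.641
grip_force: 35.0
```

Emit:
jog_arm(increments=[{"tx": 0,"ty": 20,"tz": -3,"wx": 0,"wy": -0.09,"wz": -0.007,"gripper": 0},{"tx": 0,"ty": 40,"tz": -6,"wx": 0,"wy": -0.18,"wz": -0.014,"gripper": 0},{"tx": -1,"ty": 60,"tz": -9,"wx": 0,"wy": -0.27,"wz": -0.021,"gripper": 0},{"tx": -1,"ty": 80,"tz": -12,"wx": 0,"wy": -0.36,"wz": -0.028,"gripper": 0},{"tx": -2,"ty": 100,"tz": -16,"wx": 0,"wy": -0.45,"wz": -0.036,"gripper": 0}])

```text
time: 26.15
position: [0.5742, 0.1308, 0.2331]
tool_rot: [-0.051, 2.89, 0.007]
ft_force: [1.1, -0.7, -4.4]
grip_width: 0.64
grip_force: 35.0
```

Emit:
jog_arm(increments=[{"tx": -2,"ty": 9,"tz": 2,"wx": 0,"wy": -0.06,"wz": 0,"gripper": 0},{"tx": -4,"ty": 18,"tz": 4,"wx": 0,"wy": -0.12,"wz": 0,"gripper": 0},{"tx": -6,"ty": 27,"tz": 7,"wx": 0,"wy": -0.18,"wz": 0,"gripper": 0},{"tx": -8,"ty": 36,"tz": 10,"wx": 0,"wy": -0.24,"wz": 0,"gripper": 0},{"tx": -9,"ty": 45,"tz": 12,"wx": 0,"wy": -0.3,"wz": 0,"gripper": 0}])

```text
time: 26.57
position: [0.5842, 0.1748, 0.2224]
tool_rot: [-0.044, 2.593, 0.011]
ft_force: [-0.1, -1.6, -5.1]
grip_width: 0.643
grip_force: 35.0
```

```bash
python3 - <<'E'
from h import *
st()
k={'g': 0.0278, 'z': 0.0079, 'p': 0.7505}
plan([('h',*place_tcp(.066,dz=.09,**k)),('pl',*place_tcp(.066,dz=.003,**k))])
E
```

```text
t 26.57 pos [0.5842 0.1748 0.2224] psi -3.107 pitch 0.548 tz [ 0.521  0.017 -0.854] ty [-0.034  0.999 -0.001] grip 0.643 34.98407073144335 F [-0.1 -1.6 -5.1] q [-0.79 -0.14  0.3   2.05  0.4   0.76  0.89]
h 0 t [-3.6 41.6 46.4] w [-0.002 -0.272 -0.001]
pl 0 t [63.6  0.  59.3] w [ 0. -0. -0.]
```

Emit:
jog_arm(increments=[{"tx": 0,"ty": 4,"tz": 4,"wx": 0,"wy": -0.027,"wz": 0,"gripper": 0},{"tx": 0,"ty": 8,"tz": 8,"wx": 0,"wy": -0.054,"wz": 0,"gripper": 0},{"tx": -1,"ty": 12,"tz": 13,"wx": 0,"wy": -0.081,"wz": 0,"gripper": 0},{"tx": -1,"ty": 16,"tz": 18,"wx": 0,"wy": -0.108,"wz": 0,"gripper": 0},{"tx": -2,"ty": 21,"tz": 23,"wx": 0,"wy": -0.136,"wz": 0,"gripper": 0}])

```text
time: 26.98
position: [0.5973, 0.1952, 0.2032]
tool_rot: [-0.041, 2.459, 0.012]
ft_force: [0.7, -0.8, -3.8]
grip_width: 0.641
grip_force: 35.0
```

Emit:
jog_arm(increments=[{"tx": 0,"ty": 4,"tz": 4,"wx": 0,"wy": -0.027,"wz": 0,"gripper": 0},{"tx": 0,"ty": 8,"tz": 8,"wx": 0,"wy": -0.054,"wz": 0,"gripper": 0},{"tx": 1,"ty": 12,"tz": 13,"wx": 0,"wy": -0.081,"wz": 0,"gripper": 0},{"tx": 1,"ty": 16,"tz": 18,"wx": 0,"wy": -0.108,"wz": 0,"gripper": 0},{"tx": 1,"ty": 21,"tz": 23,"wx": 0,"wy": -0.136,"wz": 0,"gripper": 0}])

```text
time: 27.4
position: [0.6107, 0.2165, 0.1849]
tool_rot: [-0.038, 2.322, 0.014]
ft_force: [0.2, -0.4, -3.6]
grip_width: 0.642
grip_force: 35.0
```

Emit:
jog_arm(increments=[{"tx": 0,"ty": 0,"tz": 0,"wx": 0,"wy": 0,"wz": 0,"gripper": 0},{"tx": 0,"ty": 0,"tz": 0,"wx": 0,"wy": 0,"wz": 0,"gripper": 0},{"tx": 0,"ty": 0,"tz": 0,"wx": 0,"wy": 0,"wz": 0,"gripper": 0},{"tx": 0,"ty": 0,"tz": 0,"wx": 0,"wy": 0,"wz": 0,"gripper": 0},{"tx": 0,"ty": 0,"tz": 0,"wx": 0,"wy": 0,"wz": 0,"gripper": 0}])

```text
time: 27.82
position: [0.6124, 0.2173, 0.188]
tool_rot: [-0.038, 2.32, 0.017]
ft_force: [0.7, -0.5, -4.5]
grip_width: 0.641
grip_force: 35.0
```

```bash
python3 - <<'E'
from h import *
st()
k={'g': 0.0278, 'z': 0.0079, 'p': 0.7505}
plan([('pl',*place_tcp(.066,dz=.003,**k))]); print(place_tcp(.066,dz=.003,**k))
E
```

```text
t 27.82 pos [0.6124 0.2173 0.188 ] psi -3.109 pitch 0.822 tz [ 0.732  0.024 -0.681] ty [-0.033  0.999 -0.   ] grip 0.641 34.986322550685145 F [ 0.7 -0.5 -4.5] q [-0.74 -0.07  0.12  2.21  1.04  0.49  0.17]
pl 0 t [67.8  0.1 59.8] w [-0.002  0.001 -0.002]
([np.float64(0.6100545801056665), np.float64(0.21732305493772122), np.float64(0.09759999999999999)], 3.177592653589793, -0.8202963267948966)
```

Emit:
jog_arm(increments=[{"tx": 1.6,"ty": 0,"tz": -1.7,"wx": 0,"wy": 0,"wz": 0,"gripper": 0},{"tx": 18,"ty": 0,"tz": 13,"wx": 0,"wy": 0,"wz": 0,"gripper": 0},{"tx": 34,"ty": 0,"tz": 28,"wx": 0,"wy": 0,"wz": 0,"gripper": 0},{"tx": 48,"ty": 0,"tz": 41,"wx": 0,"wy": 0,"wz": 0,"gripper": 0},{"tx": 58,"ty": 0,"tz": 51,"wx": 0,"wy": 0,"wz": 0,"gripper": 0}])

```text
time: 28.23
position: [0.6094, 0.2177, 0.1088]
tool_rot: [-0.04, 2.321, 0.017]
ft_force: [0.8, -0.1, -3.6]
grip_width: 0.642
grip_force: 35.0
```

Emit:
jog_arm(increments=[{"tx": 3,"ty": 0,"tz": 3,"wx": 0,"wy": 0,"wz": 0,"gripper": 0},{"tx": 6,"ty": 0,"tz": 5,"wx": 0,"wy": 0,"wz": 0,"gripper": 0},{"tx": 8,"ty": 0,"tz": 7,"wx": 0,"wy": 0,"wz": 0,"gripper": 0},{"tx": 9,"ty": 0,"tz": 8,"wx": 0,"wy": 0,"wz": 0,"gripper": 0},{"tx": 9,"ty": 0,"tz": 8,"wx": 0,"wy": 0,"wz": 0,"gripper": 0}])

```text
time: 28.65
position: [0.6101, 0.218, 0.0988]
tool_rot: [-0.04, 2.319, 0.017]
ft_force: [0.2, 0.2, -3.5]
grip_width: 0.64
grip_force: 35.0
```

```bash
python3 - <<'E'
from h import *
st()
k={'g': 0.0278, 'z': 0.0079, 'p': 0.7505}
plan([('pl',*place_tcp(.066,dz=.0,**k))])
E
```

```text
t 28.65 pos [0.6101 0.218  0.0988] psi -3.107 pitch 0.822 tz [ 0.732  0.025 -0.681] ty [-0.034  0.999  0.   ] grip 0.64 34.98615837714169 F [ 0.2  0.2 -3.5] q [-0.73  0.08  0.12  2.29  1.47  0.41 -0.31]
pl 0 t [ 3.1 -0.6  2.8] w [-0.001  0.002 -0.001]
```

Emit:
jog_arm(increments=[{"tx": 0.6,"ty": 0,"tz": 0.5,"wx": 0,"wy": 0,"wz": 0,"gripper": 0},{"tx": 1.2,"ty": 0,"tz": 1,"wx": 0,"wy": 0,"wz": 0,"gripper": 0},{"tx": 1.7,"ty": 0,"tz": 1.5,"wx": 0,"wy": 0,"wz": 0,"gripper": 0},{"tx": 1.7,"ty": 0,"tz": 1.5,"wx": 0,"wy": 0,"wz": 0,"gripper": 0},{"tx": 1.7,"ty": 0,"tz": 1.5,"wx": 0,"wy": 0,"wz": 0,"gripper": 0}])

```text
time: 29.07
position: [0.6098, 0.2177, 0.0962]
tool_rot: [-0.04, 2.32, 0.017]
ft_force: [-0.2, 0.4, -3.9]
grip_width: 0.641
grip_force: 35.0
```

Emit:
jog_arm(increments=[{"tx": 0,"ty": 0,"tz": 0,"wx": 0,"wy": 0,"wz": 0,"gripper": 0.8},{"tx": 0,"ty": 0,"tz": 0,"wx": 0,"wy": 0,"wz": 0,"gripper": 0.8},{"tx": 0,"ty": 0,"tz": 0,"wx": 0,"wy": 0,"wz": 0,"gripper": 0.8},{"tx": 0,"ty": 0,"tz": 0,"wx": 0,"wy": 0,"wz": 0,"gripper": 0.8},{"tx": 0,"ty": 0,"tz": 0,"wx": 0,"wy": 0,"wz": 0,"gripper": 0.9}])

```text
time: 29.48
position: [0.6102, 0.2178, 0.0967]
tool_rot: [-0.04, 2.319, 0.017]
ft_force: [0.3, 0.6, -0.2]
grip_width: 0.82
grip_force: 0.0
```

Emit:
jog_arm(increments=[{"tx": 0,"ty": 0,"tz": -15,"wx": 0,"wy": 0,"wz": 0,"gripper": 0.9},{"tx": 0,"ty": 0,"tz": -30,"wx": 0,"wy": 0,"wz": 0,"gripper": 0.9},{"tx": 0,"ty": 0,"tz": -50,"wx": 0,"wy": 0,"wz": 0,"gripper": 0.9},{"tx": -20,"ty": 0,"tz": -70,"wx": 0,"wy": 0,"wz": 0,"gripper": 1},{"tx": -40,"ty": 0,"tz": -80,"wx": 0,"wy": 0,"wz": 0,"gripper": 1}])

```text
time: 29.9
position: [0.5769, 0.217, 0.1805]
tool_rot: [-0.043, 2.321, 0.017]
ft_force: [0.3, 0.9, -0.4]
grip_width: 0.968
grip_force: 0.0
```

```bash
python3 - <<'E'
from h import *
st()
im=vision.get_image('top')
for r in stones(im,np.s_[160:235,235:275],50,z=.119)+stones(im,np.s_[160:320,310:480],150): print(r)
cv2.imwrite('pics/t5.png',cv2.resize(im['color'][150:280,210:460],None,fx=3.2,fy=3.2,interpolation=2))
plan([('1',[.56,.15,.25],YAW+pi,-.40)])
E
```

```text
t 29.9 pos [0.5769 0.217  0.1805] psi -3.104 pitch 0.821 tz [ 0.731  0.026 -0.682] ty [-0.036  0.999 -0.001] grip 0.968 0.0 F [ 0.3  0.9 -0.4] q [-0.77 -0.13  0.1   2.28  1.07  0.53  0.11]
(array([0.6049, 0.1509]), array([602.7, 152. , 104.1,  11.2]), 1.9)
(array([ 0.5666, -0.3557]), array([ 575.7, -359.8,  133.2,   57.1]), -18.8)
(array([ 0.6503, -0.4138]), array([ 652.8, -410.2,   81. ,   33.8]), -72.6)
(array([ 0.6178, -0.2382]), array([ 618.3, -238.2,  105.5,   58.7]), -16.4)
1 0 t [-30.7 -67.4 -59.8] w [ 0.003  0.429 -0.002]
```

View pics/t5.png

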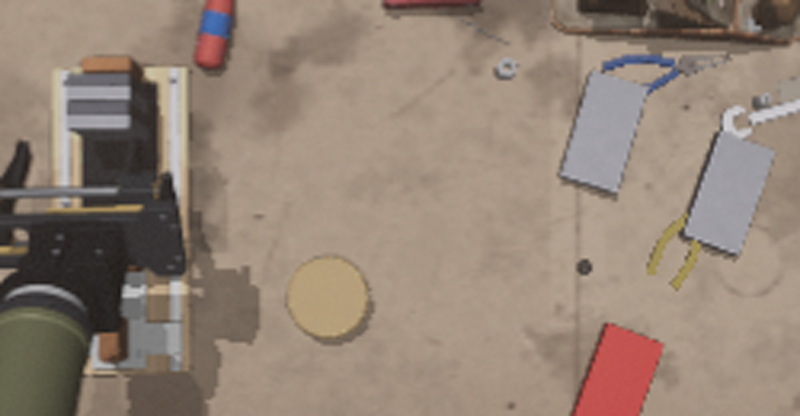

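Emit:
jog_arm(increments=[{"tx": -20,"ty": -5,"tz": -20,"wx": 0,"wy": 0.05,"wz": 0,"gripper": 1},{"tx": -31,"ty": -15,"tz": -45,"wx": 0,"wy": 0.15,"wz": 0,"gripper": 1},{"tx": -31,"ty": -30,"tz": -60,"wx": 0,"wy": 0.25,"wz": 0,"gripper": 1},{"tx": -31,"ty": -48,"tz": -60,"wx": 0,"wy": 0.34,"wz": 0,"gripper": 1},{"tx": -31,"ty": -67,"tz": -60,"wx": 0,"wy": 0.43,"wz": 0,"gripper": 1}])

```text
time: 30.37
position: [0.5569, 0.152, 0.2456]
tool_rot: [-0.048, 2.702, 0.011]
ft_force: [1.2, -1.6, -0.5]
grip_width: 1.003
grip_force: 0.0
```

```bash
python3 - <<'E'
from h import *
st()
a=np.radians(-18)
plan([('2',[.56,.0,.26],pi,0),('3',[.56,-.17,.24],a+pi,0),('4',[.561,-.357,.18],a+pi,0),('5',[.561,-.357,.04],a+pi,0),('6',[.561,-.357,.006],a+pi,0)])
E
```

```text
t 30.37 pos [0.5569 0.152  0.2456] psi -3.106 pitch 0.439 tz [ 0.425  0.015 -0.905] ty [-0.036  0.999 -0.   ] grip 1.003 0.0 F [ 1.2 -1.6 -0.5] q [-0.82 -0.18  0.37  1.99  0.3   0.93  1.03]
2 0 t [  -4.  -152.   -14.1] w [0.008 0.439 0.035]
3 0 t [  -0. -170.   20.] w [-0.    -0.     0.314]
4 0 t [-29.4 -88.8  30. ] w [-0. -0. -0.]
4 1 t [-29.4 -88.8  30. ] w [-0. -0. -0.]
5 0 t [ -0.   0. 140.] w [ 0.  0. -0.]
6 0 t [-0. -0. 34.] w [ 0. -0.  0.]
```

Emit:
jog_arm(increments=[{"tx": -1,"ty": -30,"tz": -3,"wx": 0,"wy": 0.09,"wz": 0.007,"gripper": 1},{"tx": -2,"ty": -60,"tz": -6,"wx": 0,"wy": 0.18,"wz": 0.014,"gripper": 1},{"tx": -2,"ty": -90,"tz": -9,"wx": 0,"wy": 0.27,"wz": 0.021,"gripper": 1},{"tx": -3,"ty": -120,"tz": -11,"wx": 0,"wy": 0.36,"wz": 0.028,"gripper": 1},{"tx": -4,"ty": -152,"tz": -14,"wx": 0.008,"wy": 0.439,"wz": 0.035,"gripper": 1}])

```text
time: 30.78
position: [0.5608, -0.003, 0.2593]
tool_rot: [-0.008, -3.141, 0.006]
ft_force: [1.1, -0.6, -0.2]
grip_width: 0.998
grip_force: 0.0
```

Emit:
jog_arm(increments=[{"tx": 0,"ty": -35,"tz": 4,"wx": 0,"wy": 0,"wz": 0.06,"gripper": 1},{"tx": 0,"ty": -70,"tz": 8,"wx": 0,"wy": 0,"wz": 0.12,"gripper": 1},{"tx": 0,"ty": -105,"tz": 12,"wx": 0,"wy": 0,"wz": 0.18,"gripper": 1},{"tx": 0,"ty": -140,"tz": 16,"wx": 0,"wy": 0,"wz": 0.25,"gripper": 1},{"tx": 0,"ty": -170,"tz": 20,"wx": 0,"wy": 0,"wz": 0.314,"gripper": 1}])

```text
time: 31.2
position: [0.5589, -0.175, 0.2387]
tool_rot: [0.508, 3.098, -0.009]
ft_force: [0.6, -0.9, 0.2]
grip_width: 1.001
grip_force: 0.0
```

Emit:
jog_arm(increments=[{"tx": -12,"ty": -36,"tz": 12,"wx": 0,"wy": 0,"wz": 0,"gripper": 1},{"tx": -24,"ty": -72,"tz": 24,"wx": 0,"wy": 0,"wz": 0,"gripper": 1},{"tx": -36,"ty": -108,"tz": 36,"wx": 0,"wy": 0,"wz": 0,"gripper": 1},{"tx": -48,"ty": -144,"tz": 48,"wx": 0,"wy": 0,"wz": 0,"gripper": 1},{"tx": -59,"ty": -178,"tz": 60,"wx": 0,"wy": 0,"wz": 0,"gripper": 1}])

```text
time: 31.62
position: [0.5593, -0.3618, 0.1788]
tool_rot: [0.5, 3.1, -0.008]
ft_force: [0.5, 1.4, 0.1]
grip_width: 0.996
grip_force: 0.0
```

Emit:
jog_arm(increments=[{"tx": 0,"ty": 0,"tz": 0,"wx": 0,"wy": 0,"wz": 0,"gripper": 1},{"tx": 0,"ty": 0,"tz": 30,"wx": 0,"wy": 0,"wz": 0,"gripper": 1},{"tx": 0,"ty": 0,"tz": 60,"wx": 0,"wy": 0,"wz": 0,"gripper": 1},{"tx": 0,"ty": 0,"tz": 80,"wx": 0,"wy": 0,"wz": 0,"gripper": 1},{"tx": 0,"ty": 0,"tz": 80,"wx": 0,"wy": 0,"wz": 0,"gripper": 1}])

```text
time: 32.03
position: [0.5571, -0.3577, 0.0944]
tool_rot: [-0.499, -3.095, 0.002]
ft_force: [-0.8, 1.1, 0.1]
grip_width: 1.0
grip_force: 0.0
```

```bash
python3 - <<'E'
from h import *
st()
im=vision.get_image('wrist'); cv2.imwrite('pics/w6.png',im['color'])
plan([('6',[.561,-.357,.006],np.radians(-18)+pi,0)])
E
```

```text
t 32.03 pos [ 0.5571 -0.3577  0.0944] psi 2.822 pitch -0.006 tz [-0.007 -0.001 -1.   ] ty [ 0.314  0.949 -0.003] grip 1.0 0.0 F [-0.8  1.1  0.1] q [-0.06  0.54  0.8   1.59 -0.4   1.19  2.07]
6 0 t [-2.1  2.7 91.2] w [-0.003 -0.002 -0.005]
```

View pics/w6.png

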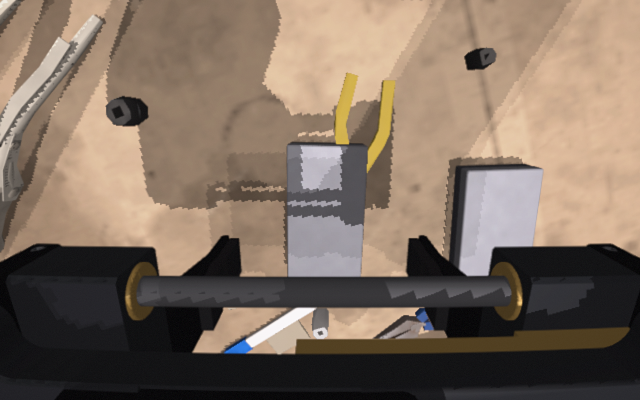

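Stone D lies squarely between the fingers at (326,210). Its neighbour C at (505,220) is well clear of the right finger. I'll descend vertically and move D to open space.

Emit:
jog_arm(increments=[{"tx": -2,"ty": 2,"tz": 25,"wx": 0,"wy": 0,"wz": 0,"gripper": 1},{"tx": -2,"ty": 2,"tz": 50,"wx": 0,"wy": 0,"wz": 0,"gripper": 1},{"tx": -2,"ty": 2,"tz": 70,"wx": 0,"wy": 0,"wz": 0,"gripper": 1},{"tx": -2,"ty": 2,"tz": 82,"wx": 0,"wy": 0,"wz": 0,"gripper": 1},{"tx": -2,"ty": 2,"tz": 86,"wx": 0,"wy": 0,"wz": 0,"gripper": 1}])

```text
time: 32.5
position: [0.5624, -0.3587, 0.013]
tool_rot: [0.499, 3.101, -0.006]
ft_force: [-0.3, -0.1, 0.5]
grip_width: 1.0
grip_force: 0.0
```

Emit:
jog_arm(increments=[{"tx": 0,"ty": 0,"tz": 0,"wx": 0,"wy": 0,"wz": 0,"gripper": 0},{"tx": 0,"ty": 0,"tz": 0,"wx": 0,"wy": 0,"wz": 0,"gripper": 0},{"tx": 0,"ty": 0,"tz": 0,"wx": 0,"wy": 0,"wz": 0,"gripper": 0},{"tx": 0,"ty": 0,"tz": 0,"wx": 0,"wy": 0,"wz": 0,"gripper": 0},{"tx": 0,"ty": 0,"tz": 0,"wx": 0,"wy": 0,"wz": 0,"gripper": 0}])

```text
time: 32.92
position: [0.5631, -0.3595, 0.0147]
tool_rot: [0.499, 3.098, -0.007]
ft_force: [-0.3, 0.0, 0.2]
grip_width: 0.706
grip_force: 0.0
```

Emit:
jog_arm(increments=[{"tx": 0,"ty": 0,"tz": 0,"wx": 0,"wy": 0,"wz": 0,"gripper": 0},{"tx": 0,"ty": 0,"tz": 0,"wx": 0,"wy": 0,"wz": 0,"gripper": 0},{"tx": 0,"ty": 0,"tz": 0,"wx": 0,"wy": 0,"wz": 0,"gripper": 0},{"tx": 0,"ty": 0,"tz": 0,"wx": 0,"wy": 0,"wz": 0,"gripper": 0},{"tx": 0,"ty": 0,"tz": 0,"wx": 0,"wy": 0,"wz": 0,"gripper": 0}])

```text
time: 33.33
position: [0.563, -0.3591, 0.0144]
tool_rot: [0.499, 3.098, -0.006]
ft_force: [-0.2, 1.3, 5.7]
grip_width: 0.636
grip_force: 34.9
```

Emit:
jog_arm(increments=[{"tx": 0,"ty": 0,"tz": -25,"wx": 0,"wy": 0,"wz": 0,"gripper": 0},{"tx": 0,"ty": 0,"tz": -50,"wx": 0,"wy": 0,"wz": 0,"gripper": 0},{"tx": 0,"ty": 0,"tz": -75,"wx": 0,"wy": 0,"wz": 0,"gripper": 0},{"tx": 0,"ty": 0,"tz": -80,"wx": 0,"wy": 0,"wz": 0,"gripper": 0},{"tx": 0,"ty": 0,"tz": -80,"wx": 0,"wy": 0,"wz": 0,"gripper": 0}])

```text
time: 33.75
position: [0.5631, -0.3595, 0.0947]
tool_rot: [0.499, 3.097, -0.008]
ft_force: [1.8, -0.3, -3.0]
grip_width: 0.639
grip_force: 34.9
```

```bash
python3 - <<'E'
from h import *
st()
plan([('a',[.51,-.14,.088],pi,0),('b',[.51,-.14,.013],pi,0)])
E
```

```text
t 33.75 pos [ 0.5631 -0.3595  0.0947] psi 2.822 pitch 0.006 tz [ 0.004 -0.006 -1.   ] ty [ 0.314  0.949 -0.004] grip 0.639 34.92260813713074 F [ 1.8 -0.3 -3. ] q [-0.06  0.54  0.8   1.58 -0.41  1.18  2.07]
a 0 t [59.7 95.9  2.6] w [-0.003  0.002 -0.16 ]
a 1 t [ 43.7 104.1   3. ] w [-0.003  0.002 -0.16 ]
b 0 t [-0.  0. 75.] w [-0. -0. -0.]
```

Emit:
jog_arm(increments=[{"tx": 15,"ty": 24,"tz": 1,"wx": 0,"wy": 0,"wz": -0.04,"gripper": 0},{"tx": 30,"ty": 48,"tz": 2,"wx": 0,"wy": 0,"wz": -0.08,"gripper": 0},{"tx": 45,"ty": 72,"tz": 3,"wx": 0,"wy": 0,"wz": -0.12,"gripper": 0},{"tx": 60,"ty": 96,"tz": 3,"wx": -0.003,"wy": 0.002,"wz": -0.16,"gripper": 0},{"tx": 60,"ty": 96,"tz": 3,"wx": -0.003,"wy": 0.002,"wz": -0.16,"gripper": 0}])

```text
time: 34.17
position: [0.5337, -0.2404, 0.0864]
tool_rot: [-0.237, -3.126, -0.01]
ft_force: [0.1, 1.0, -3.5]
grip_width: 0.639
grip_force: 34.9
```

Emit:
jog_arm(increments=[{"tx": 11,"ty": 26,"tz": 1,"wx": 0,"wy": 0,"wz": -0.04,"gripper": 0},{"tx": 22,"ty": 52,"tz": 2,"wx": 0,"wy": 0,"wz": -0.08,"gripper": 0},{"tx": 33,"ty": 78,"tz": 3,"wx": 0,"wy": 0,"wz": -0.12,"gripper": 0},{"tx": 44,"ty": 104,"tz": 3,"wx": -0.003,"wy": 0.002,"wz": -0.16,"gripper": 0},{"tx": 44,"ty": 104,"tz": 3,"wx": -0.003,"wy": 0.002,"wz": -0.16,"gripper": 0}])

```text
time: 34.58
position: [0.5061, -0.1317, 0.0841]
tool_rot: [0.014, -3.134, -0.012]
ft_force: [0.7, 0.6, -3.8]
grip_width: 0.64
grip_force: 34.9
```

Emit:
jog_arm(increments=[{"tx": 0,"ty": 0,"tz": 20,"wx": 0,"wy": 0,"wz": 0,"gripper": 0},{"tx": 0,"ty": 0,"tz": 40,"wx": 0,"wy": 0,"wz": 0,"gripper": 0},{"tx": 0,"ty": 0,"tz": 58,"wx": 0,"wy": 0,"wz": 0,"gripper": 0},{"tx": 0,"ty": 0,"tz": 66,"wx": 0,"wy": 0,"wz": 0,"gripper": 0},{"tx": 0,"ty": 0,"tz": 70,"wx": 0,"wy": 0,"wz": 0,"gripper": 0}])

```text
time: 35.0
position: [0.5061, -0.1387, 0.0144]
tool_rot: [0.0, -3.135, -0.004]
ft_force: [-3.8, 2.0, 14.0]
grip_width: 0.64
grip_force: 34.9
```

Emit:
jog_arm(increments=[{"tx": 0,"ty": 0,"tz": 0,"wx": 0,"wy": 0,"wz": 0,"gripper": 0},{"tx": 0,"ty": 0,"tz": 0,"wx": 0,"wy": 0,"wz": 0,"gripper": 0},{"tx": 0,"ty": 0,"tz": 0,"wx": 0,"wy": 0,"wz": 0,"gripper": 0},{"tx": 0,"ty": 0,"tz": 0,"wx": 0,"wy": 0,"wz": 0,"gripper": 0},{"tx": 0,"ty": 0,"tz": 0,"wx": 0,"wy": 0,"wz": 0,"gripper": 0}])

```text
time: 35.42
position: [0.5092, -0.139, 0.0176]
tool_rot: [-0.001, 3.141, 0.004]
ft_force: [0.3, 0.2, -3.7]
grip_width: 0.638
grip_force: 34.9
```

```bash
python3 - <<'E'
from h import *
st()
E
```

```text
t 35.42 pos [ 0.5092 -0.139   0.0176] psi -3.141 pitch 0.0 tz [ 0.     0.002 -1.   ] ty [-0.001  1.     0.002] grip 0.638 34.92263853549957 F [ 0.3  0.2 -3.7] q [-0.42  0.32  0.73  1.99 -0.27  0.93  2.02]
```

Emit:
jog_arm(increments=[{"tx": 0,"ty": 0,"tz": 1.5,"wx": 0,"wy": 0,"wz": 0,"gripper": 0},{"tx": 0,"ty": 0,"tz": 2.8,"wx": 0,"wy": 0,"wz": 0,"gripper": 0},{"tx": 0,"ty": 0,"tz": 2.8,"wx": 0,"wy": 0,"wz": 0,"gripper": 0},{"tx": 0,"ty": 0,"tz": 2.8,"wx": 0,"wy": 0,"wz": 0,"gripper": 1},{"tx": 0,"ty": 0,"tz": 2.8,"wx": 0,"wy": 0,"wz": 0,"gripper": 1}])

```text
time: 35.83
position: [0.509, -0.1391, 0.0145]
tool_rot: [0.001, -3.141, -0.003]
ft_force: [0.0, -0.3, -0.5]
grip_width: 0.724
grip_force: 0.0
```

Emit:
jog_arm(increments=[{"tx": 0,"ty": 0,"tz": 0,"wx": 0,"wy": 0,"wz": 0,"gripper": 1},{"tx": 0,"ty": 0,"tz": 0,"wx": 0,"wy": 0,"wz": 0,"gripper": 1},{"tx": 0,"ty": 0,"tz": -30,"wx": 0,"wy": 0,"wz": 0,"gripper": 1},{"tx": 0,"ty": 0,"tz": -70,"wx": 0,"wy": 0,"wz": 0,"gripper": 1},{"tx": 0,"ty": 0,"tz": -105,"wx": 0,"wy": 0,"wz": 0,"gripper": 1}])

```text
time: 36.25
position: [0.5081, -0.1396, 0.1203]
tool_rot: [-0.0, -3.139, -0.002]
ft_force: [1.1, 0.7, 0.8]
grip_width: 0.989
grip_force: 0.0
```

Emit:
jog_arm(increments=[{"tx": -10,"ty": 0,"tz": -10,"wx": 0,"wy": 0.08,"wz": 0,"gripper": 1},{"tx": -20,"ty": 0,"tz": -10,"wx": 0,"wy": 0.16,"wz": 0,"gripper": 1},{"tx": -28,"ty": 0,"tz": -10,"wx": 0,"wy": 0.24,"wz": 0,"gripper": 1},{"tx": -35,"ty": 0,"tz": -10,"wx": 0,"wy": 0.32,"wz": 0,"gripper": 1},{"tx": -35,"ty": 0,"tz": -10,"wx": 0,"wy": 0.38,"wz": 0,"gripper": 1}])

```text
time: 36.67
position: [0.5458, -0.1381, 0.1286]
tool_rot: [0.005, -2.758, -0.002]
ft_force: [-0.4, 0.3, -0.4]
grip_width: 1.002
grip_force: 0.0
```

Emit:
jog_arm(increments=[{"tx": 0,"ty": 0,"tz": 0,"wx": 0,"wy": 0,"wz": 0,"gripper": 1},{"tx": 0,"ty": 0,"tz": 0,"wx": 0,"wy": 0,"wz": 0,"gripper": 1},{"tx": 0,"ty": 0,"tz": 0,"wx": 0,"wy": 0,"wz": 0,"gripper": 1},{"tx": 0,"ty": 0,"tz": 0,"wx": 0,"wy": 0,"wz": 0,"gripper": 1},{"tx": 0,"ty": 0,"tz": 0,"wx": 0,"wy": 0,"wz": 0,"gripper": 1}])

```text
time: 37.08
position: [0.5432, -0.1394, 0.13]
tool_rot: [0.0, -2.762, -0.004]
ft_force: [0.7, 0.2, -0.2]
grip_width: 1.001
grip_force: 0.0
```

```bash
python3 - <<'E'
from h import *
st()
im=vision.get_image('wrist'); cv2.imwrite('pics/w7.png',im['color'])
for r in stones(im,np.s_[0:250,:],1500): print(r)
plan([('4',*pick_tcp((.507,-.139),0,p=.75,dz=.05)),('5',*pick_tcp((.507,-.139),0,p=.75,z=.008))])
im=vision.get_image('top'); 
for r in stones(im,np.s_[160:320,310:480],150): print(r)
E
```

```text
t 37.08 pos [ 0.5432 -0.1394  0.13  ] psi -3.141 pitch -0.379 tz [-0.37   0.003 -0.929] ty [0.    1.    0.003] grip 1.001 0.0 F [ 0.7  0.2 -0.2] q [-0.35  0.58  0.73  1.49 -0.24  1.57  1.98]
(array([ 0.5013, -0.1408]), array([ 500.3, -140.6,   90.7,   55.4]), -0.6)
4 0 t [-18.6   0.1  69. ] w [0.003 0.37  0.001]
5 0 t [-34.8   0.   37.3] w [-0.  0. -0.]
(array([ 0.6503, -0.414 ]), array([ 652.6, -410.3,   81. ,   33.3]), -72.6)
```

Emit:
jog_arm(increments=[{"tx": -5,"ty": 0,"tz": 17,"wx": 0,"wy": 0.09,"wz": 0,"gripper": 1},{"tx": -9,"ty": 0,"tz": 34,"wx": 0,"wy": 0.18,"wz": 0,"gripper": 1},{"tx": -14,"ty": 0,"tz": 52,"wx": 0,"wy": 0.27,"wz": 0,"gripper": 1},{"tx": -18.5,"ty": 0,"tz": 69,"wx": 0.003,"wy": 0.37,"wz": 0,"gripper": 1},{"tx": -18.5,"ty": 0,"tz": 69,"wx": 0.003,"wy": 0.37,"wz": 0,"gripper": 1}])

```text
time: 37.6
position: [0.5316, -0.1372, 0.0466]
tool_rot: [0.006, -2.371, 0.001]
ft_force: [-1.9, 1.7, -3.9]
grip_width: 1.001
grip_force: 0.0
```

Emit:
jog_arm(increments=[{"tx": 0,"ty": 0,"tz": 0,"wx": 0,"wy": 0,"wz": 0,"gripper": 1},{"tx": -8,"ty": 0,"tz": 9,"wx": 0,"wy": 0,"wz": 0,"gripper": 1},{"tx": -16,"ty": 0,"tz": 18,"wx": 0,"wy": 0,"wz": 0,"gripper": 1},{"tx": -22,"ty": 0,"tz": 24,"wx": 0,"wy": 0,"wz": 0,"gripper": 1},{"tx": -26,"ty": 0,"tz": 28,"wx": 0,"wy": 0,"wz": 0,"gripper": 1}])

```text
time: 38.02
position: [0.5356, -0.1388, 0.0214]
tool_rot: [0.002, -2.395, 0.0]
ft_force: [-0.4, -1.4, 0.3]
grip_width: 1.003
grip_force: 0.0
```

Emit:
jog_arm(increments=[{"tx": 0,"ty": 0,"tz": 0,"wx": 0,"wy": 0,"wz": 0,"gripper": 1},{"tx": 0,"ty": 0,"tz": 0,"wx": 0,"wy": 0,"wz": 0,"gripper": 1},{"tx": 0,"ty": 0,"tz": 0,"wx": 0,"wy": 0,"wz": 0,"gripper": 1},{"tx": 0,"ty": 0,"tz": 0,"wx": 0,"wy": 0,"wz": 0,"gripper": 1},{"tx": 0,"ty": 0,"tz": 0,"wx": 0,"wy": 0,"wz": 0,"gripper": 1}])

```text
time: 38.43
position: [0.5353, -0.1392, 0.0204]
tool_rot: [0.002, -2.391, 0.002]
ft_force: [-0.3, 0.1, 0.5]
grip_width: 0.999
grip_force: 0.0
```

```bash
python3 - <<'E'
from h import *
st()
plan([('5',*pick_tcp((.507,-.139),0,p=.75,z=.008))])
E
```

```text
t 38.43 pos [ 0.5353 -0.1392  0.0204] psi -3.14 pitch -0.751 tz [-0.682 -0.002 -0.731] ty [-0.002  1.    -0.   ] grip 0.999 0.0 F [-0.3  0.1  0.5] q [-0.24  0.97  0.65  1.26 -0.27  1.79  1.99]
5 0 t [-8.2  0.2  9.3] w [-0.002 -0.001  0.001]
```

Same lift path as for stone A after the grasp.

Emit:
jog_arm(increments=[{"tx": -4,"ty": 0,"tz": 4,"wx": 0,"wy": 0,"wz": 0,"gripper": 1},{"tx": -7,"ty": 0,"tz": 8,"wx": 0,"wy": 0,"wz": 0,"gripper": 1},{"tx": -8,"ty": 0,"tz": 9,"wx": 0,"wy": 0,"wz": 0,"gripper": 1},{"tx": -8,"ty": 0,"tz": 9,"wx": 0,"wy": 0,"wz": 0,"gripper": 0},{"tx": -8,"ty": 0,"tz": 9,"wx": 0,"wy": 0,"wz": 0,"gripper": 0}])

```text
time: 38.85
position: [0.5346, -0.1391, 0.0077]
tool_rot: [0.002, -2.39, 0.001]
ft_force: [0.4, 0.0, -0.4]
grip_width: 0.92
grip_force: 0.1
```

Emit:
jog_arm(increments=[{"tx": 0,"ty": 0,"tz": 0,"wx": 0,"wy": 0,"wz": 0,"gripper": 0},{"tx": 0,"ty": 0,"tz": 0,"wx": 0,"wy": 0,"wz": 0,"gripper": 0},{"tx": 0,"ty": 0,"tz": 0,"wx": 0,"wy": 0,"wz": 0,"gripper": 0},{"tx": 0,"ty": 0,"tz": 0,"wx": 0,"wy": 0,"wz": 0,"gripper": 0},{"tx": 0,"ty": 0,"tz": 0,"wx": 0,"wy": 0,"wz": 0,"gripper": 0}])

```text
time: 39.27
position: [0.5348, -0.1391, 0.0079]
tool_rot: [0.002, -2.39, 0.002]
ft_force: [-0.1, 0.9, -0.2]
grip_width: 0.644
grip_force: 34.9
```

Emit:
jog_arm(increments=[{"tx": 0,"ty": 0,"tz": 0,"wx": 0,"wy": 0,"wz": 0,"gripper": 0},{"tx": 0,"ty": 0,"tz": 0,"wx": 0,"wy": 0,"wz": 0,"gripper": 0},{"tx": 0,"ty": 0,"tz": 0,"wx": 0,"wy": 0,"wz": 0,"gripper": 0},{"tx": 0,"ty": 0,"tz": 0,"wx": 0,"wy": 0,"wz": 0,"gripper": 0},{"tx": 0,"ty": 0,"tz": 0,"wx": 0,"wy": 0,"wz": 0,"gripper": 0}])

```text
time: 39.68
position: [0.5348, -0.1391, 0.0079]
tool_rot: [0.002, -2.39, 0.001]
ft_force: [0.6, 0.5, 0.3]
grip_width: 0.642
grip_force: 34.9
```

```bash
python3 - <<'E'
from h import *
st(); k=grasp_info((.507,-.139),0); print(k)
plan([('up',[.55,-.12,.17],pi,k['p']),('x',[.57,.03,.22],pi,.2),('y',[.57,.13,.24],YAW+pi,-.25),('z',[.56,.175,.24],YAW+pi,-.52)])
E
```

```text
t 39.68 pos [ 0.5348 -0.1391  0.0079] psi -3.14 pitch -0.751 tz [-0.683 -0.002 -0.731] ty [-0.002  1.    -0.   ] grip 0.642 34.8957951328066 F [0.6 0.5 0.3] q [-0.23  0.98  0.64  1.26 -0.28  1.77  1.99]
{'g': 0.02776959849021232, 'z': 0.007921093093203404, 'p': 0.7513024003278839}
up 0 t [  99.5   19.  -128.9] w [-0.002  0.     0.001]
x 0 t [ 19.5 150.  -50.2] w [ 0.    -0.551 -0.   ]
y 0 t [  4.  100.  -19.6] w [-0.001 -0.45  -0.036]
z 0 t [ 8.1 45.3 -2.1] w [ 0.   -0.27  0.  ]
```

Emit:
jog_arm(increments=[{"tx": 25,"ty": 0,"tz": -32,"wx": 0,"wy": 0,"wz": 0,"gripper": 0},{"tx": 50,"ty": 5,"tz": -64,"wx": 0,"wy": 0,"wz": 0,"gripper": 0},{"tx": 75,"ty": 12,"tz": -96,"wx": 0,"wy": 0,"wz": 0,"gripper": 0},{"tx": 100,"ty": 19,"tz": -129,"wx": 0,"wy": 0,"wz": 0,"gripper": 0},{"tx": 100,"ty": 19,"tz": -129,"wx": 0,"wy": 0,"wz": 0,"gripper": 0}])

```text
time: 40.1
position: [0.553, -0.1195, 0.1781]
tool_rot: [0.005, -2.402, 0.004]
ft_force: [0.5, 0.2, -1.7]
grip_width: 0.64
grip_force: 35.0
```

Emit:
jog_arm(increments=[{"tx": 4,"ty": 30,"tz": -10,"wx": 0,"wy": -0.11,"wz": 0,"gripper": 0},{"tx": 8,"ty": 60,"tz": -20,"wx": 0,"wy": -0.22,"wz": 0,"gripper": 0},{"tx": 12,"ty": 90,"tz": -30,"wx": 0,"wy": -0.33,"wz": 0,"gripper": 0},{"tx": 16,"ty": 120,"tz": -40,"wx": 0,"wy": -0.44,"wz": 0,"gripper": 0},{"tx": 20,"ty": 150,"tz": -50,"wx": 0,"wy": -0.55,"wz": 0,"gripper": 0}])

```text
time: 40.52
position: [0.5693, 0.0314, 0.2207]
tool_rot: [0.003, -2.946, -0.0]
ft_force: [0.5, 0.2, -2.4]
grip_width: 0.646
grip_force: 35.0
```

Emit:
jog_arm(increments=[{"tx": 1,"ty": 20,"tz": -4,"wx": 0,"wy": -0.09,"wz": -0.007,"gripper": 0},{"tx": 2,"ty": 40,"tz": -8,"wx": 0,"wy": -0.18,"wz": -0.014,"gripper": 0},{"tx": 2,"ty": 60,"tz": -12,"wx": 0,"wy": -0.27,"wz": -0.021,"gripper": 0},{"tx": 3,"ty": 80,"tz": -16,"wx": 0,"wy": -0.36,"wz": -0.028,"gripper": 0},{"tx": 4,"ty": 100,"tz": -20,"wx": 0,"wy": -0.45,"wz": -0.036,"gripper": 0}])

```text
time: 40.93
position: [0.5679, 0.1309, 0.2408]
tool_rot: [-0.056, 2.889, 0.007]
ft_force: [-0.5, -1.2, -4.6]
grip_width: 0.642
grip_force: 35.0
```

Emit:
jog_arm(increments=[{"tx": 2,"ty": 9,"tz": 0,"wx": 0,"wy": -0.05,"wz": 0,"gripper": 0},{"tx": 3,"ty": 18,"tz": -1,"wx": 0,"wy": -0.1,"wz": 0,"gripper": 0},{"tx": 5,"ty": 27,"tz": -1,"wx": 0,"wy": -0.16,"wz": 0,"gripper": 0},{"tx": 6,"ty": 36,"tz": -2,"wx": 0,"wy": -0.22,"wz": 0,"gripper": 0},{"tx": 8,"ty": 45,"tz": -2,"wx": 0,"wy": -0.27,"wz": 0,"gripper": 0}])

```text
time: 41.35
position: [0.5573, 0.1746, 0.2398]
tool_rot: [-0.05, 2.622, 0.012]
ft_force: [-0.6, -0.2, -2.5]
grip_width: 0.638
grip_force: 35.0
```

```bash
python3 - <<'E'
from h import *
st()
k={'g': 0.0278, 'z': 0.0079, 'p': 0.7513}
print(place_tcp(.036,dz=.09,**k))
P,psi,p=place_tcp(.036,dz=.09,**k); m=[(np.array(ctrl.get_state()['position'])[i]+P[i])/2 for i in range(3)]
plan([('h1',m,psi,(p-.52)/2),('h',P,psi,p),('pl',*place_tcp(.036,dz=.003,**k))])
E
```

```text
t 41.35 pos [0.5573 0.1746 0.2398] psi -3.103 pitch 0.519 tz [ 0.496  0.018 -0.868] ty [-0.038  0.999 -0.001] grip 0.638 34.96869138991315 F [-0.6 -0.2 -2.5] q [-1.   -0.22  0.45  2.06  0.45  0.86  0.85]
([np.float64(0.5800740180062371), np.float64(0.21624328820260516), np.float64(0.1846)], 3.177592653589793, -0.8194963267948966)
h1 0 t [ 3.1 20.4 30. ] w [ 0.    -0.151  0.002]
h 0 t [ 7.6 20.4 29.2] w [ 0.   -0.15 -0.  ]
pl 0 t [63.6 -0.  59.4] w [-0. -0. -0.]
```

Emit:
jog_arm(increments=[{"tx": 1,"ty": 4,"tz": 6,"wx": 0,"wy": -0.03,"wz": 0,"gripper": 0},{"tx": 1,"ty": 8,"tz": 12,"wx": 0,"wy": -0.06,"wz": 0,"gripper": 0},{"tx": 2,"ty": 12,"tz": 18,"wx": 0,"wy": -0.09,"wz": 0,"gripper": 0},{"tx": 2,"ty": 16,"tz": 24,"wx": 0,"wy": -0.12,"wz": 0,"gripper": 0},{"tx": 3,"ty": 20,"tz": 30,"wx": 0,"wy": -0.15,"wz": 0,"gripper": 0}])

```text
time: 41.77
position: [0.5693, 0.1942, 0.2116]
tool_rot: [-0.046, 2.474, 0.013]
ft_force: [-0.9, -0.0, -2.8]
grip_width: 0.643
grip_force: 35.0
```

Emit:
jog_arm(increments=[{"tx": 1,"ty": 4,"tz": 6,"wx": 0,"wy": -0.03,"wz": 0,"gripper": 0},{"tx": 3,"ty": 8,"tz": 12,"wx": 0,"wy": -0.06,"wz": 0,"gripper": 0},{"tx": 4,"ty": 12,"tz": 18,"wx": 0,"wy": -0.09,"wz": 0,"gripper": 0},{"tx": 6,"ty": 16,"tz": 24,"wx": 0,"wy": -0.12,"wz": 0,"gripper": 0},{"tx": 7.5,"ty": 20,"tz": 29,"wx": 0,"wy": -0.15,"wz": 0,"gripper": 0}])

```text
time: 42.18
position: [0.5807, 0.2145, 0.1839]
tool_rot: [-0.043, 2.324, 0.016]
ft_force: [0.3, -0.3, -3.1]
grip_width: 0.641
grip_force: 35.0
```

Emit:
jog_arm(increments=[{"tx": 0,"ty": 0,"tz": 0,"wx": 0,"wy": 0,"wz": 0,"gripper": 0},{"tx": 0,"ty": 0,"tz": 0,"wx": 0,"wy": 0,"wz": 0,"gripper": 0},{"tx": 0,"ty": 0,"tz": 0,"wx": 0,"wy": 0,"wz": 0,"gripper": 0},{"tx": 0,"ty": 0,"tz": 0,"wx": 0,"wy": 0,"wz": 0,"gripper": 0},{"tx": 0,"ty": 0,"tz": 0,"wx": 0,"wy": 0,"wz": 0,"gripper": 0}])

```text
time: 42.6
position: [0.5821, 0.2154, 0.1867]
tool_rot: [-0.043, 2.322, 0.018]
ft_force: [-0.5, 0.8, -3.4]
grip_width: 0.643
grip_force: 35.0
```

```bash
python3 - <<'E'
from h import *
st()
k={'g': 0.0278, 'z': 0.0079, 'p': 0.7513}
plan([('pl',*place_tcp(.036,dz=.015,**k)),('f',*place_tcp(.036,dz=.003,**k))])
E
```

```text
t 42.6 pos [0.5821 0.2154 0.1867] psi -3.104 pitch 0.819 tz [ 0.73   0.027 -0.683] ty [-0.037  0.999 -0.   ] grip 0.643 34.97144946748449 F [-0.5  0.8 -3.4] q [-0.9  -0.14  0.23  2.27  1.07  0.54  0.13]
pl 0 t [57.7  1.  51.2] w [ 0.001 -0.     0.001]
f 0 t [8.8 0.  8.2] w [-0.  0.  0.]
```

Emit:
jog_arm(increments=[{"tx": 1.5,"ty": 1,"tz": -1.5,"wx": 0,"wy": 0,"wz": 0,"gripper": 0},{"tx": 18,"ty": 1,"tz": 13,"wx": 0,"wy": 0,"wz": 0,"gripper": 0},{"tx": 34,"ty": 1,"tz": 28,"wx": 0,"wy": 0,"wz": 0,"gripper": 0},{"tx": 48,"ty": 1,"tz": 42,"wx": 0,"wy": 0,"wz": 0,"gripper": 0},{"tx": 58,"ty": 1,"tz": 51,"wx": 0,"wy": 0,"wz": 0,"gripper": 0}])

```text
time: 43.02
position: [0.5786, 0.2164, 0.1071]
tool_rot: [-0.045, 2.324, 0.018]
ft_force: [-0.2, -0.5, -3.4]
grip_width: 0.639
grip_force: 35.0
```

Emit:
jog_arm(increments=[{"tx": 3,"ty": 0,"tz": 3,"wx": 0,"wy": 0,"wz": 0,"gripper": 0},{"tx": 6,"ty": 0,"tz": 5,"wx": 0,"wy": 0,"wz": 0,"gripper": 0},{"tx": 8,"ty": 0,"tz": 7,"wx": 0,"wy": 0,"wz": 0,"gripper": 0},{"tx": 9,"ty": 0,"tz": 8,"wx": 0,"wy": 0,"wz": 0,"gripper": 0},{"tx": 9,"ty": 0,"tz": 8,"wx": 0,"wy": 0,"wz": 0,"gripper": 0}])

```text
time: 43.43
position: [0.5791, 0.2167, 0.0971]
tool_rot: [-0.045, 2.322, 0.019]
ft_force: [-0.2, 0.4, -2.6]
grip_width: 0.642
grip_force: 35.0
```

```bash
python3 - <<'E'
from h import *
st()
k={'g': 0.0278, 'z': 0.0079, 'p': 0.7513}
plan([('f',*place_tcp(.036,dz=.001,**k))])
E
```

```text
t 43.43 pos [0.5791 0.2167 0.0971] psi -3.103 pitch 0.819 tz [ 0.73   0.027 -0.683] ty [-0.038  0.999 -0.001] grip 0.642 34.971591960056685 F [-0.2  0.4 -2.6] q [-0.87  0.02  0.22  2.35  1.46  0.44 -0.33]
f 0 t [ 0.4 -0.5  1.7] w [ 0.001 -0.     0.002]
```

Emit:
jog_arm(increments=[{"tx": 0.6,"ty": 0,"tz": 0.5,"wx": 0,"wy": 0,"wz": 0,"gripper": 0},{"tx": 1.2,"ty": 0,"tz": 1,"wx": 0,"wy": 0,"wz": 0,"gripper": 0},{"tx": 1.2,"ty": 0,"tz": 1.2,"wx": 0,"wy": 0,"wz": 0,"gripper": 0},{"tx": 1.2,"ty": 0,"tz": 1.2,"wx": 0,"wy": 0,"wz": 0,"gripper": 0},{"tx": 1.2,"ty": 0,"tz": 1.2,"wx": 0,"wy": 0,"wz": 0,"gripper": 0}])

```text
time: 43.85
position: [0.5791, 0.2164, 0.0951]
tool_rot: [-0.044, 2.322, 0.018]
ft_force: [-0.2, -0.0, -3.0]
grip_width: 0.641
grip_force: 35.0
```

Emit:
jog_arm(increments=[{"tx": 0,"ty": 0,"tz": 0,"wx": 0,"wy": 0,"wz": 0,"gripper": 0.8},{"tx": 0,"ty": 0,"tz": 0,"wx": 0,"wy": 0,"wz": 0,"gripper": 0.8},{"tx": 0,"ty": 0,"tz": 0,"wx": 0,"wy": 0,"wz": 0,"gripper": 0.8},{"tx": 0,"ty": 0,"tz": 0,"wx": 0,"wy": 0,"wz": 0,"gripper": 0.8},{"tx": 0,"ty": 0,"tz": 0,"wx": 0,"wy": 0,"wz": 0,"gripper": 0.9}])

```text
time: 44.27
position: [0.5793, 0.2165, 0.0955]
tool_rot: [-0.044, 2.322, 0.018]
ft_force: [0.2, -0.6, -0.1]
grip_width: 0.821
grip_force: 0.0
```

Emit:
jog_arm(increments=[{"tx": -5,"ty": 0,"tz": -15,"wx": 0,"wy": 0,"wz": 0,"gripper": 0.9},{"tx": -15,"ty": 0,"tz": -30,"wx": 0,"wy": 0,"wz": 0,"gripper": 0.9},{"tx": -30,"ty": 0,"tz": -45,"wx": 0,"wy": 0.03,"wz": 0,"gripper": 0.9},{"tx": -45,"ty": 0,"tz": -55,"wx": 0,"wy": 0.06,"wz": 0,"gripper": 1},{"tx": -60,"ty": 0,"tz": -60,"wx": 0,"wy": 0.1,"wz": 0,"gripper": 1}])

```text
time: 44.68
position: [0.5751, 0.2169, 0.1807]
tool_rot: [-0.049, 2.425, 0.018]
ft_force: [1.9, -0.2, -0.1]
grip_width: 0.968
grip_force: 0.0
```

```bash
python3 - <<'E'
from h import *
st()
im=vision.get_image('top')
for r in stones(im,np.s_[160:320,310:480],150): print(r)
plan([('1',[.555,.15,.25],YAW+pi,-.40)])
E
```

```text
t 44.68 pos [0.5751 0.2169 0.1807] psi -3.101 pitch 0.717 tz [ 0.656  0.026 -0.754] ty [-0.04   0.999 -0.   ] grip 0.968 0.0 F [ 1.9 -0.2 -0.1] q [-0.9  -0.13  0.27  2.22  0.81  0.58  0.39]
(array([ 0.6503, -0.4139]), array([ 652.6, -410.3,   81. ,   33.3]), -72.6)
(array([ 0.6178, -0.2383]), array([ 618.1, -238.5,  105.3,   58.2]), -15.7)
1 0 t [-21.3 -66.9 -65.7] w [0.006 0.322 0.001]
```

Emit:
jog_arm(increments=[{"tx": -10,"ty": -5,"tz": -20,"wx": 0,"wy": 0.05,"wz": 0,"gripper": 1},{"tx": -21,"ty": -15,"tz": -45,"wx": 0,"wy": 0.12,"wz": 0,"gripper": 1},{"tx": -21,"ty": -30,"tz": -66,"wx": 0,"wy": 0.19,"wz": 0,"gripper": 1},{"tx": -21,"ty": -48,"tz": -66,"wx": 0,"wy": 0.26,"wz": 0,"gripper": 1},{"tx": -21,"ty": -67,"tz": -66,"wx": 0.006,"wy": 0.322,"wz": 0,"gripper": 1}])

```text
time: 45.15
position: [0.5516, 0.1483, 0.2458]
tool_rot: [-0.049, 2.744, 0.005]
ft_force: [0.0, 0.2, -1.6]
grip_width: 1.003
grip_force: 0.0
```

```bash
python3 - <<'E'
from h import *
st()
a=np.radians(-16)
plan([('2',[.57,.0,.26],pi,0),('3',[.60,-.17,.22],a+pi,0),('4',[.6036,-.2338,.10],a+pi,0),('6',[.6036,-.2338,.01],a+pi,0)])
E
```

```text
t 45.15 pos [0.5516 0.1483 0.2458] psi -3.105 pitch 0.397 tz [ 0.387  0.01  -0.922] ty [-0.035  0.999 -0.004] grip 1.003 0.0 F [ 0.   0.2 -1.6] q [-0.94 -0.18  0.48  1.97  0.29  0.98  1.04]
2 0 t [ -17.4 -148.9   -7.5] w [0.003 0.397 0.036]
3 0 t [ -30. -170.   40.] w [0.    0.    0.279]
4 0 t [-21.  -60.3 120. ] w [0. 0. 0.]
6 0 t [ 0. -0. 90.] w [0. 0. 0.]
```

Emit:
jog_arm(increments=[{"tx": -4,"ty": -30,"tz": -2,"wx": 0,"wy": 0.08,"wz": 0.007,"gripper": 1},{"tx": -8,"ty": -60,"tz": -4,"wx": 0,"wy": 0.16,"wz": 0.014,"gripper": 1},{"tx": -12,"ty": -90,"tz": -6,"wx": 0,"wy": 0.24,"wz": 0.021,"gripper": 1},{"tx": -15,"ty": -120,"tz": -7,"wx": 0,"wy": 0.32,"wz": 0.028,"gripper": 1},{"tx": -17,"ty": -149,"tz": -7,"wx": 0.003,"wy": 0.397,"wz": 0.036,"gripper": 1}])

```text
time: 45.57
position: [0.5697, -0.0017, 0.2586]
tool_rot: [-0.003, -3.14, 0.004]
ft_force: [0.4, -0.9, -0.6]
grip_width: 1.0
grip_force: 0.0
```

Emit:
jog_arm(increments=[{"tx": -6,"ty": -35,"tz": 8,"wx": 0,"wy": 0,"wz": 0.055,"gripper": 1},{"tx": -12,"ty": -70,"tz": 16,"wx": 0,"wy": 0,"wz": 0.11,"gripper": 1},{"tx": -18,"ty": -105,"tz": 24,"wx": 0,"wy": 0,"wz": 0.17,"gripper": 1},{"tx": -24,"ty": -140,"tz": 32,"wx": 0,"wy": 0,"wz": 0.23,"gripper": 1},{"tx": -30,"ty": -170,"tz": 40,"wx": 0,"wy": 0,"wz": 0.279,"gripper": 1}])

```text
time: 45.98
position: [0.5984, -0.1733, 0.2169]
tool_rot: [-0.447, -3.109, 0.008]
ft_force: [-0.8, -0.6, -0.5]
grip_width: 1.002
grip_force: 0.0
```

Emit:
jog_arm(increments=[{"tx": -5,"ty": -15,"tz": 30,"wx": 0,"wy": 0,"wz": 0,"gripper": 1},{"tx": -10,"ty": -30,"tz": 60,"wx": 0,"wy": 0,"wz": 0,"gripper": 1},{"tx": -16,"ty": -45,"tz": 90,"wx": 0,"wy": 0,"wz": 0,"gripper": 1},{"tx": -21,"ty": -60,"tz": 120,"wx": 0,"wy": 0,"wz": 0,"gripper": 1},{"tx": -21,"ty": -60,"tz": 120,"wx": 0,"wy": 0,"wz": 0,"gripper": 1}])

```text
time: 46.4
position: [0.5972, -0.2365, 0.0912]
tool_rot: [-0.445, -3.098, 0.008]
ft_force: [-2.1, 0.9, -0.6]
grip_width: 1.001
grip_force: 0.0
```

Emit:
jog_arm(increments=[{"tx": 0,"ty": 0,"tz": 0,"wx": 0,"wy": 0,"wz": 0,"gripper": 1},{"tx": 0,"ty": 0,"tz": 0,"wx": 0,"wy": 0,"wz": 0,"gripper": 1},{"tx": 0,"ty": 0,"tz": 0,"wx": 0,"wy": 0,"wz": 0,"gripper": 1},{"tx": 0,"ty": 0,"tz": 0,"wx": 0,"wy": 0,"wz": 0,"gripper": 1},{"tx": 0,"ty": 0,"tz": 0,"wx": 0,"wy": 0,"wz": 0,"gripper": 1}])

```text
time: 46.82
position: [0.6038, -0.233, 0.0994]
tool_rot: [0.436, 3.109, -0.003]
ft_force: [-0.1, -0.4, -0.3]
grip_width: 1.0
grip_force: 0.0
```

```bash
python3 - <<'E'
from h import *
st()
plan([('6',[.6036,-.2338,.013],np.radians(-16)+pi,0)])
im=vision.get_image('wrist')
for r in stones(im,np.s_[0:250,200:440],1500): print(r)
E
```

```text
t 46.82 pos [ 0.6038 -0.233   0.0994] psi 2.863 pitch 0.003 tz [ 0.002 -0.002 -1.   ] ty [ 0.275  0.961 -0.001] grip 1.0 0.0 F [-0.1 -0.4 -0.3] q [-0.32  0.51  0.85  1.63 -0.41  1.18  1.92]
6 0 t [ 0.2 -0.7 86.4] w [-0.001  0.003  0.001]
(array([ 0.6178, -0.2438]), array([ 617.5, -242.7,   55.5,   32.8]), 74.1)
```

Emit:
jog_arm(increments=[{"tx": 0,"ty": -1,"tz": 25,"wx": 0,"wy": 0,"wz": 0,"gripper": 1},{"tx": 0,"ty": -1,"tz": 50,"wx": 0,"wy": 0,"wz": 0,"gripper": 1},{"tx": 0,"ty": -1,"tz": 70,"wx": 0,"wy": 0,"wz": 0,"gripper": 1},{"tx": 0,"ty": -1,"tz": 82,"wx": 0,"wy": 0,"wz": 0,"gripper": 1},{"tx": 0,"ty": -1,"tz": 86,"wx": 0,"wy": 0,"wz": 0,"gripper": 1}])

```text
time: 47.28
position: [0.6013, -0.234, 0.01]
tool_rot: [-0.437, -3.108, 0.002]
ft_force: [0.0, 0.2, -0.4]
grip_width: 0.998
grip_force: 0.0
```

Emit:
jog_arm(increments=[{"tx": 0,"ty": 0,"tz": 0,"wx": 0,"wy": 0,"wz": 0,"gripper": 0},{"tx": 0,"ty": 0,"tz": 0,"wx": 0,"wy": 0,"wz": 0,"gripper": 0},{"tx": 0,"ty": 0,"tz": 0,"wx": 0,"wy": 0,"wz": 0,"gripper": 0},{"tx": 0,"ty": 0,"tz": 0,"wx": 0,"wy": 0,"wz": 0,"gripper": 0},{"tx": 0,"ty": 0,"tz": 0,"wx": 0,"wy": 0,"wz": 0,"gripper": 0}])

```text
time: 47.7
position: [0.603, -0.2352, 0.0129]
tool_rot: [0.438, 3.109, -0.003]
ft_force: [0.1, 0.6, -0.3]
grip_width: 0.706
grip_force: 0.0
```

Emit:
jog_arm(increments=[{"tx": 0,"ty": 0,"tz": 0,"wx": 0,"wy": 0,"wz": 0,"gripper": 0},{"tx": 0,"ty": 0,"tz": 0,"wx": 0,"wy": 0,"wz": 0,"gripper": 0},{"tx": 0,"ty": 0,"tz": 0,"wx": 0,"wy": 0,"wz": 0,"gripper": 0},{"tx": 0,"ty": 0,"tz": 0,"wx": 0,"wy": 0,"wz": 0,"gripper": 0},{"tx": 0,"ty": 0,"tz": 0,"wx": 0,"wy": 0,"wz": 0,"gripper": 0}])

```text
time: 48.12
position: [0.6027, -0.2356, 0.0127]
tool_rot: [0.438, 3.11, -0.004]
ft_force: [-0.8, -0.8, 5.5]
grip_width: 0.641
grip_force: 35.0
```

Emit:
jog_arm(increments=[{"tx": 0,"ty": 0,"tz": -20,"wx": 0,"wy": 0,"wz": 0,"gripper": 0},{"tx": 0,"ty": 0,"tz": -40,"wx": 0,"wy": 0,"wz": 0,"gripper": 0},{"tx": 0,"ty": 0,"tz": -60,"wx": 0,"wy": 0,"wz": 0,"gripper": 0},{"tx": 0,"ty": 0,"tz": -60,"wx": 0,"wy": 0,"wz": 0,"gripper": 0},{"tx": 0,"ty": 0,"tz": -60,"wx": 0,"wy": 0,"wz": 0,"gripper": 0}])

```text
time: 48.53
position: [0.6024, -0.2343, 0.0714]
tool_rot: [0.438, 3.11, -0.002]
ft_force: [-0.2, 0.1, -5.4]
grip_width: 0.639
grip_force: 35.0
```

```bash
python3 - <<'E'
from h import *
st()
plan([('a',[.492,-.139,.075],pi,0),('b',[.492,-.139,.013],pi,0)])
E
```

```text
t 48.53 pos [ 0.6024 -0.2343  0.0714] psi 2.862 pitch 0.001 tz [ 0.    -0.002 -1.   ] ty [ 0.276  0.961 -0.001] grip 0.639 34.979950189590454 F [-0.2  0.1 -5.4] q [-0.3   0.54  0.83  1.66 -0.43  1.14  1.94]
a 0 t [132.4  61.1  -3.7] w [-0.002  0.    -0.28 ]
b 0 t [ 0. -0. 62.] w [0. 0. 0.]
```

Emit:
jog_arm(increments=[{"tx": 30,"ty": 14,"tz": -1,"wx": 0,"wy": 0,"wz": -0.06,"gripper": 0},{"tx": 60,"ty": 28,"tz": -2,"wx": 0,"wy": 0,"wz": -0.12,"gripper": 0},{"tx": 90,"ty": 42,"tz": -3,"wx": 0,"wy": 0,"wz": -0.18,"gripper": 0},{"tx": 115,"ty": 53,"tz": -3,"wx": 0,"wy": 0,"wz": -0.23,"gripper": 0},{"tx": 132,"ty": 61,"tz": -3,"wx": -0.002,"wy": 0,"wz": -0.28,"gripper": 0}])

```text
time: 48.95
position: [0.4881, -0.1367, 0.0718]
tool_rot: [0.007, -3.136, -0.003]
ft_force: [0.2, 0.2, -4.0]
grip_width: 0.636
grip_force: 35.0
```

Emit:
jog_arm(increments=[{"tx": 0,"ty": 0,"tz": 5,"wx": 0,"wy": 0,"wz": 0,"gripper": 0},{"tx": 0,"ty": 0,"tz": 20,"wx": 0,"wy": 0,"wz": 0,"gripper": 0},{"tx": 0,"ty": 0,"tz": 38,"wx": 0,"wy": 0,"wz": 0,"gripper": 0},{"tx": 0,"ty": 0,"tz": 50,"wx": 0,"wy": 0,"wz": 0,"gripper": 0},{"tx": 0,"ty": 0,"tz": 56,"wx": 0,"wy": 0,"wz": 0,"gripper": 0}])

```text
time: 49.37
position: [0.4902, -0.1395, 0.0158]
tool_rot: [-0.001, -3.137, 0.001]
ft_force: [-0.4, 0.2, -3.1]
grip_width: 0.635
grip_force: 35.0
```

Emit:
jog_arm(increments=[{"tx": 0,"ty": 0,"tz": 1,"wx": 0,"wy": 0,"wz": 0,"gripper": 0},{"tx": 0,"ty": 0,"tz": 2,"wx": 0,"wy": 0,"wz": 0,"gripper": 0},{"tx": 0,"ty": 0,"tz": 3,"wx": 0,"wy": 0,"wz": 0,"gripper": 0},{"tx": 0,"ty": 0,"tz": 3,"wx": 0,"wy": 0,"wz": 0,"gripper": 0},{"tx": 0,"ty": 0,"tz": 3,"wx": 0,"wy": 0,"wz": 0,"gripper": 0}])

```text
time: 49.78
position: [0.4929, -0.1399, 0.0162]
tool_rot: [0.0, 3.14, -0.0]
ft_force: [-0.7, -0.4, -4.2]
grip_width: 0.636
grip_force: 35.0
```

```bash
python3 - <<'E'
from h import *
st()
E
```

```text
t 49.78 pos [ 0.4929 -0.1399  0.0162] psi 3.141 pitch 0.001 tz [ 0.001 -0.    -1.   ] ty [ 0.  1. -0.] grip 0.636 34.98015582561493 F [-0.7 -0.4 -4.2] q [-0.51  0.31  0.83  2.03 -0.29  0.92  2.05]
```

Emit:
jog_arm(increments=[{"tx": 0,"ty": 0,"tz": 1.5,"wx": 0,"wy": 0,"wz": 0,"gripper": 0},{"tx": 0,"ty": 0,"tz": 3.2,"wx": 0,"wy": 0,"wz": 0,"gripper": 0},{"tx": 0,"ty": 0,"tz": 3.2,"wx": 0,"wy": 0,"wz": 0,"gripper": 0},{"tx": 0,"ty": 0,"tz": 3.2,"wx": 0,"wy": 0,"wz": 0,"gripper": 1},{"tx": 0,"ty": 0,"tz": 3.2,"wx": 0,"wy": 0,"wz": 0,"gripper": 1}])

```text
time: 50.2
position: [0.493, -0.1399, 0.0129]
tool_rot: [-0.0, 3.14, -0.0]
ft_force: [0.8, 0.0, -0.3]
grip_width: 0.717
grip_force: 0.0
```

Emit:
jog_arm(increments=[{"tx": 0,"ty": 0,"tz": 0,"wx": 0,"wy": 0,"wz": 0,"gripper": 1},{"tx": 0,"ty": 0,"tz": 0,"wx": 0,"wy": 0,"wz": 0,"gripper": 1},{"tx": 0,"ty": 0,"tz": -30,"wx": 0,"wy": 0,"wz": 0,"gripper": 1},{"tx": 0,"ty": 0,"tz": -70,"wx": 0,"wy": 0,"wz": 0,"gripper": 1},{"tx": 0,"ty": 0,"tz": -105,"wx": 0,"wy": 0,"wz": 0,"gripper": 1}])

```text
time: 50.62
position: [0.4917, -0.1402, 0.1186]
tool_rot: [-0.001, -3.14, 0.002]
ft_force: [1.2, 1.1, 0.1]
grip_width: 0.988
grip_force: 0.0
```

Emit:
jog_arm(increments=[{"tx": -10,"ty": 0,"tz": -10,"wx": 0,"wy": 0.08,"wz": 0,"gripper": 1},{"tx": -25,"ty": 0,"tz": -10,"wx": 0,"wy": 0.16,"wz": 0,"gripper": 1},{"tx": -40,"ty": 0,"tz": -10,"wx": 0,"wy": 0.24,"wz": 0,"gripper": 1},{"tx": -50,"ty": 0,"tz": -10,"wx": 0,"wy": 0.32,"wz": 0,"gripper": 1},{"tx": -50,"ty": 0,"tz": -10,"wx": 0,"wy": 0.38,"wz": 0,"gripper": 1}])

```text
time: 51.03
position: [0.5451, -0.1384, 0.1267]
tool_rot: [0.005, -2.76, 0.001]
ft_force: [-0.4, 1.2, 0.1]
grip_width: 0.999
grip_force: 0.0
```

Emit:
jog_arm(increments=[{"tx": 0,"ty": 0,"tz": 0,"wx": 0,"wy": 0,"wz": 0,"gripper": 1},{"tx": 0,"ty": 0,"tz": 0,"wx": 0,"wy": 0,"wz": 0,"gripper": 1},{"tx": 0,"ty": 0,"tz": 0,"wx": 0,"wy": 0,"wz": 0,"gripper": 1},{"tx": 0,"ty": 0,"tz": 0,"wx": 0,"wy": 0,"wz": 0,"gripper": 1},{"tx": 0,"ty": 0,"tz": 0,"wx": 0,"wy": 0,"wz": 0,"gripper": 1}])

```text
time: 51.45
position: [0.5418, -0.1399, 0.1284]
tool_rot: [-0.001, -2.764, -0.001]
ft_force: [-0.6, 0.5, -0.6]
grip_width: 0.999
grip_force: 0.0
```

```bash
python3 - <<'E'
from h import *
st()
im=vision.get_image('wrist')
for r in stones(im,np.s_[0:250,:],1500): print(r,'near x',r[1][0]-r[1][2]/2)
plan([('4',*pick_tcp((.508,-.140),0,p=.80,dz=.05)),('5',*pick_tcp((.508,-.140),0,p=.80,z=.008))])
E
```

```text
t 51.45 pos [ 0.5418 -0.1399  0.1284] psi 3.141 pitch -0.378 tz [-0.369  0.001 -0.929] ty [0.001 1.    0.001] grip 0.999 0.0 F [-0.6  0.5 -0.6] q [-0.41  0.6   0.82  1.5  -0.29  1.58  2.02]
(array([ 0.501 , -0.1418]), array([ 500. , -141.8,   88.4,   54.5]), -0.6) near x 455.8
4 0 t [-20.1  -0.3  66.6] w [ 0.001  0.422 -0.   ]
5 0 t [-36.6  -0.   35.5] w [ 0.  0. -0.]
```

Emit:
jog_arm(increments=[{"tx": -5,"ty": 0,"tz": 16,"wx": 0,"wy": 0.1,"wz": 0,"gripper": 1},{"tx": -10,"ty": 0,"tz": 32,"wx": 0,"wy": 0.2,"wz": 0,"gripper": 1},{"tx": -15,"ty": 0,"tz": 50,"wx": 0,"wy": 0.3,"wz": 0,"gripper": 1},{"tx": -20,"ty": 0,"tz": 66,"wx": 0,"wy": 0.4,"wz": 0,"gripper": 1},{"tx": -20,"ty": 0,"tz": 66,"wx": 0,"wy": 0.422,"wz": 0,"gripper": 1}])

```text
time: 51.92
position: [0.534, -0.1381, 0.0507]
tool_rot: [0.003, -2.326, -0.002]
ft_force: [-1.7, 1.5, -3.4]
grip_width: 1.003
grip_force: 0.0
```

Emit:
jog_arm(increments=[{"tx": 0,"ty": 0,"tz": 0,"wx": 0,"wy": 0,"wz": 0,"gripper": 1},{"tx": -8,"ty": 0,"tz": 8,"wx": 0,"wy": 0,"wz": 0,"gripper": 1},{"tx": -16,"ty": 0,"tz": 16,"wx": 0,"wy": 0,"wz": 0,"gripper": 1},{"tx": -23,"ty": 0,"tz": 22,"wx": 0,"wy": 0,"wz": 0,"gripper": 1},{"tx": -28,"ty": 0,"tz": 27,"wx": 0,"wy": 0,"wz": 0,"gripper": 1}])

```text
time: 52.33
position: [0.5369, -0.1394, 0.0207]
tool_rot: [-0.0, -2.343, -0.001]
ft_force: [-0.1, -0.4, 0.7]
grip_width: 0.997
grip_force: 0.0
```

Emit:
jog_arm(increments=[{"tx": 0,"ty": 0,"tz": 0,"wx": 0,"wy": 0,"wz": 0,"gripper": 1},{"tx": 0,"ty": 0,"tz": 0,"wx": 0,"wy": 0,"wz": 0,"gripper": 1},{"tx": 0,"ty": 0,"tz": 0,"wx": 0,"wy": 0,"wz": 0,"gripper": 1},{"tx": 0,"ty": 0,"tz": 0,"wx": 0,"wy": 0,"wz": 0,"gripper": 1},{"tx": 0,"ty": 0,"tz": 0,"wx": 0,"wy": 0,"wz": 0,"gripper": 1}])

```text
time: 52.75
position: [0.5367, -0.1398, 0.0203]
tool_rot: [-0.0, -2.341, 0.0]
ft_force: [0.4, -0.4, 0.0]
grip_width: 0.998
grip_force: 0.0
```

```bash
python3 - <<'E'
from h import *
st()
plan([('5',*pick_tcp((.508,-.140),0,p=.80,z=.008))])
E
```

```text
t 52.75 pos [ 0.5367 -0.1398  0.0203] psi 3.141 pitch -0.801 tz [-0.718 -0.    -0.696] ty [-0.  1. -0.] grip 0.998 0.0 F [ 0.4 -0.4  0. ] q [-0.25  1.03  0.71  1.21 -0.31  1.85  2.03]
5 0 t [-8.3 -0.2  9.1] w [-0.    -0.001 -0.   ]
```

Emit:
jog_arm(increments=[{"tx": -4,"ty": 0,"tz": 4,"wx": 0,"wy": 0,"wz": 0,"gripper": 1},{"tx": -7,"ty": 0,"tz": 7,"wx": 0,"wy": 0,"wz": 0,"gripper": 1},{"tx": -8,"ty": 0,"tz": 9,"wx": 0,"wy": 0,"wz": 0,"gripper": 1},{"tx": -8,"ty": 0,"tz": 9,"wx": 0,"wy": 0,"wz": 0,"gripper": 0},{"tx": -8,"ty": 0,"tz": 9,"wx": 0,"wy": 0,"wz": 0,"gripper": 0}])

```text
time: 53.17
position: [0.5354, -0.1398, 0.0078]
tool_rot: [-0.0, -2.339, 0.0]
ft_force: [-0.7, 0.5, 1.1]
grip_width: 0.92
grip_force: 0.6
```

Emit:
jog_arm(increments=[{"tx": 0,"ty": 0,"tz": 0,"wx": 0,"wy": 0,"wz": 0,"gripper": 0},{"tx": 0,"ty": 0,"tz": 0,"wx": 0,"wy": 0,"wz": 0,"gripper": 0},{"tx": 0,"ty": 0,"tz": 0,"wx": 0,"wy": 0,"wz": 0,"gripper": 0},{"tx": 0,"ty": 0,"tz": 0,"wx": 0,"wy": 0,"wz": 0,"gripper": 0},{"tx": 0,"ty": 0,"tz": 0,"wx": 0,"wy": 0,"wz": 0,"gripper": 0}])

```text
time: 53.58
position: [0.5355, -0.1398, 0.0078]
tool_rot: [-0.0, -2.339, 0.0]
ft_force: [-0.7, 0.4, 1.3]
grip_width: 0.643
grip_force: 35.4
```

Emit:
jog_arm(increments=[{"tx": 0,"ty": 0,"tz": 0,"wx": 0,"wy": 0,"wz": 0,"gripper": 0},{"tx": 0,"ty": 0,"tz": 0,"wx": 0,"wy": 0,"wz": 0,"gripper": 0},{"tx": 0,"ty": 0,"tz": 0,"wx": 0,"wy": 0,"wz": 0,"gripper": 0},{"tx": 0,"ty": 0,"tz": 0,"wx": 0,"wy": 0,"wz": 0,"gripper": 0},{"tx": 0,"ty": 0,"tz": 0,"wx": 0,"wy": 0,"wz": 0,"gripper": 0}])

```text
time: 54.0
position: [0.5355, -0.1398, 0.0078]
tool_rot: [-0.0, -2.34, 0.0]
ft_force: [-0.8, 0.1, 1.3]
grip_width: 0.638
grip_force: 35.4
```

```bash
python3 - <<'E'
from h import *
st(); k=grasp_info((.508,-.140),0); print(k)
plan([('up',[.55,-.12,.17],pi,k['p']),('x',[.57,.03,.22],pi,.25),('y',[.56,.13,.23],YAW+pi,-.25),('z',[.55,.175,.225],YAW+pi,-.50)])
im=vision.get_image('top')
cv2.imwrite('pics/t8.png',cv2.resize(im['color'][155:275,205:295],None,fx=5,fy=5,interpolation=2))
E
```

```text
t 54.0 pos [ 0.5355 -0.1398  0.0078] psi 3.141 pitch -0.802 tz [-0.719 -0.    -0.695] ty [ 0.  1. -0.] grip 0.638 35.35908605657255 F [-0.8  0.1  1.3] q [-0.25  1.04  0.71  1.21 -0.32  1.84  2.02]
{'g': 0.027507870318861927, 'z': 0.007818531384166782, 'p': 0.8020857994736237}
up 0 t [ 106.5   19.7 -123.2] w [-0. -0. -0.]
x 0 t [ 22.  150.  -49.1] w [-0.    -0.552 -0.   ]
y 0 t [ 12.2 100.   -7.2] w [ 0.    -0.5   -0.036]
z 0 t [ 9.4 45.3  2.8] w [-0.   -0.25 -0.  ]
```

View pics/t8.png

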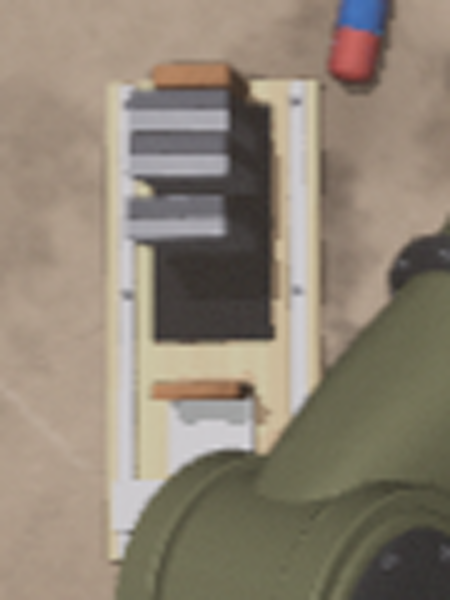

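Three stones stand on the mat at about (178,110), (178,152) and (178,217). The first two touch, and there is a gap of about 15 mm before the third.

```bash
python3 - <<'E'
from h import *
im=vision.get_image('top')
def tork(w):
    d=w[:2]-O; c,s=np.cos(YAW),np.sin(YAW); return np.round([c*d[0]+s*d[1],-s*d[0]+c*d[1]],4)
f=lambda X,Y,z:tork(px2w(im,205+X/5,155+Y/5,z))
for l,X,Y in (('s1 far',178,90),('s1 near',178,130),('s2 near',178,174),('s3 far',178,196),('s3 near',178,237),('s3 L',124,216),('s3R',226,216),('s2L',129,153),('s2R',229,153)): print(l,f(X,Y,.119))
print('keeper top front',f(200,382,.072),'stop',f(192,85,.082))
E
```

```text
s1 far [0.108  0.0007]
s1 near [0.0853 0.0006]
s2 near [0.0605 0.0006]
s3 far [0.0482 0.0006]
s3 near [0.0252 0.0005]
s3 L [0.0374 0.0309]
s3R [ 0.0365 -0.0264]
s2L [0.0728 0.0282]
s2R [ 0.0718 -0.0281]
keeper top front [-0.0547 -0.0028] stop [ 0.1165 -0.    ]
```

Emit:
jog_arm(increments=[{"tx": 26,"ty": 0,"tz": -30,"wx": 0,"wy": 0,"wz": 0,"gripper": 0},{"tx": 52,"ty": 5,"tz": -60,"wx": 0,"wy": 0,"wz": 0,"gripper": 0},{"tx": 80,"ty": 12,"tz": -92,"wx": 0,"wy": 0,"wz": 0,"gripper": 0},{"tx": 106,"ty": 20,"tz": -123,"wx": 0,"wy": 0,"wz": 0,"gripper": 0},{"tx": 106,"ty": 20,"tz": -123,"wx": 0,"wy": 0,"wz": 0,"gripper": 0}])

```text
time: 54.52
position: [0.5499, -0.1204, 0.1684]
tool_rot: [-0.003, -2.344, 0.007]
ft_force: [0.0, 0.1, -8.3]
grip_width: 0.642
grip_force: 35.0
```

Emit:
jog_arm(increments=[{"tx": 4,"ty": 30,"tz": -10,"wx": 0,"wy": -0.11,"wz": 0,"gripper": 0},{"tx": 9,"ty": 60,"tz": -20,"wx": 0,"wy": -0.22,"wz": 0,"gripper": 0},{"tx": 13,"ty": 90,"tz": -30,"wx": 0,"wy": -0.33,"wz": 0,"gripper": 0},{"tx": 18,"ty": 120,"tz": -40,"wx": 0,"wy": -0.44,"wz": 0,"gripper": 0},{"tx": 22,"ty": 150,"tz": -49,"wx": 0,"wy": -0.55,"wz": 0,"gripper": 0}])

```text
time: 54.93
position: [0.5697, 0.0318, 0.2188]
tool_rot: [-0.0, -2.898, -0.001]
ft_force: [1.0, -0.7, -3.3]
grip_width: 0.641
grip_force: 35.0
```

Emit:
jog_arm(increments=[{"tx": 2,"ty": 20,"tz": -2,"wx": 0,"wy": -0.1,"wz": -0.007,"gripper": 0},{"tx": 5,"ty": 40,"tz": -4,"wx": 0,"wy": -0.2,"wz": -0.014,"gripper": 0},{"tx": 7,"ty": 60,"tz": -6,"wx": 0,"wy": -0.3,"wz": -0.021,"gripper": 0},{"tx": 10,"ty": 80,"tz": -7,"wx": 0,"wy": -0.4,"wz": -0.028,"gripper": 0},{"tx": 12,"ty": 100,"tz": -7,"wx": 0,"wy": -0.5,"wz": -0.036,"gripper": 0}])

```text
time: 55.35
position: [0.5583, 0.1313, 0.2281]
tool_rot: [-0.053, 2.887, 0.008]
ft_force: [-0.3, -0.0, -4.7]
grip_width: 0.643
grip_force: 35.0
```

Emit:
jog_arm(increments=[{"tx": 2,"ty": 9,"tz": 0,"wx": 0,"wy": -0.05,"wz": 0,"gripper": 0},{"tx": 4,"ty": 18,"tz": 1,"wx": 0,"wy": -0.1,"wz": 0,"gripper": 0},{"tx": 6,"ty": 27,"tz": 1,"wx": 0,"wy": -0.15,"wz": 0,"gripper": 0},{"tx": 8,"ty": 36,"tz": 2,"wx": 0,"wy": -0.2,"wz": 0,"gripper": 0},{"tx": 9,"ty": 45,"tz": 3,"wx": 0,"wy": -0.25,"wz": 0,"gripper": 0}])

```text
time: 55.77
position: [0.5478, 0.1749, 0.2212]
tool_rot: [-0.047, 2.642, 0.011]
ft_force: [0.1, -0.3, -3.4]
grip_width: 0.645
grip_force: 35.0
```

```bash
python3 - <<'E'
from h import *
st()
E
```

```text
t 55.77 pos [0.5478 0.1749 0.2212] psi -3.105 pitch 0.499 tz [ 0.478  0.017 -0.878] ty [-0.036  0.999 -0.001] grip 0.645 34.994667819701135 F [ 0.1 -0.3 -3.4] q [-0.61 -0.17  0.1   2.07  0.32  0.82  0.93]
```

```bash
python3 - <<'E'
from h import *
k={'g': 0.0275, 'z': 0.0078, 'p': 0.802}
P,psi,p=place_tcp(.007,dz=.085,**k); m=[(np.array(ctrl.get_state()['position'])[i]+P[i])/2 for i in range(3)]
print(P,p)
plan([('h1',m,psi,(p-.499)/2),('h',P,psi,p)])
E
```

```text
[np.float64(0.551192743183787), np.float64(0.21520311291444333), np.float64(0.17930000000000001)] -0.7687963267948965
h1 0 t [ 7.9 20.1 19.6] w [-0.001 -0.135  0.   ]
h 0 t [10.5 20.1 18.3] w [ 0.    -0.135  0.   ]
```

Emit:
jog_arm(increments=[{"tx": 2,"ty": 4,"tz": 4,"wx": 0,"wy": -0.027,"wz": 0,"gripper": 0},{"tx": 3,"ty": 8,"tz": 8,"wx": 0,"wy": -0.054,"wz": 0,"gripper": 0},{"tx": 5,"ty": 12,"tz": 12,"wx": 0,"wy": -0.08,"wz": 0,"gripper": 0},{"tx": 6,"ty": 16,"tz": 16,"wx": 0,"wy": -0.108,"wz": 0,"gripper": 0},{"tx": 8,"ty": 20,"tz": 19.5,"wx": 0,"wy": -0.135,"wz": 0,"gripper": 0}])

```text
time: 56.18
position: [0.5497, 0.1943, 0.1997]
tool_rot: [-0.044, 2.509, 0.013]
ft_force: [0.8, -0.6, -4.3]
grip_width: 0.641
grip_force: 35.0
```

Emit:
jog_arm(increments=[{"tx": 2,"ty": 4,"tz": 4,"wx": 0,"wy": -0.027,"wz": 0,"gripper": 0},{"tx": 4,"ty": 8,"tz": 8,"wx": 0,"wy": -0.054,"wz": 0,"gripper": 0},{"tx": 6,"ty": 12,"tz": 11,"wx": 0,"wy": -0.08,"wz": 0,"gripper": 0},{"tx": 8,"ty": 16,"tz": 15,"wx": 0,"wy": -0.108,"wz": 0,"gripper": 0},{"tx": 10.5,"ty": 20,"tz": 18,"wx": 0,"wy": -0.135,"wz": 0,"gripper": 0}])

```text
time: 56.6
position: [0.5514, 0.2142, 0.179]
tool_rot: [-0.042, 2.373, 0.015]
ft_force: [-0.2, -1.3, -3.1]
grip_width: 0.642
grip_force: 35.0
```

Emit:
jog_arm(increments=[{"tx": 0,"ty": 0,"tz": 0,"wx": 0,"wy": 0,"wz": 0,"gripper": 0},{"tx": 0,"ty": 0,"tz": 0,"wx": 0,"wy": 0,"wz": 0,"gripper": 0},{"tx": 0,"ty": 0,"tz": 0,"wx": 0,"wy": 0,"wz": 0,"gripper": 0},{"tx": 0,"ty": 0,"tz": 0,"wx": 0,"wy": 0,"wz": 0,"gripper": 0},{"tx": 0,"ty": 0,"tz": 0,"wx": 0,"wy": 0,"wz": 0,"gripper": 0}])

```text
time: 57.02
position: [0.553, 0.2149, 0.1818]
tool_rot: [-0.041, 2.371, 0.017]
ft_force: [0.7, -0.7, -4.3]
grip_width: 0.639
grip_force: 35.0
```

```bash
python3 - <<'E'
from h import *
st()
k={'g': 0.0275, 'z': 0.0078, 'p': 0.802}
plan([('pl',*place_tcp(.007,dz=.015,**k)),('f',*place_tcp(.007,dz=.003,**k))])
E
```

```text
t 57.02 pos [0.553  0.2149 0.1818] psi -3.107 pitch 0.77 tz [ 0.696  0.025 -0.718] ty [-0.035  0.999  0.   ] grip 0.639 34.996754850726575 F [ 0.7 -0.7 -4.3] q [-0.54 -0.17 -0.13  2.28  0.87  0.54  0.28]
pl 0 t [51.8  0.3 50.8] w [-0.     0.001 -0.001]
f 0 t [8.3 0.  8.6] w [ 0. -0.  0.]
```

Emit:
jog_arm(increments=[{"tx": 1.3,"ty": 0,"tz": -1.3,"wx": 0,"wy": 0,"wz": 0,"gripper": 0},{"tx": 15,"ty": 0,"tz": 13,"wx": 0,"wy": 0,"wz": 0,"gripper": 0},{"tx": 30,"ty": 0,"tz": 28,"wx": 0,"wy": 0,"wz": 0,"gripper": 0},{"tx": 43,"ty": 0,"tz": 42,"wx": 0,"wy": 0,"wz": 0,"gripper": 0},{"tx": 52,"ty": 0,"tz": 51,"wx": 0,"wy": 0,"wz": 0,"gripper": 0}])

```text
time: 57.43
position: [0.5501, 0.2148, 0.1066]
tool_rot: [-0.043, 2.373, 0.017]
ft_force: [0.2, 0.4, -4.1]
grip_width: 0.634
grip_force: 35.0
```

Emit:
jog_arm(increments=[{"tx": 3,"ty": 0,"tz": 3,"wx": 0,"wy": 0,"wz": 0,"gripper": 0},{"tx": 5,"ty": 0,"tz": 5,"wx": 0,"wy": 0,"wz": 0,"gripper": 0},{"tx": 7,"ty": 0,"tz": 7,"wx": 0,"wy": 0,"wz": 0,"gripper": 0},{"tx": 8,"ty": 0,"tz": 8,"wx": 0,"wy": 0,"wz": 0,"gripper": 0},{"tx": 8,"ty": 0,"tz": 8,"wx": 0,"wy": 0,"wz": 0,"gripper": 0}])

```text
time: 57.85
position: [0.5508, 0.2153, 0.0974]
tool_rot: [-0.043, 2.371, 0.017]
ft_force: [-0.2, 0.5, -3.1]
grip_width: 0.64
grip_force: 35.0
```

```bash
python3 - <<'E'
from h import *
st()
k={'g': 0.0275, 'z': 0.0078, 'p': 0.802}
plan([('f',*place_tcp(.007,dz=.0,**k))])
E
```

```text
t 57.85 pos [0.5508 0.2153 0.0974] psi -3.106 pitch 0.77 tz [ 0.696  0.025 -0.718] ty [-0.036  0.999  0.   ] grip 0.64 34.99691416975111 F [-0.2  0.5 -3.1] q [-0.5  -0.02 -0.18  2.36  1.26  0.45 -0.16]
f 0 t [ 1.9 -0.1  2.5] w [0.    0.002 0.   ]
```

Emit:
jog_arm(increments=[{"tx": 0.6,"ty": 0,"tz": 0.6,"wx": 0,"wy": 0,"wz": 0,"gripper": 0},{"tx": 1.2,"ty": 0,"tz": 1.2,"wx": 0,"wy": 0,"wz": 0,"gripper": 0},{"tx": 1.9,"ty": 0,"tz": 2,"wx": 0,"wy": 0,"wz": 0,"gripper": 0},{"tx": 1.9,"ty": 0,"tz": 2,"wx": 0,"wy": 0,"wz": 0,"gripper": 0},{"tx": 1.9,"ty": 0,"tz": 2,"wx": 0,"wy": 0,"wz": 0,"gripper": 0}])

```text
time: 58.27
position: [0.5506, 0.2151, 0.0944]
tool_rot: [-0.043, 2.371, 0.017]
ft_force: [0.1, -0.5, -3.9]
grip_width: 0.64
grip_force: 35.0
```

Emit:
jog_arm(increments=[{"tx": 0,"ty": 0,"tz": 0,"wx": 0,"wy": 0,"wz": 0,"gripper": 0.8},{"tx": 0,"ty": 0,"tz": 0,"wx": 0,"wy": 0,"wz": 0,"gripper": 0.8},{"tx": 0,"ty": 0,"tz": 0,"wx": 0,"wy": 0,"wz": 0,"gripper": 0.8},{"tx": 0,"ty": 0,"tz": 0,"wx": 0,"wy": 0,"wz": 0,"gripper": 0.8},{"tx": 0,"ty": 0,"tz": 0,"wx": 0,"wy": 0,"wz": 0,"gripper": 0.9}])

```text
time: 58.68
position: [0.551, 0.2152, 0.0949]
tool_rot: [-0.043, 2.37, 0.017]
ft_force: [-0.4, -0.3, -0.2]
grip_width: 0.823
grip_force: 0.0
```

Emit:
jog_arm(increments=[{"tx": -5,"ty": 0,"tz": -15,"wx": 0,"wy": 0,"wz": 0,"gripper": 0.9},{"tx": -15,"ty": 0,"tz": -30,"wx": 0,"wy": 0,"wz": 0,"gripper": 0.9},{"tx": -35,"ty": 0,"tz": -45,"wx": 0,"wy": 0.03,"wz": 0,"gripper": 0.9},{"tx": -55,"ty": 0,"tz": -55,"wx": 0,"wy": 0.06,"wz": 0,"gripper": 1},{"tx": -75,"ty": 0,"tz": -60,"wx": 0,"wy": 0.1,"wz": 0,"gripper": 1}])

```text
time: 59.1
position: [0.5613, 0.2159, 0.1901]
tool_rot: [-0.048, 2.474, 0.016]
ft_force: [1.0, -0.8, -0.1]
grip_width: 0.968
grip_force: 0.0
```

```bash
python3 - <<'E'
from h import *
st()
plan([('1',rk(-.05,-.0,.24),YAW+pi,-.20),('2',rk(-.124,0,.20),YAW+pi,0),('3',rk(-.124,0,.043),YAW+pi,0)])
E
```

```text
t 59.1 pos [0.5613 0.2159 0.1901] psi -3.103 pitch 0.667 tz [ 0.618  0.024 -0.786] ty [-0.039  0.999 -0.   ] grip 0.968 0.0 F [ 1.  -0.8 -0.1] q [-0.54 -0.14 -0.08  2.18  0.62  0.61  0.56]
1 0 t [ 25.1  -0.2 -83.3] w [0.001 0.467 0.003]
2 0 t [80.5 -0.  24.5] w [ 0.   0.2 -0. ]
3 0 t [ -0.   0. 157.] w [-0. -0.  0.]
```

Emit:
jog_arm(increments=[{"tx": 5,"ty": 0,"tz": -20,"wx": 0,"wy": 0.1,"wz": 0,"gripper": 1},{"tx": 10,"ty": 0,"tz": -40,"wx": 0,"wy": 0.2,"wz": 0,"gripper": 1},{"tx": 15,"ty": 0,"tz": -60,"wx": 0,"wy": 0.29,"wz": 0,"gripper": 1},{"tx": 20,"ty": 0,"tz": -75,"wx": 0,"wy": 0.38,"wz": 0,"gripper": 1},{"tx": 25,"ty": 0,"tz": -83,"wx": 0,"wy": 0.467,"wz": 0,"gripper": 1}])

```text
time: 59.52
position: [0.4914, 0.2139, 0.2423]
tool_rot: [-0.055, 2.939, 0.009]
ft_force: [0.7, -0.8, 0.3]
grip_width: 1.0
grip_force: 0.0
```

Emit:
jog_arm(increments=[{"tx": 20,"ty": 0,"tz": 5,"wx": 0,"wy": 0.04,"wz": 0,"gripper": 0.7},{"tx": 40,"ty": 0,"tz": 10,"wx": 0,"wy": 0.08,"wz": 0,"gripper": 0.7},{"tx": 60,"ty": 0,"tz": 16,"wx": 0,"wy": 0.14,"wz": 0,"gripper": 0.7},{"tx": 80,"ty": 0,"tz": 24,"wx": 0,"wy": 0.2,"wz": 0,"gripper": 0.7},{"tx": 80,"ty": 0,"tz": 24,"wx": 0,"wy": 0.2,"wz": 0,"gripper": 0.7}])

```text
time: 59.93
position: [0.4136, 0.2091, 0.1953]
tool_rot: [0.058, -3.135, 0.007]
ft_force: [0.0, -0.1, -0.6]
grip_width: 0.74
grip_force: 0.0
```

Emit:
jog_arm(increments=[{"tx": 0,"ty": 0,"tz": 0,"wx": 0,"wy": 0,"wz": 0,"gripper": 0.7},{"tx": 0,"ty": 0,"tz": 0,"wx": 0,"wy": 0,"wz": 0,"gripper": 0.7},{"tx": 0,"ty": 0,"tz": 0,"wx": 0,"wy": 0,"wz": 0,"gripper": 0.7},{"tx": 0,"ty": 0,"tz": 0,"wx": 0,"wy": 0,"wz": 0,"gripper": 0.7},{"tx": 0,"ty": 0,"tz": 0,"wx": 0,"wy": 0,"wz": 0,"gripper": 0.7}])

```text
time: 60.35
position: [0.4184, 0.2104, 0.1999]
tool_rot: [-0.056, 3.137, 0.0]
ft_force: [0.8, 0.3, 0.5]
grip_width: 0.7
grip_force: 0.0
```

```bash
python3 - <<'E'
from h import *
st()
plan([('3',rk(-.125,.001,.043),YAW+pi,0)])
im=vision.get_image('top')
cv2.imwrite('pics/t9.png',cv2.resize(im['color'][155:275,205:295],None,fx=5,fy=5,interpolation=2))
E
```

```text
t 60.35 pos [0.4184 0.2104 0.1999] psi -3.106 pitch 0.004 tz [ 0.004  0.    -1.   ] ty [-0.036  0.999 -0.   ] grip 0.7 0.0 F [0.8 0.3 0.5] q [-0.59 -0.06  0.06  1.92  0.01  1.27  1.08]
3 0 t [  4.    1.  156.9] w [-0.     0.004  0.   ]
```

View pics/t9.png

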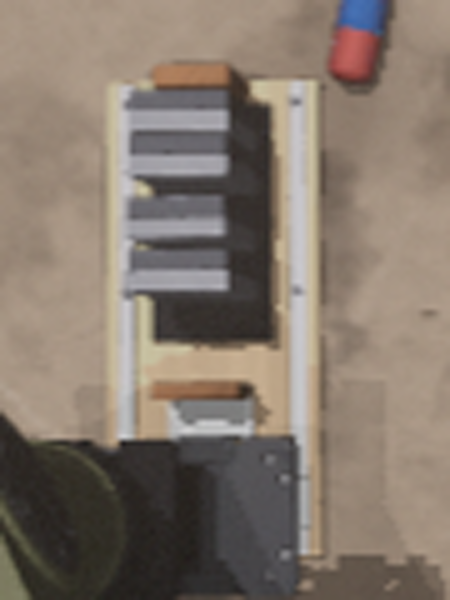

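All four stones stand in a row. The nearest one's near edge is at about (180,292), and the keeper board is at (200,388). Next I grip the keeper.

Emit:
jog_arm(increments=[{"tx": 4,"ty": 1,"tz": 40,"wx": 0,"wy": 0,"wz": 0,"gripper": 0.7},{"tx": 4,"ty": 1,"tz": 80,"wx": 0,"wy": 0,"wz": 0,"gripper": 0.7},{"tx": 4,"ty": 1,"tz": 115,"wx": 0,"wy": 0,"wz": 0,"gripper": 0.7},{"tx": 4,"ty": 1,"tz": 145,"wx": 0,"wy": 0,"wz": 0,"gripper": 0.7},{"tx": 4,"ty": 1,"tz": 156,"wx": 0,"wy": 0,"wz": 0,"gripper": 0.7}])

```text
time: 60.82
position: [0.4118, 0.2094, 0.0395]
tool_rot: [0.057, -3.138, 0.006]
ft_force: [-1.0, -0.4, -0.0]
grip_width: 0.7
grip_force: 0.0
```

Emit:
jog_arm(increments=[{"tx": 0,"ty": 0,"tz": 0,"wx": 0,"wy": 0,"wz": 0,"gripper": 0},{"tx": 0,"ty": 0,"tz": 0,"wx": 0,"wy": 0,"wz": 0,"gripper": 0},{"tx": 0,"ty": 0,"tz": 0,"wx": 0,"wy": 0,"wz": 0,"gripper": 0},{"tx": 0,"ty": 0,"tz": 0,"wx": 0,"wy": 0,"wz": 0,"gripper": 0},{"tx": 0,"ty": 0,"tz": 0,"wx": 0,"wy": 0,"wz": 0,"gripper": 0}], grip_force=15)

```text
time: 61.23
position: [0.4158, 0.2119, 0.0452]
tool_rot: [-0.056, 3.135, 0.002]
ft_force: [-0.4, 0.4, 0.8]
grip_width: 0.407
grip_force: 0.0
```

Emit:
jog_arm(increments=[{"tx": 0,"ty": 0,"tz": 0,"wx": 0,"wy": 0,"wz": 0,"gripper": 0},{"tx": 0,"ty": 0,"tz": 0,"wx": 0,"wy": 0,"wz": 0,"gripper": 0},{"tx": 0,"ty": 0,"tz": 0,"wx": 0,"wy": 0,"wz": 0,"gripper": 0},{"tx": 0,"ty": 0,"tz": 0,"wx": 0,"wy": 0,"wz": 0,"gripper": 0},{"tx": 0,"ty": 0,"tz": 0,"wx": 0,"wy": 0,"wz": 0,"gripper": 0}])

```text
time: 61.65
position: [0.4151, 0.2099, 0.0441]
tool_rot: [-0.055, 3.138, -0.003]
ft_force: [-0.2, -4.4, 5.8]
grip_width: 0.229
grip_force: 15.0
```

```bash
python3 - <<'E'
from h import *
st(); im=vision.get_image('top')
def tork(w):
    d=w[:2]-O; c,s=np.cos(YAW),np.sin(YAW); return np.round([c*d[0]+s*d[1],-s*d[0]+c*d[1]],4)
f=lambda X,Y,z:tork(px2w(im,205+X/5,155+Y/5,z))
print(f(178,292,.119),f(178,249,.119),f(127,270,.119),f(229,270,.119),'front',f(200,382,.072))
E
```

```text
t 61.65 pos [0.4151 0.2099 0.0441] psi -3.106 pitch 0.003 tz [ 0.003 -0.002 -1.   ] ty [-0.035  0.999 -0.002] grip 0.229 14.991400707367575 F [-0.2 -4.4  5.8] q [-0.59  0.1   0.06  2.1  -0.    0.94  1.08]
[-0.0056  0.0005] [0.0185 0.0005] [0.0072 0.0291] [ 0.0063 -0.028 ] front [-0.0547 -0.0028]
```

Emit:
jog_arm(increments=[{"tx": -10,"ty": 0,"tz": 0,"wx": 0,"wy": 0,"wz": 0,"gripper": 0},{"tx": -20,"ty": 0,"tz": 0,"wx": 0,"wy": 0,"wz": 0,"gripper": 0},{"tx": -30,"ty": 0,"tz": 0,"wx": 0,"wy": 0,"wz": 0,"gripper": 0},{"tx": -37,"ty": 0,"tz": 0,"wx": 0,"wy": 0,"wz": 0,"gripper": 0},{"tx": -40,"ty": 0,"tz": 0,"wx": 0,"wy": 0,"wz": 0,"gripper": 0}])

```text
time: 62.12
position: [0.4556, 0.2114, 0.0441]
tool_rot: [-0.055, 3.138, -0.003]
ft_force: [-1.9, -4.3, 7.5]
grip_width: 0.225
grip_force: 15.0
```

Emit:
jog_arm(increments=[{"tx": -2,"ty": 0,"tz": 0,"wx": 0,"wy": 0,"wz": 0,"gripper": 0},{"tx": -4,"ty": 0,"tz": 0,"wx": 0,"wy": 0,"wz": 0,"gripper": 0},{"tx": -6,"ty": 0,"tz": 0,"wx": 0,"wy": 0,"wz": 0,"gripper": 0},{"tx": -7,"ty": 0,"tz": 0,"wx": 0,"wy": 0,"wz": 0,"gripper": 0},{"tx": -7,"ty": 0,"tz": 0,"wx": 0,"wy": 0,"wz": 0,"gripper": 0}])

```text
time: 62.53
position: [0.462, 0.2116, 0.0441]
tool_rot: [-0.055, 3.138, -0.003]
ft_force: [-0.4, -4.3, 5.8]
grip_width: 0.234
grip_force: 15.0
```

```bash
python3 - <<'E'
from h import *
st()
im=vision.get_image('scene'); im2=vision.get_image('top')
a=cv2.resize(im['color'][215:345,190:320],(480,480),interpolation=2); b=cv2.resize(im2['color'][160:230,220:280],(300,350),interpolation=2)
o=np.zeros((480,790,3),np.uint8); o[:,:480]=a; o[:350,485:785]=b; cv2.imwrite('pics/f10.png',o)
E
```

```text
t 62.53 pos [0.462  0.2116 0.0441] psi -3.106 pitch 0.003 tz [ 0.003 -0.002 -1.   ] ty [-0.035  0.999 -0.002] grip 0.234 14.993998593563447 F [-0.4 -4.3  5.8] q [-0.56  0.19  0.08  2.   -0.02  0.95  1.14]
```

View pics/f10.png

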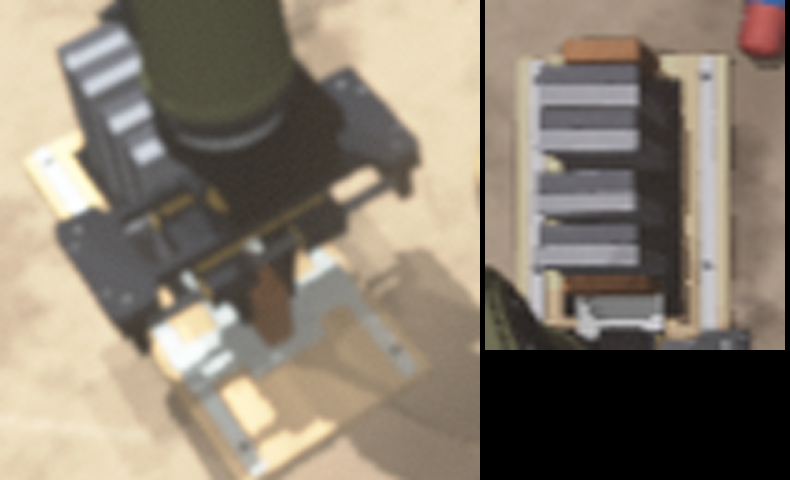

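The keeper board sits just behind the nearest stone with no contact force yet. I'll nudge it forward gently.

Emit:
jog_arm(increments=[{"tx": -0.5,"ty": 0,"tz": 0,"wx": 0,"wy": 0,"wz": 0,"gripper": 0},{"tx": -1,"ty": 0,"tz": 0,"wx": 0,"wy": 0,"wz": 0,"gripper": 0},{"tx": -1.5,"ty": 0,"tz": 0,"wx": 0,"wy": 0,"wz": 0,"gripper": 0},{"tx": -2,"ty": 0,"tz": 0,"wx": 0,"wy": 0,"wz": 0,"gripper": 0},{"tx": -2,"ty": 0,"tz": 0,"wx": 0,"wy": 0,"wz": 0,"gripper": 0}])

```text
time: 63.05
position: [0.4637, 0.2117, 0.0441]
tool_rot: [-0.055, 3.138, -0.003]
ft_force: [-1.5, -4.7, 6.0]
grip_width: 0.229
grip_force: 15.0
```

Emit:
jog_arm(increments=[{"tx": 0,"ty": 0,"tz": 0,"wx": 0,"wy": 0,"wz": 0,"gripper": 0.5},{"tx": 0,"ty": 0,"tz": 0,"wx": 0,"wy": 0,"wz": 0,"gripper": 0.7},{"tx": 0,"ty": 0,"tz": 0,"wx": 0,"wy": 0,"wz": 0,"gripper": 0.7},{"tx": 0,"ty": 0,"tz": 0,"wx": 0,"wy": 0,"wz": 0,"gripper": 0.7},{"tx": 0,"ty": 0,"tz": 0,"wx": 0,"wy": 0,"wz": 0,"gripper": 0.7}])

```text
time: 63.47
position: [0.4632, 0.2132, 0.0434]
tool_rot: [-0.057, 3.138, -0.0]
ft_force: [-0.1, -0.5, 0.1]
grip_width: 0.522
grip_force: 0.0
```

Emit:
jog_arm(increments=[{"tx": 0,"ty": 0,"tz": -20,"wx": 0,"wy": 0,"wz": 0,"gripper": 0.7},{"tx": 0,"ty": 0,"tz": -50,"wx": 0,"wy": 0,"wz": 0,"gripper": 0.7},{"tx": 0,"ty": 0,"tz": -85,"wx": 0,"wy": 0,"wz": 0,"gripper": 0.7},{"tx": 0,"ty": 0,"tz": -120,"wx": 0,"wy": 0,"wz": 0,"gripper": 0.7},{"tx": 0,"ty": 0,"tz": -155,"wx": 0,"wy": 0,"wz": 0,"gripper": 0.7}])

```text
time: 63.88
position: [0.4626, 0.2129, 0.2]
tool_rot: [-0.057, 3.139, -0.001]
ft_force: [-0.3, 0.6, 0.2]
grip_width: 0.696
grip_force: 0.0
```

Emit:
jog_arm(increments=[{"tx": 0,"ty": -40,"tz": -10,"wx": 0,"wy": 0,"wz": 0,"gripper": 0.7},{"tx": 0,"ty": -80,"tz": -20,"wx": 0,"wy": 0,"wz": 0,"gripper": 0.7},{"tx": 0,"ty": -120,"tz": -20,"wx": 0,"wy": 0,"wz": 0,"gripper": 0.7},{"tx": 0,"ty": -160,"tz": -20,"wx": 0,"wy": 0,"wz": 0,"gripper": 0.7},{"tx": 0,"ty": -190,"tz": -20,"wx": 0,"wy": 0,"wz": 0,"gripper": 0.7}])

```text
time: 64.3
position: [0.4697, 0.0196, 0.2191]
tool_rot: [-0.053, 3.137, -0.001]
ft_force: [-0.0, -0.0, -0.1]
grip_width: 0.7
grip_force: 0.0
```

```bash
python3 - <<'E'
from h import *
st()
im=vision.get_image('scene'); im2=vision.get_image('top')
a=cv2.resize(im['color'][215:345,190:320],(480,480),interpolation=2); b=cv2.resize(im2['color'][160:230,220:280],(300,350),interpolation=2)
o=np.zeros((480,790,3),np.uint8); o[:,:480]=a; o[:350,485:785]=b; cv2.imwrite('pics/f11.png',o)
E
```

```text
t 64.3 pos [0.4697 0.0196 0.2191] psi -3.108 pitch 0.004 tz [ 0.004 -0.001 -1.   ] ty [-0.034  0.999 -0.001] grip 0.7 0.0 F [-0.  -0.  -0.1] q [-0.38 -0.07  0.27  1.89  0.02  1.31  1.49]
```

View pics/f11.png

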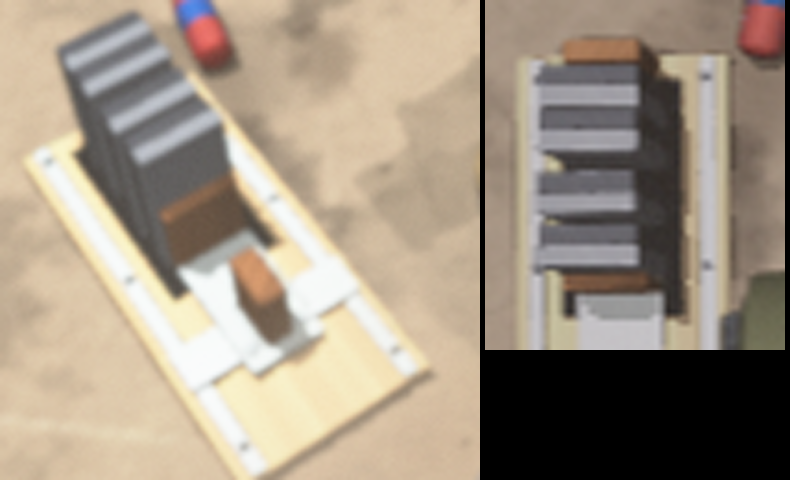

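All four stones stand upright and the keeper board at (200,215) is against the nearest one. The arm is clear, so I'm handing in.

```bash
python3 -c "
from h import *
print(ctrl.close_job())"
```

```text
the job is handed in; nothing more can be done
None
```

I handed the job in at about 64 s, though no verdict came back: the keeper was drawn fully back first, all four grey stones stand upright on the mat, and the keeper is about 1 mm (estimated) from the nearest stone. I left the red look-alike alone and made no contact with the plane, tin or hex keys.

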